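Turn over the print sample boxes and stack them for first-layer inspection

TASK

Open the black case; take out every lidded sample box, turn each one upside down with its lid kept on, and stack them neatly squared up in one pile in the middle of the dark steel inspection plate, clear base up, so that the undersides of the prints can be seen. The stepper motor was packed in the case by mistake: put it in the grey spares tray. Leave the case empty and shut, every box with its lid fully on, and do not disturb the spool, wash bottle or scraper.

Things in the scene. Friction and masses are not known exactly. Their poses are not given: they have to be found in the camera images.
- case_lid (a joint): Lid of the black storage case, rad: 0 shut, grows as it opens upward about its far edge to 1.75 (just past upright). A stiff hinge: the lid stays at any angle it is left at; moving it takes about 1 to 5 N at the knob. Opened, the knob is on the far side.
- case_lid_hinge (a point): Middle of the lid's hinge line, at the far edge of the case's rim, 54.5 mm above the table. Its frame turns with the lid; its y axis is the hinge line; with the lid shut, x points away from the knob and z up. The lid is a flat slab 160 x 330 x 8 mm which reaches 160 mm from here to -x of this frame.
- case_lid_handle (a point): Centre of the round steel knob head on the lid: 28 mm across, 16 mm high, on a neck 12 mm thick; its axis is the lid's z. It lies at (-130, 0, +43) mm in the frame of case_lid_hinge, 35 mm above the lid's outer face and 30 mm in from its front edge.
- case_floor (a point): Centre of the case's inner floor, 5 mm above the table. The case is fixed to the table, 160 (x) x 330 (y) mm outside, walls 5 mm thick and 54 mm high; x of this frame points to the hinge side, y along the case's long side, z up. The two or three sample boxes and the motor stand loose in a row along y.
- plate: Inspection plate, a flat dark steel square 110 x 110 x 6 mm fixed on the table; origin at the centre of its underside, z up.
- plate_top (a point): Centre of the inspection plate's upper face, 6 mm above the table.
- tray: Grey open spares tray fixed on the table, 110 x 110 mm, 35 mm high, walls and floor 4 mm; origin at the centre of its underside, z up.
- motor_mid (a point): Centre of the small stepper motor that does not belong in the case: 42 x 42 mm, 36 mm high (with a stub of shaft 8 mm long on top, looks only), 0.17 to 0.33 kg. z is its shaft's direction.
- spool: Bystander: filament spool lying flat, 160 mm across, 54 mm high. Leave it alone. Origin at the centre of its underside.
- wash_bottle: Bystander: white wash bottle, 56 mm across, 165 mm high with its spout. Leave it alone. Origin at the centre of its underside.
- scraper: Bystander: print scraper lying near the robot. Leave it alone.
- box1_mid (a point): Centre of a lidded sample box, 56 (own x) x 50 (y) x 40 (z) mm, 0.1 to 0.2 kg. Own z points from clear base to grey lid: up = lid up, down = inverted. Base: the 22 mm on the -z side, a print fixed in it; lid: the other 18 mm. Side walls flush; the seam is 2 mm to +z of this centre. Grip across the seam: a grip on one half lets the other slide off. It stands steadily on any face.
- box1_lid (a joint): How far this box's lid has slid off its base along the box's z, m: 0 fully on, 0.02 off. Only 0.2 N of friction and the lid's weight hold it on. Pressing the lid down closes it.
- box2_mid (a point): Centre of a lidded sample box, 56 (own x) x 50 (y) x 40 (z) mm, 0.1 to 0.2 kg. Own z points from clear base to grey lid: up = lid up, down = inverted. Base: the 22 mm on the -z side, a print fixed in it; lid: the other 18 mm. Side walls flush; the seam is 2 mm to +z of this centre. Grip across the seam: a grip on one half lets the other slide off. It stands steadily on any face.
- box2_lid (a joint): How far this box's lid has slid off its base along the box's z, m: 0 fully on, 0.02 off. Only 0.2 N of friction and the lid's weight hold it on. Pressing the lid down closes it.
- box3_mid (a point): Centre of a lidded sample box, 56 (own x) x 50 (y) x 40 (z) mm, 0.1 to 0.2 kg. Own z points from clear base to grey lid: up = lid up, down = inverted. Base: the 22 mm on the -z side, a print fixed in it; lid: the other 18 mm. Side walls flush; the seam is 2 mm to +z of this centre. Grip across the seam: a grip on one half lets the other slide off. It stands steadily on any face.
- box3_lid (a joint): How far this box's lid has slid off its base along the box's z, m: 0 fully on, 0.02 off. Only 0.2 N of friction and the lid's weight hold it on. Pressing the lid down closes it.
Mind the look-alikes: they are no part of the job. Of the things like the plate, leave any that is turquoise or yellow; of the rest the larger one is meant.

How it is judged (in metres and radians):
On the way:
1. the case lid is swung well open (past 1.2 rad) (value of joint case_lid above 1.2 rad), for 0.2 s.
At the end, for the whole second after the job is handed in: Every box present: upside down (within 0.19 rad), lid on within 3 mm, at rest, in one pile (centres within 16 mm of each other and 35 mm of the plate's centre from above, sides square within 0.3 rad); motor at rest in the tray; case lid shut within 0.06 rad (angle between each of box1_mid, box2_mid, box3_mid's own z axis and vertical above 2.95 rad and horizontal distance between each of box1_mid, box2_mid, box3_mid and plate_top below 0.035 m and z of each of box1_mid, box2_mid, box3_mid in the frame of plate_top below 0.112 m and value of joint each of box1_lid, box2_lid, box3_lid below 0.003 m and linear speed of each of box1, box2, box3, motor below 0.02 m/s and horizontal distance between box1_mid and box2_mid below 0.016 m and (angle between the x axis of box1_mid and the x axis of box2_mid, either way round below 0.3 rad or angle between the x axis of box1_mid and the y axis of box2_mid, either way round below 0.3 rad) and horizontal distance between each of box1_mid, box2_mid and box3_mid below 0.016 m and (angle between the x axis of box1_mid and the x axis of box3_mid, either way round below 0.3 rad or angle between the x axis of box1_mid and the y axis of box3_mid, either way round below 0.3 rad) and (angle between the x axis of box2_mid and the x axis of box3_mid, either way round below 0.3 rad or angle between the x axis of box2_mid and the y axis of box3_mid, either way round below 0.3 rad) and x of motor_mid in the frame of tray between -0.05 and 0.05 m and y of motor_mid in the frame of tray between -0.05 and 0.05 m and z of motor_mid in the frame of tray below 0.032 m and value of joint case_lid below 0.06 rad); the robot touches nothing.
It fails at once if the lid of a sample box slides more than 10 mm off its base (value of joint any of box1_lid, box2_lid, box3_lid above 0.01 m).
It fails at once if the spool, wash bottle or scraper is moved more than 40 mm (distance of any of spool, wash_bottle, scraper from where it was at the start of the episode above 0.04 m).
Of box1, box2, box3 only 2 to 3 are there at a start; the rules pass over those that are not, and their reading is None.
At some moment in a run one of box1, box2, box3, motor may be knocked a few centimetres aside while the robot is not near it.
It also fails if it takes over 210 s, if anything falls off the work surface, if the arm or the gripper's body presses on something with over 40 N, if the wrist force passes 120 N, or if a joint passes its speed limit or range.

ROBOT

A 6-joint arm with a two-finger parallel gripper is mounted at the origin on the work surface. World frame = base frame: x ahead of the robot, y to its left, z up, the work surface at z = 0. Lengths are in mm, angles in degrees, forces in N, time in s.
With the tool pointing down it reaches from about 350 to 850 mm from the base axis. Payload 8.1 kg.
Tool frame: the origin (TCP) lies on the centre line of the jaws, within the pads' length; the fingertips stand 8 mm ahead of it and the grasp point (between the pads) lies 11 mm behind it; x points along the fingers, z is the direction in which the jaws open and shut, and the axes are right-handed (so a half turn about x gives the same grasp; the last joint's range is limited). The gripper opens to 85 mm and grips with 20 to 120 N. Pads are 22 mm wide; open, the fingers measure 114 mm over their backs; the gripper's body (76 mm by 85 mm) begins 54 mm behind the grasp point. The pads swing forward as they close: fully open they stand 13 mm farther back than shut.
Start: joints at [60.94, 7.471, 85.268, -0, 87.261, -4.893], TCP at [245.622, 547.426, 239.292] pointing down, gripper open.
Joint ranges: [-169.43, 169.43], [-51.17, 129.36], [1.28, 143.12], [-76.62, 256.62], [0, 156.53], [-152.29, 152.29]. Speed limits (degrees/s): [136.94, 136.94, 159.86, 180, 180, 180].

INTERFACE

Orientations are given as [roll, pitch, yaw] about the fixed x, y, z axes, in that order (R = Rz(yaw) Ry(pitch) Rx(roll)).
In Python, from bench import r, vision, order gives the robot as it stands. The module is installed in compiled form; this text tells all that it offers.
- The arm moves only by the shell command python3 -m jog 'ROWS' [FORCE]. ROWS is JSON, a list of rows, each a list of 3 entries, a list of its own where there are three numbers: the shift along the world's x, y, z in m, then the turn, a rotation vector about the world's x, y, z in rad, then the opening, from -1 (shut) to 1 (fully open). A call has 1 to 5 rows; each row is the pose to reach, as a shift and turn from the pose commanded when the call began; what a row does not reach only later rows make up. A row lasts 1/12 s, in which the tool goes at most 41.7 mm and 7.16 degrees, less where a joint would pass 70% of its speed; a pose out of reach is approached as far as the arm can. A call with a gripper value outside its range is refused whole. The fingers move at their own pace and stop on an object; FORCE is the grip in N (left out, the last holds). Time passes only in rows, so rows that repeat a pose let the fingers close. It gives the time, the measured TCP pose, the force and the opening at its end, in the units of the state.
- r.sense(): the state, without advancing time (a new reading comes with each control period).
- vision.snapshot(name): name is "scene" or "top" or "wrist"; returns the picture (384x512x3 uint8, red, green, blue); there is no depth.
- vision.camera_model(name): a dict with "fov_y" (degrees; the focal length in pixels is half the picture's height over the tangent of half this angle, whatever the lens; pixels are square), "cx", "cy" (the principal point, pixels), "world_to_cam" (4x4, takes a point from world to camera coordinates). Camera axes: x right, y down, z forward; pixel columns grow to the right and rows downward; lengths in mm; the calibration is good to about 2 mm. A picture is of the moment at which its call begins: read the wrist's pose just before it. camera_model takes no time and is no camera call; for the wrist camera it gives the pose at the moment of the call.
- order.hand_in(): hands the job in, once; it reports no verdict.
The state is a dict: "time": time; "joint_pos": joint angles; "qd": joint speeds; "joint_efforts": joint torques, N m; "tool_pos": TCP position; "tcp_rot": TCP orientation; "ft_force": force on the tool from outside, world axes, zero at the start; "wrist_torque": the same for the moment, N m; "finger_gap": finger opening in mm.
Only numpy, scipy, OpenCV 4.12 (cv2) and the standard library are available. Lean on these libraries where they do the work, as an engineer would, in place of code of your own. Each camera call takes 0.05 s, during which the arm holds its last target.

## Working session

There is one attempt and no reset: what is moved stays moved. The work goes in short steps, Python scripts to look and compute and a shell command to move; the robot and the scene stay as the last step left them, time stands still between calls to the robot, and variables do not carry over. Pictures are saved under pics/ and viewed, and the job is handed in when it is done.

```bash
ls; mkdir -p pics
cat > h.py <<'E'
import numpy as np, cv2
from bench import r, vision, order
def snap(n,f,crop=None,s=1):
    im=vision.snapshot(n)
    np.save('pics/'+f+'.npy',im)
    show(f,f,crop,s)
def show(src,f,crop=None,s=1):
    im=np.load('pics/'+src+'.npy')
    if crop: u0,v0,u1,v1=crop; im=im[v0:v1,u0:u1]
    im=cv2.resize(im,None,fx=s,fy=s,interpolation=cv2.INTER_CUBIC)
    cv2.imwrite('pics/'+f+'.png',im[:,:,::-1])
def K(m): 
    f=192/np.tan(np.radians(m['fov_y'])/2); return f
def p2w(n,u,v,z,m=None):
    m=m or vision.camera_model(n); f=K(m); T=np.array(m['world_to_cam']); R=T[:3,:3];t=T[:3,3]
    d=R.T@np.array([(u-m['cx'])/f,(v-m['cy'])/f,1]); c=-R.T@t
    return c+d*(z-c[2])/d[2]
def w2p(n,p,m=None):
    m=m or vision.camera_model(n); f=K(m); T=np.array(m['world_to_cam'])
    q=T[:3,:3]@np.array(p,float)+T[:3,3]; return np.array([f*q[0]/q[2]+m['cx'],f*q[1]/q[2]+m['cy']])
def st():
    s=r.sense(); print({k:np.round(s[k],2).tolist() for k in ['time','tool_pos','tcp_rot','ft_force','finger_gap','joint_pos']})
E
python3 - <<'E'
from h import *
st()
snap('scene','s0',s=1.5); snap('top','t0',s=1.5)
for n in('scene','top','wrist'): m=vision.camera_model(n); print(n,m['fov_y'],m['cx'],m['cy'],np.round(m['world_to_cam'],2).tolist(), m.keys())
E
```

```text
pics
{'time': 0.0, 'tool_pos': [245.35, 546.93, 238.24], 'tcp_rot': [175.72, 89.89, -118.45], 'ft_force': [-0.21, -0.48, 0.23], 'finger_gap': 85.33, 'joint_pos': [60.94, 7.51, 85.33, -0.0, 87.26, -4.89]}
scene 49.03509265227371 253.29536437670015 186.48447287195904 [[-0.18, 0.98, -0.02, 194.0], [0.69, 0.11, -0.71, -280.25], [-0.7, -0.14, -0.7, 1872.4], [0.0, 0.0, 0.0, 1.0]] dict_keys(['fov_y', 'cx', 'cy', 'world_to_cam'])
top 54.91831214277386 258.35482945276516 184.2332576767296 [[-0.02, -1.0, -0.03, -60.84], [-0.99, 0.03, -0.14, 527.83], [0.14, 0.03, -0.99, 1223.48], [0.0, 0.0, 0.0, 1.0]] dict_keys(['fov_y', 'cx', 'cy', 'world_to_cam'])
wrist 61.74317798897893 254.91277404613913 193.8965366561813 [[0.41, 0.91, -0.0, -598.69], [0.86, -0.39, 0.33, -43.15], [0.3, -0.14, -0.94, 379.79], [0.0, 0.0, 0.0, 1.0]] dict_keys(['fov_y', 'cx', 'cy', 'world_to_cam'])
```

View pics/s0.png

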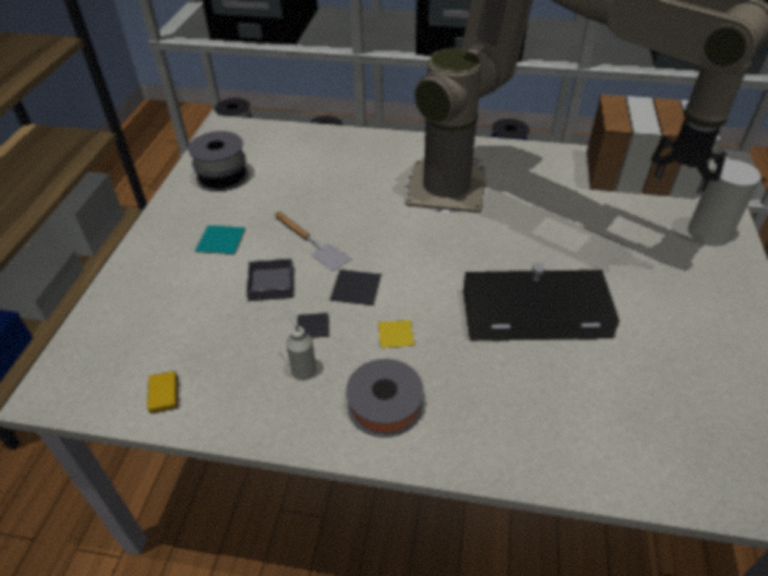

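View pics/t0.png

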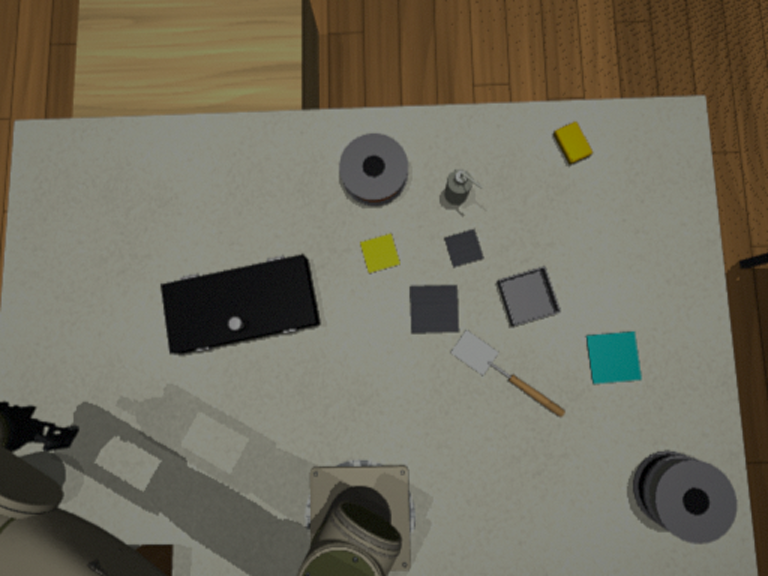

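Run:
```python
from h import *
show('t0','t0a',(95,155,225,245),6); show('t0','t0b',(230,130,390,260),5)
```

```text
(no output)
```

View pics/t0a.png

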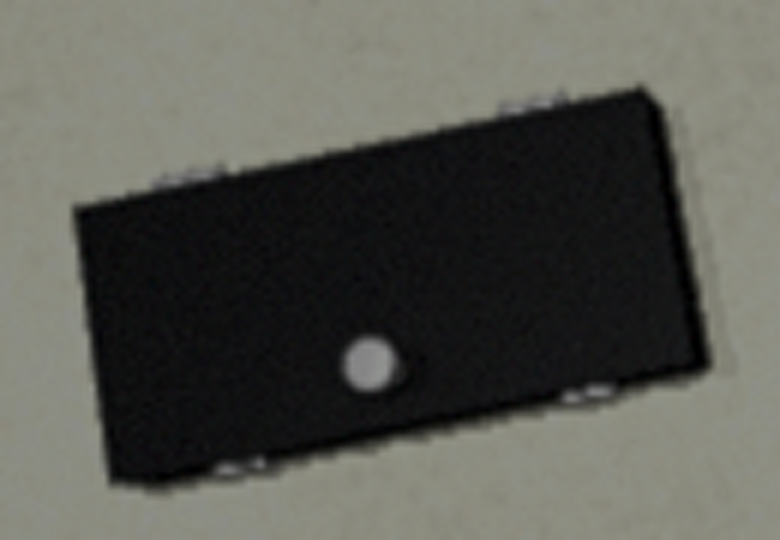

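View pics/t0b.png

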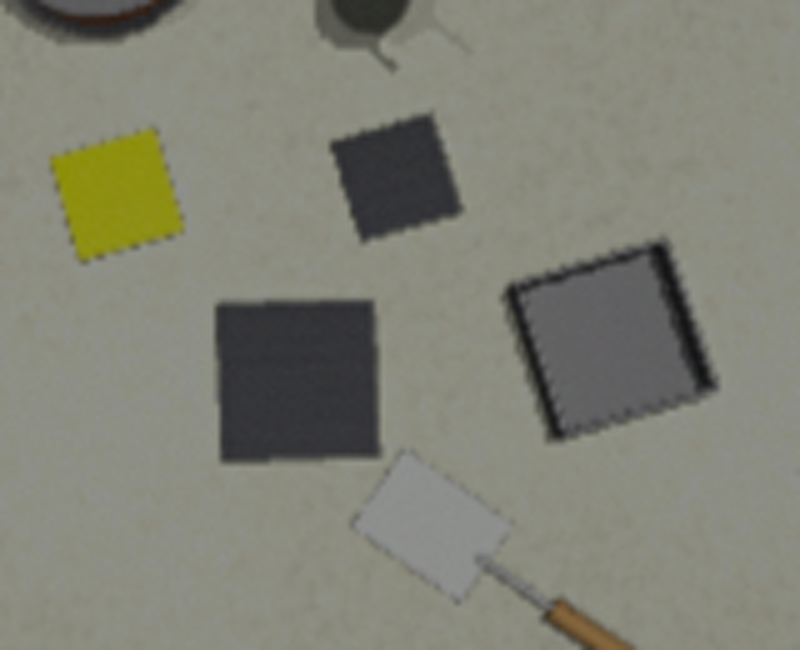

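Run:
```python
from h import *
def P(n,l,o,s,z):
    q=np.array([p2w(n,o[0]+(x+.5)/s-.5,o[1]+(y+.5)/s-.5,z) for x,y in l]); return q
c=P('top',[(78,208),(645,90),(692,368),(110,480)],(95,155),6,62.5)
print('lid',c.round(1).tolist(),c.mean(0))
e=[np.linalg.norm(c[i]-c[(i+1)%4]) for i in range(4)];print(e)
print([np.degrees(np.arctan2(*(c[(i+1)%4]-c[i])[[1,0]])) for i in range(4)])
print('knob',P('top',[(369,363)],(95,155),6,105.5))
for nm,l,z in(('plate',[(217,303),(373,300),(379,457),(221,461)],6),('small',[(331,143),(432,115),(461,212),(363,240)],6),('tray',[(508,288),(665,241),(716,387),(555,438)],35)):
    c=P('top',l,(230,130),5,z)
    print(nm,c.mean(0).round(1),[round(np.linalg.norm(c[i]-c[(i+1)%4]),1) for i in range(4)],[round(np.degrees(np.arctan2(*(c[(i+1)%4]-c[i])[[1,0]])),1) for i in range(4)])
print('scr',P('top',[(405,450),(515,525),(460,603),(352,522)],(230,130),5,3).round(0).tolist())
print('spool', p2w('top',374/1.5,166/1.5,54),'bottle',p2w('top',459/1.5,190/1.5,100))
```

```text
lid [[519.6, 433.8, 62.5], [577.5, 113.2, 62.5], [421.0, 87.6, 62.5], [367.5, 410.8, 62.5]] [471.38752673 261.32885393  62.5       ]
[np.float64(325.7366793094457), np.float64(158.6152736461494), np.float64(327.6072282144536), np.float64(153.84035130882572)]
[np.float64(-79.75515203876219), np.float64(-170.68787686264503), np.float64(99.40230631502001), np.float64(8.599520366562542)]
knob [[425.58833235 254.07209448 105.5       ]]
plate [ 453. -178.    6.] [np.float64(108.2), np.float64(108.5), np.float64(108.3), np.float64(109.4)] [np.float64(-90.5), np.float64(179.8), np.float64(90.0), np.float64(-0.2)]
small [ 593.  -252.3    6. ] [np.float64(73.7), np.float64(71.7), np.float64(71.1), np.float64(72.3)] [np.float64(-76.0), np.float64(-166.3), np.float64(104.5), np.float64(15.8)]
tray [ 473.2 -388.    35. ] [np.float64(111.2), np.float64(103.6), np.float64(113.3), np.float64(105.3)] [np.float64(-74.8), np.float64(-164.5), np.float64(106.0), np.float64(14.4)]
scr [[403.0, -250.0, 3.0], [350.0, -323.0, 3.0], [299.0, -283.0, 3.0], [355.0, -212.0, 3.0]]
spool [781.17520941 -49.93656987  54.        ] bottle [ 703.8564201  -237.70647119  100.        ]
```

```bash
cat >> h.py <<'E'
from scipy.spatial.transform import Rotation as Ro
def cur():
    s=r.sense(); return np.array(s['tool_pos']), Ro.from_euler('xyz',s['tcp_rot'],degrees=True).as_matrix()
def RT(xdir,jaw):
    "tool rotation: x along xdir, z along jaw (either sign, nearest)"
    x=np.array(xdir,float);x/=np.linalg.norm(x); j=np.array(jaw,float); j-=x*(x@j); j/=np.linalg.norm(j)
    c=cur()[1]; best=None
    for s in(1,-1):
        M=np.column_stack([x,np.cross(s*j,x),s*j]); a=(Ro.from_matrix(M@c.T)).magnitude()
        if best is None or a<best[0]: best=(a,M)
    return best[1]
def delta(p=None,R=None,gp=False):
    "p target TCP mm (or grasp point if gp)"
    cp,cr=cur(); R=cr if R is None else R
    p=cp if p is None else np.array(p,float)
    if gp: p=p+11*R[:,0]
    rv=Ro.from_matrix(R@cr.T).as_rotvec()
    print('shift m',((p-cp)/1000).round(4).tolist(),'rot',rv.round(4).tolist(),'deg',round(np.degrees(np.linalg.norm(rv)),1),'rows',int(max(np.ceil(np.linalg.norm(p-cp)/41.7),np.ceil(np.degrees(np.linalg.norm(rv))/7.16))))
def ang(deg): a=np.radians(deg); return np.array([np.cos(a),np.sin(a),0])
E
python3 - <<'E'
from h import *
print(cur()[1].round(2))
R=RT([0,0,-1],ang(99.6)); delta([425.6,254,125],R)
E
```

```text
[[-0.   -0.91  0.41]
 [-0.    0.41  0.91]
 [-1.    0.   -0.  ]]
shift m [0.1802, -0.293, -0.1133] rot [0.0017, -0.0004, 0.5893] deg 33.8 rows 9
```

```bash
python3 -m jog '[[[0.1,-0.16,0],[0,0,0.3],1],[[0.1,-0.16,0],[0,0,0.3],1],[[0.18,-0.293,-0.05],[0,0,0.589],1],[[0.18,-0.293,-0.05],[0,0,0.589],1],[[0.18,-0.293,-0.05],[0,0,0.589],1]]'
python3 -m jog '[[[0,0,0],[0,0,0],1],[[0,0,0],[0,0,0],1]]'
python3 - <<'E'
from h import *
R=RT([0,0,-1],ang(99.6)); delta([425.6,254,125],R)
snap('wrist','w1',s=1.5)
E
```

```text
time: 0.52
tool_pos: [348.9, 379.6, 216.9]
tcp_rot: [119.9, 90.0, -140.5]
ft_force: [1.2, 0.5, 0.1]
finger_gap: 85.5
time: 0.68
tool_pos: [349.2, 379.2, 216.6]
tcp_rot: [123.0, 89.9, -137.9]
ft_force: [0.1, 0.1, -0.2]
finger_gap: 85.4
shift m [0.0764, -0.1252, -0.0916] rot [0.001, -0.0011, 0.01] deg 0.6 rows 5
```

View pics/w1.png

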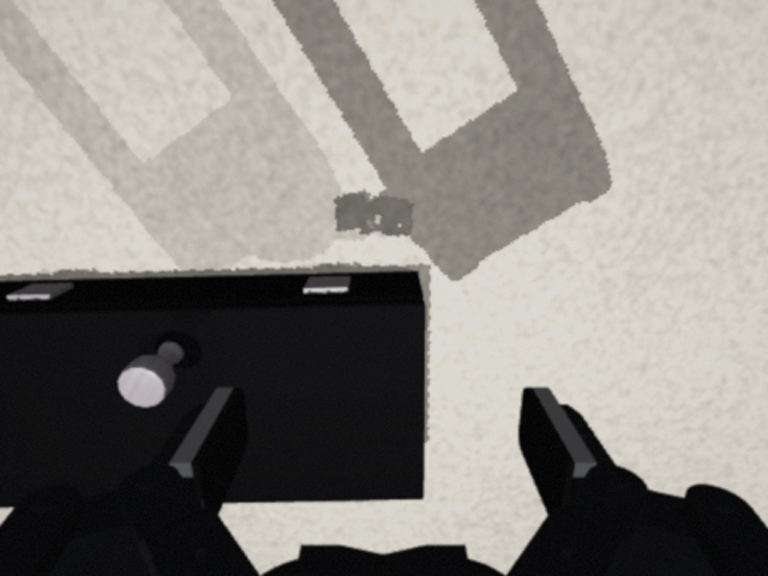

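```bash
python3 - <<'E'
from h import *
print(p2w('wrist',141/1.5,386/1.5,105.5))
for c in ((424,303),(423,497)): print(p2w('wrist',c[0]/1.5,c[1]/1.5,62.5))
E
python3 -m jog '[[[0.038,-0.062,0],[0,0,0],1],[[0.0764,-0.1252,-0.05],[0,0,0.01],1],[[0.0764,-0.1252,-0.0916],[0,0,0.01],1],[[0.0764,-0.1252,-0.0916],[0,0,0.01],1],[[0.0764,-0.1252,-0.0916],[0,0,0.01],1]]' 20
python3 - <<'E'
from h import *
snap('wrist','w2',s=1.5);st()
R=RT([0,0,-1],ang(99.6)); delta([425.6,254,86.5],R)
E
```

```text
[429.95769427 250.452479   105.5       ]
[369.09914651 409.63030022  62.5       ]
[521.23795142 437.43278775  62.5       ]
time: 1.15
tool_pos: [423.9, 253.9, 122.0]
tcp_rot: [113.5, 89.7, -146.8]
ft_force: [-0.2, -0.9, -1.9]
finger_gap: 85.5
{'time': 1.2, 'tool_pos': [423.38, 253.12, 120.77], 'tcp_rot': [112.16, 89.6, -148.14], 'ft_force': [-0.96, -2.13, -2.3], 'finger_gap': 85.62, 'joint_pos': [24.95, -3.57, 109.26, -0.05, 74.72, -74.74]}
shift m [0.0022, 0.0009, -0.0343] rot [0.0037, -0.006, -0.0018] deg 0.4 rows 1
```

View pics/w2.png

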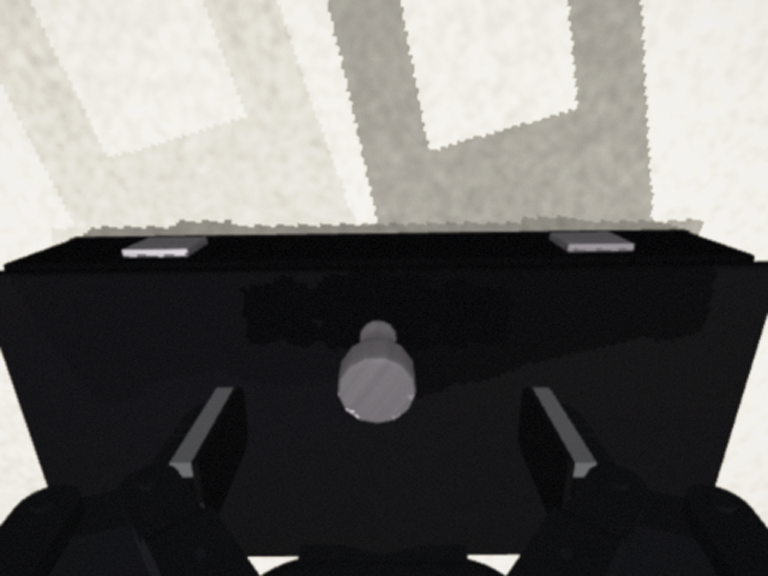

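```bash
python3 - <<'E'
from h import *
print(p2w('wrist',377/1.5,388/1.5,105.5))
m=vision.camera_model('wrist'); print('TCP proj',w2p('wrist',cur()[0]))
# lid edge direction
a=p2w('wrist',5/1.5,270/1.5,62.5);b=p2w('wrist',755/1.5,262/1.5,62.5);print(a,b,np.degrees(np.arctan2(*(a-b)[[1,0]])))
E
python3 -m jog '[[[0.0022,0.001,-0.017],[0,0,0],1],[[0.0022,0.001,-0.034],[0,0,0],1],[[0.0022,0.001,-0.034],[0,0,0],1]]'
python3 - <<'E'
from h import *
st();snap('wrist','w3',s=1.5)
E
```

```text
[428.07155266 250.59996057 105.5       ]
TCP proj [257.7113476  267.28188753]
[423.95236665  91.79231907  62.5       ] [368.00224879 398.84032371  62.5       ] -79.6728999630455
time: 1.45
tool_pos: [425.1, 257.7, 89.6]
tcp_rot: [96.5, 89.8, -163.7]
ft_force: [-0.4, -0.2, 0.3]
finger_gap: 85.4
{'time': 1.45, 'tool_pos': [425.1, 257.74, 89.59], 'tcp_rot': [96.49, 89.76, -163.67], 'ft_force': [-0.39, -0.24, 0.35], 'finger_gap': 85.39, 'joint_pos': [25.29, -0.95, 110.22, 0.04, 70.97, -74.56]}
```

View pics/w3.png

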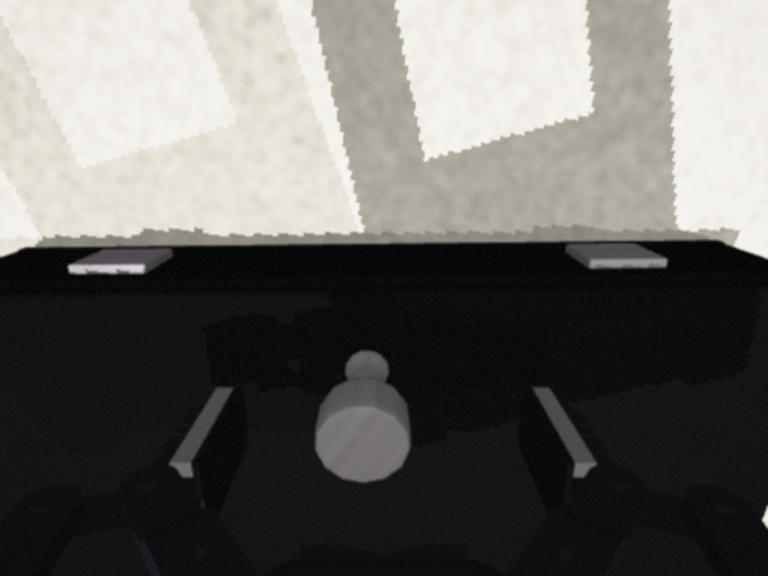

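```bash
python3 - <<'E'
from h import *
print(p2w('wrist',363/1.5,440/1.5,105.5))
E
python3 -m jog '[[[0.001,-0.005,-0.002],[0,0,0],1],[[0.001,-0.005,-0.002],[0,0,0],-0.3],[[0.001,-0.005,-0.002],[0,0,0],-0.5],[[0.001,-0.005,-0.002],[0,0,0],-1],[[0.001,-0.005,-0.002],[0,0,0],-1]]' 20
python3 -m jog '[[[0,0,0],[0,0,0],-1],[[0,0,0],[0,0,0],-1],[[0,0,0],[0,0,0],-1]]'
python3 - <<'E'
from h import *
st();snap('wrist','w4',s=1)
E
```

```text
[431.05594055 251.73775734 105.5       ]
time: 1.92
tool_pos: [428.6, 252.2, 90.7]
tcp_rot: [-73.2, 89.9, 26.6]
ft_force: [0.5, -0.2, 0.2]
finger_gap: 38.6
time: 2.17
tool_pos: [428.2, 252.4, 90.2]
tcp_rot: [-30.1, 89.9, 69.7]
ft_force: [-0.8, 3.6, 0.5]
finger_gap: 26.9
{'time': 2.17, 'tool_pos': [428.22, 252.39, 90.21], 'tcp_rot': [-30.12, 89.95, 69.71], 'ft_force': [-0.82, 3.6, 0.45], 'finger_gap': 26.95, 'joint_pos': [24.58, -1.28, 110.47, 0.04, 70.77, -75.27]}
```

View pics/w4.png

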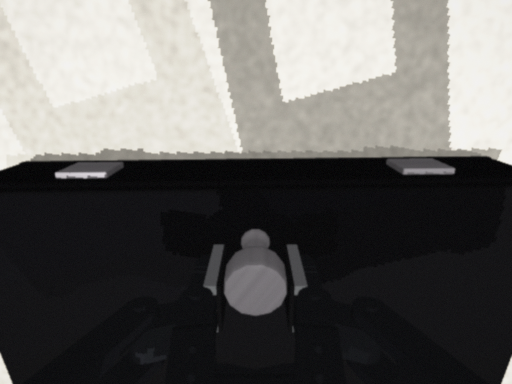

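```bash
python3 -m jog '[[[0.0066,0.0011,0.0166],[0,0,0],-1],[[0.0153,0.0026,0.0322],[0,0,0],-1],[[0.0259,0.0044,0.0465],[0,0,0],-1],[[0.0384,0.0065,0.0593],[0,0,0],-1],[[0.0384,0.0065,0.0593],[0,0,0],-1]]' 25
python3 - <<'E'
from h import *
st();snap('wrist','w5',s=1)
E
```

```text
time: 2.63
tool_pos: [469.1, 259.9, 151.1]
tcp_rot: [-62.3, 89.7, 37.5]
ft_force: [0.5, 7.9, -1.5]
finger_gap: 26.5
{'time': 2.63, 'tool_pos': [469.14, 259.93, 151.07], 'tcp_rot': [-62.29, 89.72, 37.54], 'ft_force': [0.46, 7.89, -1.47], 'finger_gap': 26.55, 'joint_pos': [23.47, 0.77, 101.66, 0.07, 77.29, -76.38]}
```

View pics/w5.png

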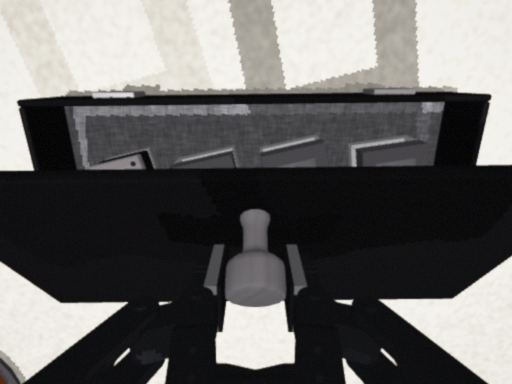

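```bash
python3 -m jog '[[[0.0139,0.0024,0.011],[0,0,0],-1],[[0.029,0.005,0.0201],[0,0,0],-1],[[0.0454,0.0077,0.0271],[0,0,0],-1],[[0.0624,0.0106,0.0319],[0,0,0],-1],[[0.0624,0.0106,0.0319],[0,0,0],-1]]' 25
python3 - <<'E'
from h import *
st();snap('wrist','w6',s=1); snap('scene','s1',s=1.5)
E
```

```text
time: 3.1
tool_pos: [529.7, 271.1, 180.0]
tcp_rot: [19.6, 89.8, 119.4]
ft_force: [0.0, 11.1, -3.9]
finger_gap: 26.5
{'time': 3.1, 'tool_pos': [529.67, 271.08, 180.02], 'tcp_rot': [19.57, 89.81, 119.44], 'ft_force': [0.04, 11.1, -3.9], 'finger_gap': 26.54, 'joint_pos': [22.05, 8.66, 90.21, 0.19, 81.16, -77.85]}
```

View pics/w6.png

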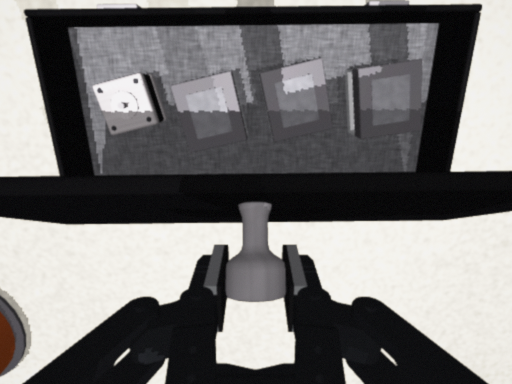

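View pics/s1.png

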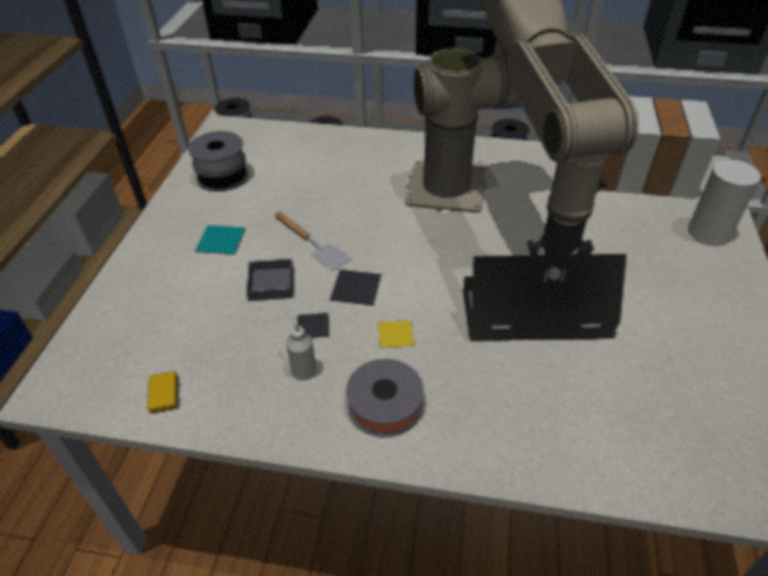

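```bash
python3 -m jog '[[[0.0175,0.005,0.0024],[0,0,0],-1],[[0.0352,0.008,0.0026],[0,0,0],-1],[[0.0527,0.011,0.0004],[0,0,0],-1],[[0.0698,0.014,-0.0041],[0,0,0],-1],[[0.0808,0.016,-0.0084],[0,0,0],-1]]' 25
python3 -m jog '[[[0,0,0],[0,0,0],-1],[[0,0,0],[0,0,0],-1]]'
python3 - <<'E'
from h import *
st();snap('scene','s2',(280,100,500,250),3.5)
E
```

```text
time: 3.62
tool_pos: [609.1, 285.8, 170.8]
tcp_rot: [77.1, 89.8, 177.0]
ft_force: [-5.5, 5.3, -1.6]
finger_gap: 26.5
time: 3.78
tool_pos: [609.2, 285.9, 170.7]
tcp_rot: [70.7, 89.8, 170.5]
ft_force: [-0.4, 5.8, -4.7]
finger_gap: 27.1
{'time': 3.78, 'tool_pos': [609.2, 285.85, 170.71], 'tcp_rot': [70.66, 89.83, 170.51], 'ft_force': [-0.37, 5.83, -4.74], 'finger_gap': 27.1, 'joint_pos': [20.73, 20.91, 76.81, 0.08, 82.42, -79.14]}
```

View pics/s2.png

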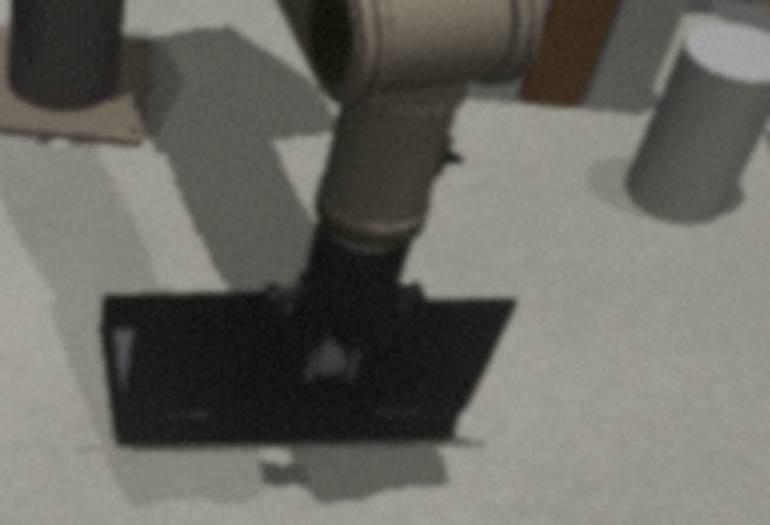

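```bash
python3 -m jog '[[[0,0,0],[0,0,0],0],[[0,0,0],[0,0,0],1],[[0,0,0.0],[0,0,0],1],[[0,0,0.04],[0,0,0],1],[[0,0,0.08],[0,0,0],1]]'
python3 -m jog '[[[0,0,0.04],[0,0,0],1],[[0,0,0.08],[0,0,0],1],[[-0.04,-0.007,0.09],[0,0,0],1],[[-0.08,-0.014,0.1],[0,0,0],1],[[-0.12,-0.02,0.1],[0,0,0],1]]'
python3 -m jog '[[[-0.04,-0.007,0],[0,0,0],1],[[-0.08,-0.013,0],[0,0,0],1],[[-0.1,-0.017,0],[0,0,0],1],[[-0.1,-0.017,0],[0,0,0],1]]'
python3 - <<'E'
from h import *
snap('wrist','w7',s=1.5);st()
np.save('pics/w7m.npy',vision.camera_model('wrist'))
snap('top','t1',s=1.5)
E
```

```text
time: 4.25
tool_pos: [607.7, 283.8, 249.6]
tcp_rot: [104.2, 89.5, -156.0]
ft_force: [0.3, -0.7, 1.1]
finger_gap: 84.4
time: 4.67
tool_pos: [490.1, 264.8, 355.7]
tcp_rot: [-81.7, 89.7, 18.0]
ft_force: [-0.4, 0.0, 1.2]
finger_gap: 85.6
time: 5.0
tool_pos: [386.9, 247.6, 354.2]
tcp_rot: [-73.9, 89.9, 26.0]
ft_force: [-0.3, -0.3, -0.3]
finger_gap: 85.2
{'time': 5.05, 'tool_pos': [388.63, 247.85, 354.03], 'tcp_rot': [-79.12, 89.82, 20.76], 'ft_force': [0.21, -0.49, 0.21], 'finger_gap': 85.55, 'joint_pos': [26.16, -15.49, 95.33, -0.02, 99.99, -73.72]}
```

View pics/w7.png

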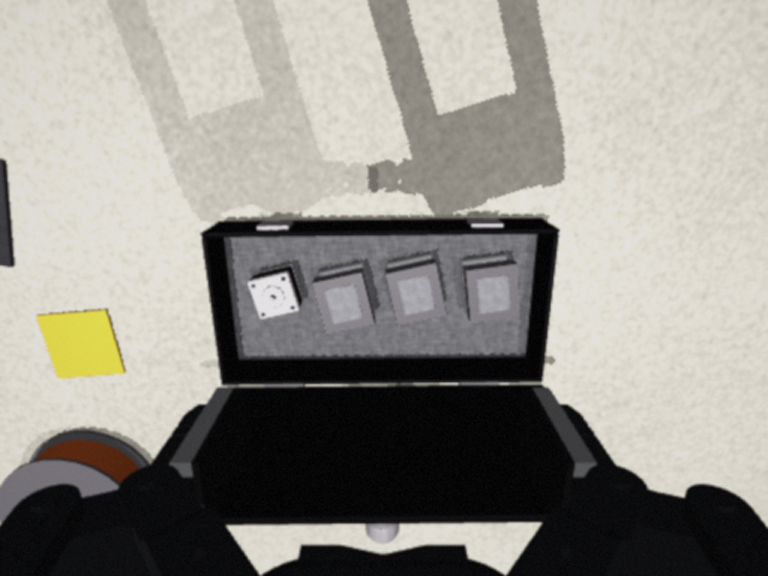

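View pics/t1.png

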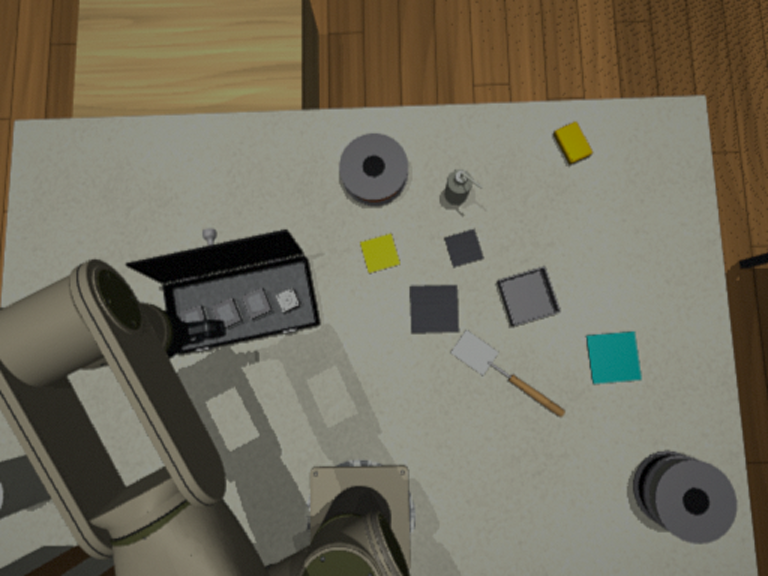

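Run:
```python
from h import *
show('w7','w7a',(140,140,370,255),3.4)
```

```text
(no output)
```

View pics/w7a.png

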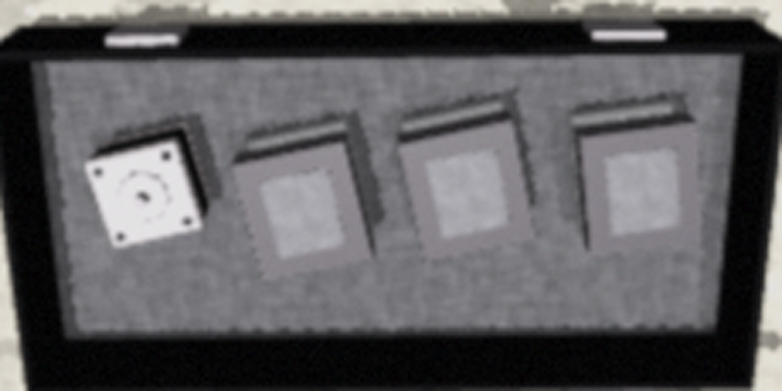

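```bash
cat >> h.py <<'E'
def quad(n,l,o,s,z,m=None):
    c=np.array([p2w(n,o[0]+(x+.5)/s-.5,o[1]+(y+.5)/s-.5,z,m) for x,y in l])
    e=[round(np.linalg.norm(c[i]-c[(i+1)%4]),1) for i in range(4)]
    a=[round((np.degrees(np.arctan2(*(c[(i+1)%4]-c[i])[[1,0]]))+45)%90-45,1) for i in range(4)]
    print('mid',c.mean(0).round(1),'edges',e,'ang',a,'dir of edge0',round(np.degrees(np.arctan2(*(c[1]-c[0])[[1,0]])),1)); return c
E
python3 - <<'E'
from h import *
m=np.load('pics/w7m.npy',allow_pickle=True).item()
for l,z in(([(88,160),(182,134),(205,220),(112,249)],41),([(235,162),(345,140),(371,255),(265,278)],45),([(400,140),(510,122),(532,237),(425,257)],45),([(580,137),(693,122),(695,245),(588,250)],45)):
    quad('wrist',l,(140,140),3.4,z,m)
quad('wrist',[(60,60),(743,55),(716,330),(70,335)],(140,140),3.4,5,m)
E
```

```text
mid [481.8 154.9  41. ] edges [np.float64(42.8), np.float64(40.1), np.float64(44.2), np.float64(42.0)] ang [np.float64(25.6), np.float64(20.7), np.float64(28.0), np.float64(19.1)] dir of edge0 115.6
mid [477.1 223.6  45. ] edges [np.float64(48.1), np.float64(54.0), np.float64(48.3), np.float64(55.2)] ang [np.float64(21.6), np.float64(21.3), np.float64(23.0), np.float64(21.0)] dir of edge0 111.6
mid [456.1 291.4  45. ] edges [np.float64(47.0), np.float64(53.6), np.float64(47.7), np.float64(55.0)] ang [np.float64(19.5), np.float64(22.2), np.float64(21.3), np.float64(21.5)] dir of edge0 109.5
mid [443.3 364.5  45. ] edges [np.float64(47.8), np.float64(56.4), np.float64(46.9), np.float64(52.3)] ang [np.float64(17.8), np.float64(16.0), np.float64(12.7), np.float64(17.0)] dir of edge0 107.8
mid [480.8 265.4   5. ] edges [np.float64(307.7), np.float64(137.8), np.float64(318.1), np.float64(138.4)] ang [np.float64(10.2), np.float64(10.4), np.float64(10.3), np.float64(6.1)] dir of edge0 100.2
```

Run:
```python
from h import *
R=RT([0,0,-1],ang(23)); delta([480,155,120],R)
```

```text
shift m [0.0903, -0.0929, -0.2337] rot [0.001, 0.0027, -1.3413] deg 76.9 rows 11
```

```bash
python3 -m jog '[[[0.03,-0.03,-0.01],[0,0,-0.12],1],[[0.06,-0.06,-0.03],[0,0,-0.25],1],[[0.09,-0.093,-0.06],[0,0,-0.37],1],[[0.09,-0.093,-0.09],[0,0,-0.49],1],[[0.09,-0.093,-0.12],[0,0,-0.61],1]]'
python3 -m jog '[[[0,0,-0.02],[0,0,-0.12],1],[[0,0,-0.04],[0,0,-0.24],1],[[0,0,-0.06],[0,0,-0.36],1],[[0,0,-0.08],[0,0,-0.48],1],[[0,0,-0.1],[0,0,-0.6],1]]'
python3 -m jog '[[[0,0,-0.015],[0,0,-0.13],1],[[0,0,-0.015],[0,0,-0.13],1],[[0,0,-0.015],[0,0,-0.13],1]]'
python3 - <<'E'
from h import *
st();snap('wrist','w8',s=1.5);
np.save('pics/w8m.npy',vision.camera_model('wrist'))
R=RT([0,0,-1],ang(23)); delta([480,155,120],R)
E
```

```text
time: 5.52
tool_pos: [482.7, 151.8, 230.7]
tcp_rot: [-121.0, 89.9, -56.7]
ft_force: [-0.6, 0.3, -0.8]
finger_gap: 85.4
time: 5.93
tool_pos: [480.7, 154.4, 131.2]
tcp_rot: [-164.8, 90.0, -134.7]
ft_force: [-0.2, 0.8, 0.8]
finger_gap: 85.3
time: 6.18
tool_pos: [479.6, 154.5, 116.6]
tcp_rot: [172.2, 89.8, -164.6]
ft_force: [-0.9, -0.6, 0.6]
finger_gap: 85.3
{'time': 6.18, 'tool_pos': [479.58, 154.5, 116.56], 'tcp_rot': [172.23, 89.84, -164.55], 'ft_force': [-0.91, -0.57, 0.6], 'finger_gap': 85.32, 'joint_pos': [12.03, -1.85, 108.06, -0.01, 73.95, -11.18]}
shift m [-0.0005, 0.0002, 0.002] rot [0.0002, -0.0002, -0.0049] deg 0.3 rows 1
```

View pics/w8.png

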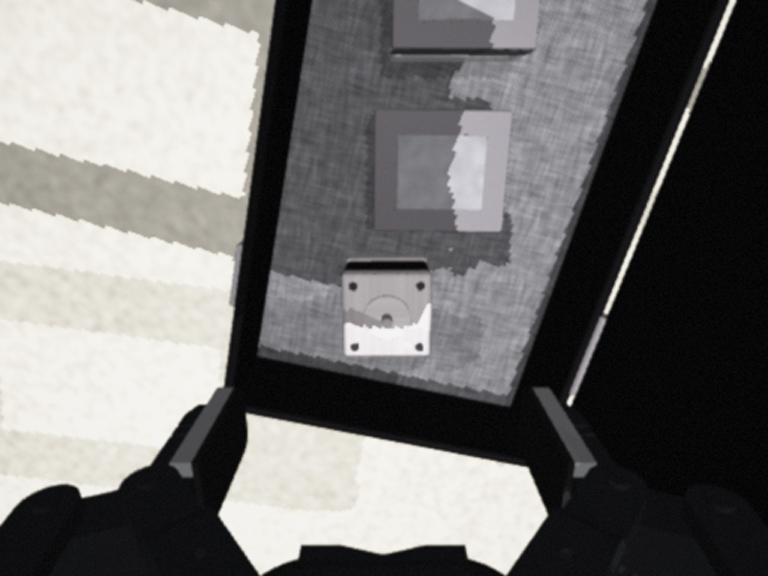

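Run:
```python
from h import *
quad('wrist',[(344,272),(430,270),(431,356),(345,356)],(0,0),1.5,41)
quad('wrist',[(377,111),(511,111),(503,231),(376,228)],(0,0),1.5,45)
```

```text
mid [483.7 154.2  41. ] edges [np.float64(39.3), np.float64(43.7), np.float64(41.9), np.float64(42.7)] ang [np.float64(24.6), np.float64(25.7), np.float64(23.2), np.float64(22.4)] dir of edge0 24.6
mid [478.3 223.6  45. ] edges [np.float64(54.0), np.float64(49.1), np.float64(55.4), np.float64(47.7)] ang [np.float64(23.2), np.float64(24.2), np.float64(21.9), np.float64(22.5)] dir of edge0 23.2
```

```bash
python3 -m jog '[[[0.002,0,-0.03],[0,0,0],1],[[0.002,0,-0.06],[0,0,0],1],[[0.002,0,-0.08],[0,0,0],1],[[0.002,0,-0.097],[0,0,0],1],[[0.002,0,-0.097],[0,0,0],1]]'
python3 -m jog '[[[0,0,0],[0,0,0],-1],[[0,0,0],[0,0,0],-1],[[0,0,0],[0,0,0],-1],[[0,0,0],[0,0,0],-1],[[0,0,0],[0,0,0],-1]]' 40
python3 -m jog '[[[0,0,0],[0,0,0],-1],[[0,0,0.03],[0,0,0],-1],[[0,0,0.06],[0,0,0],-1],[[0,0,0.1],[0,0,0],-1],[[0,0,0.14],[0,0,0],-1]]' 40
python3 - <<'E'
from h import *
st();snap('wrist','w9',s=1);
R=RT([0,0,-1],ang(14.9)); delta([475,-388,160],R)
E
```

```text
time: 6.65
tool_pos: [480.4, 154.5, 18.5]
tcp_rot: [170.6, 89.8, -166.1]
ft_force: [-0.8, -1.0, -0.4]
finger_gap: 85.1
time: 7.07
tool_pos: [483.4, 155.4, 22.8]
tcp_rot: [-12.2, 89.8, 10.9]
ft_force: [-1.0, -0.8, 6.3]
finger_gap: 41.1
time: 7.48
tool_pos: [480.7, 154.9, 162.0]
tcp_rot: [168.7, 89.9, -168.2]
ft_force: [0.8, 0.2, -1.0]
finger_gap: 41.1
{'time': 7.48, 'tool_pos': [480.74, 154.85, 161.99], 'tcp_rot': [168.73, 89.91, -168.18], 'ft_force': [0.8, 0.17, -0.98], 'finger_gap': 41.13, 'joint_pos': [12.04, -4.36, 105.5, 0.0, 78.95, -11.05]}
shift m [-0.0108, -0.544, -0.0122] rot [-0.0017, 0.0119, -0.143] deg 8.2 rows 14
```

View pics/w9.png

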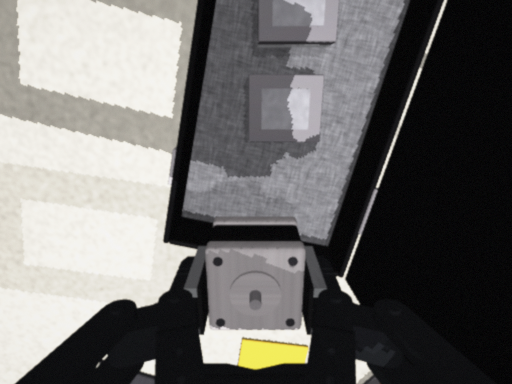

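```bash
python3 -m jog '[[[0,-0.04,0],[0,0,0],-1],[[0,-0.08,0],[0,0,0],-1],[[0,-0.12,0],[0,0,-0.05],-1],[[0,-0.16,0],[0,0,-0.05],-1],[[0,-0.2,0],[0,0,-0.05],-1]]'
python3 -m jog '[[[0,-0.04,0],[0,0,0],-1],[[0,-0.08,0],[0,0,0],-1],[[0,-0.12,0],[0,0,-0.05],-1],[[0,-0.16,0],[0,0,-0.09],-1],[[0,-0.2,0],[0,0,-0.09],-1]]'
python3 -m jog '[[[0,-0.04,0],[0,0,0],-1],[[-0.005,-0.08,0],[0,0,0],-1],[[-0.008,-0.12,-0.01],[0,0,0],-1],[[-0.009,-0.144,-0.02],[0,0,0],-1],[[-0.009,-0.144,-0.03],[0,0,0],-1]]'
python3 - <<'E'
from h import *
st();snap('wrist','w10',s=1);snap('top','t2',(250,120,450,270),4)
R=RT([0,0,-1],ang(14.9)); delta([475,-388,160],R)
E
```

```text
time: 7.95
tool_pos: [481.6, -46.6, 161.4]
tcp_rot: [-30.0, 89.9, -9.8]
ft_force: [1.5, 0.3, -2.4]
finger_gap: 41.4
time: 8.37
tool_pos: [481.5, -247.1, 161.3]
tcp_rot: [-44.1, 89.9, -29.2]
ft_force: [2.1, -0.8, -1.6]
finger_gap: 41.3
time: 8.78
tool_pos: [471.7, -394.4, 131.1]
tcp_rot: [-85.4, 89.8, -70.6]
ft_force: [0.1, 0.3, -2.2]
finger_gap: 41.6
{'time': 8.78, 'tool_pos': [471.75, -394.45, 131.08], 'tcp_rot': [-85.39, 89.79, -70.57], 'ft_force': [0.06, 0.29, -2.23], 'finger_gap': 41.57, 'joint_pos': [-44.62, 13.76, 89.7, -0.09, 76.36, -59.42]}
shift m [0.0037, 0.0009, 0.0316] rot [-0.0028, -0.0025, -0.0006] deg 0.2 rows 1
```

View pics/w10.png

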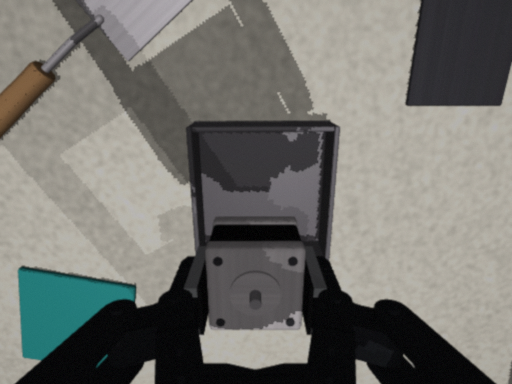

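View pics/t2.png

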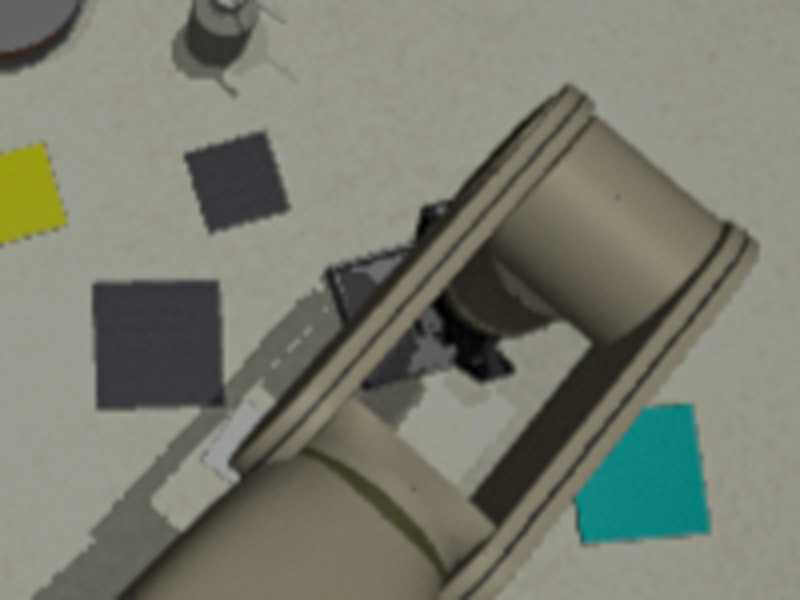

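Run:
```python
from h import *
a=p2w('wrist',189,125,35);b=p2w('wrist',338,125,35);print(a,b,np.linalg.norm(a-b),np.degrees(np.arctan2(*(b-a)[[1,0]])))
d=(b-a)/np.linalg.norm(b-a);n=np.array([-d[1],d[0],0]);n=n if n[1]<0 else -n
print((a+b)/2+55*n)
```

```text
[ 412.90523197 -346.81310097   35.        ] [ 513.518563   -320.04012731   35.        ] 104.11452588722909 14.90097652404892
[ 477.35510698 -386.57705746   35.        ]
```

```bash
python3 -m jog '[[[0.003,0.006,-0.03],[0,0,0],-1],[[0.003,0.006,-0.06],[0,0,0],-1],[[0.003,0.006,-0.085],[0,0,0],-1],[[0.003,0.006,-0.1],[0,0,0],-1],[[0.003,0.006,-0.106],[0,0,0],-1]]'
python3 -m jog '[[[0,0,0],[0,0,0],-1],[[0,0,-0.002],[0,0,0],-1],[[0,0,-0.002],[0,0,0],-0.2],[[0,0,-0.002],[0,0,0],0.3],[[0,0,-0.002],[0,0,0],0.3]]'
python3 -m jog '[[[0,0,0],[0,0,0],0.3],[[0,0,0.03],[0,0,0],0.3],[[0,0,0.07],[0,0,0],0.4],[[0,0,0.11],[0,0,0],1],[[0,0,0.15],[0,0,0],1]]'
python3 - <<'E'
from h import *
st();snap('wrist','w11',s=1)
E
```

```text
time: 9.3
tool_pos: [474.6, -379.9, 22.0]
tcp_rot: [117.7, 89.7, 132.8]
ft_force: [-0.7, 1.1, 3.8]
finger_gap: 41.5
time: 9.72
tool_pos: [476.7, -383.7, 24.4]
tcp_rot: [-58.5, 89.8, -43.5]
ft_force: [0.4, 0.7, 0.3]
finger_gap: 55.6
time: 10.13
tool_pos: [475.4, -382.8, 174.6]
tcp_rot: [108.0, 90.0, 123.1]
ft_force: [1.3, -0.2, 0.3]
finger_gap: 81.5
{'time': 10.13, 'tool_pos': [475.45, -382.79, 174.62], 'tcp_rot': [108.04, 89.99, 123.07], 'ft_force': [1.26, -0.2, 0.34], 'finger_gap': 81.52, 'joint_pos': [-43.65, 11.2, 87.94, 0.0, 80.86, -58.68]}
```

View pics/w11.png

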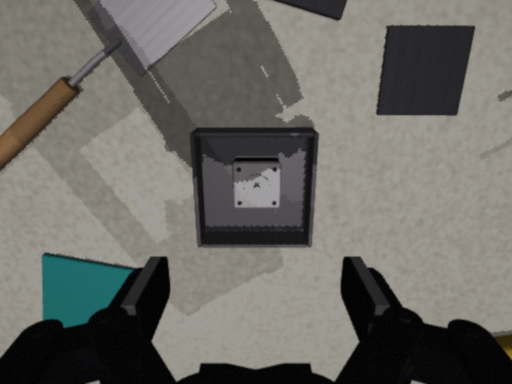

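```bash
cat >> h.py <<'E'
def RA(t,az,jaw=None):
    "tool tilted t deg from down toward azimuth az, jaw horizontal perpendicular"
    a=ang(az); x=np.sin(np.radians(t))*a+np.cos(np.radians(t))*np.array([0,0,-1])
    return RT(x,ang(az+90))
E
python3 - <<'E'
from h import *
delta([430,-60,250],RA(0,-60)); delta([430,-60,250],RA(75,-60))
E
```

```text
shift m [-0.0489, 0.326, 0.0646] rot [0.0079, 0.0109, 0.2612] deg 15.0 rows 9
shift m [-0.0489, 0.326, 0.0646] rot [-1.2038, -0.4926, 0.2188] deg 75.6 rows 11
```

```bash
python3 -m jog '[[[-0.006,0.04,0.013],[0,0,0.05],1],[[-0.012,0.08,0.026],[0,0,0.1],1],[[-0.018,0.12,0.039],[0,0,0.15],1],[[-0.024,0.16,0.052],[0,0,0.2],1],[[-0.03,0.2,0.065],[0,0,0.261],1]]'
python3 -m jog '[[[-0.006,0.04,0],[-0.11,-0.06,0],1],[[-0.012,0.08,0],[-0.22,-0.12,0],1],[[-0.018,0.125,0],[-0.32,-0.187,0],1],[[-0.018,0.125,0],[-0.43,-0.25,0],1],[[-0.018,0.125,0],[-0.54,-0.31,0],1]]'
python3 - <<'E'
from h import *
st(); delta([430,-60,250],RA(75,-60))
E
```

```text
time: 10.6
tool_pos: [445.8, -185.4, 237.3]
tcp_rot: [-51.2, 89.9, -21.1]
ft_force: [1.2, 0.6, 0.2]
finger_gap: 85.3
time: 11.02
tool_pos: [429.2, -59.3, 238.7]
tcp_rot: [-89.3, 58.0, -59.3]
ft_force: [-0.8, -0.3, -1.3]
finger_gap: 85.9
{'time': 11.02, 'tool_pos': [429.2, -59.29, 238.68], 'tcp_rot': [-89.34, 57.97, -59.34], 'ft_force': [-0.81, -0.34, -1.33], 'finger_gap': 85.88, 'joint_pos': [8.83, -33.91, 126.16, -30.39, 76.68, -16.94]}
shift m [0.0008, -0.0007, 0.0113] rot [-0.652, -0.3706, -0.004] deg 43.0 rows 7
```

```bash
python3 - <<'E'
from h import *
delta([430,-40,239],RA(0,60))
E
python3 -m jog '[[[0,0,0],[0.12,0.07,0],1],[[0,0,0],[0.22,0.13,0],1],[[0,0,0],[0.32,0.19,0],1],[[0,0,0],[0.43,0.25,0],1],[[0,0,0],[0.48,0.28,0],1]]'
python3 - <<'E'
from h import *
st()
for j in(150,-30):
  delta([430,-40,239],RT([0,0,-1],ang(150)));
delta([430,-40,239],RA(75,60))
E
```

```text
shift m [0.0008, 0.0193, 0.0003] rot [0.5848, 0.0067, -1.0188] deg 67.3 rows 10
time: 11.43
tool_pos: [429.7, -61.9, 238.2]
tcp_rot: [93.7, 89.6, 123.8]
ft_force: [0.2, -0.3, 0.3]
finger_gap: 85.3
{'time': 11.43, 'tool_pos': [429.66, -61.93, 238.15], 'tcp_rot': [93.69, 89.61, 123.81], 'ft_force': [0.18, -0.33, 0.28], 'finger_gap': 85.29, 'joint_pos': [-15.19, -18.87, 109.99, 0.26, 89.17, -45.32]}
shift m [0.0003, 0.0219, 0.0008] rot [-0.0071, -0.0005, -1.0494] deg 60.1 rows 9
shift m [0.0003, 0.0219, 0.0008] rot [-0.0071, -0.0005, -1.0494] deg 60.1 rows 9
shift m [0.0003, 0.0219, 0.0008] rot [1.3562, 0.0011, -0.8919] deg 93.0 rows 13
```

```bash
python3 -m jog '[[[0,0.005,0],[0.104,0,-0.069],1],[[0,0.01,0],[0.208,0,-0.138],1],[[0,0.022,0],[0.312,0,-0.207],1],[[0,0.022,0],[0.416,0,-0.276],1],[[0,0.022,0],[0.52,0,-0.345],1]]'
python3 -m jog '[[[0,0,0],[0.104,0,-0.069],1],[[0,0,0],[0.208,0,-0.138],1],[[0,0,0],[0.312,0,-0.207],1],[[0,0,0],[0.416,0,-0.276],1],[[0,0,0],[0.52,0,-0.345],1]]'
python3 -m jog '[[[0,0,0],[0.104,0,-0.069],1],[[0,0,0],[0.208,0,-0.138],1],[[0,0,0],[0.312,0,-0.207],1],[[0,0,0],[0.316,0,-0.207],1]]'
python3 - <<'E'
from h import *
st(); snap('scene','s3',s=1.5); snap('top','t3',s=1.5)
delta([430,-40,239],RA(90,60))
E
```

```text
time: 11.85
tool_pos: [429.3, -40.1, 237.8]
tcp_rot: [70.3, 60.1, 80.0]
ft_force: [-0.2, -0.1, -1.5]
finger_gap: 85.5
time: 12.27
tool_pos: [428.9, -41.0, 237.3]
tcp_rot: [81.8, 31.4, 68.3]
ft_force: [0.3, 0.2, -0.5]
finger_gap: 85.5
time: 12.6
tool_pos: [427.0, -39.0, 234.4]
tcp_rot: [90.8, 14.9, 59.9]
ft_force: [-1.5, 0.7, -0.6]
finger_gap: 85.2
{'time': 12.6, 'tool_pos': [426.99, -39.0, 234.43], 'tcp_rot': [90.81, 14.93, 59.91], 'ft_force': [-1.5, 0.67, -0.58], 'finger_gap': 85.2, 'joint_pos': [-59.97, -0.76, 124.8, 60.04, 104.75, -41.2]}
shift m [0.002, 0.0001, 0.0031] rot [0.2297, -0.1389, -0.0008] deg 15.4 rows 3
```

View pics/s3.png

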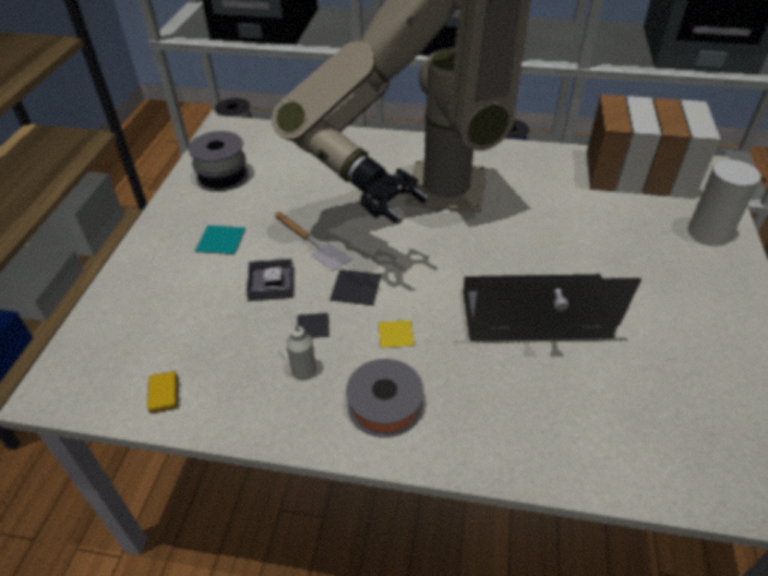

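View pics/t3.png

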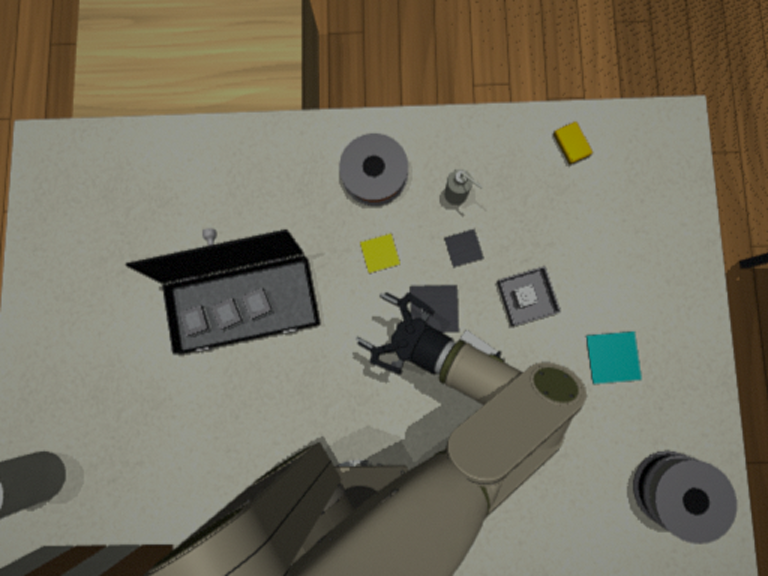

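Run:
```python
from h import *
delta([477,222,150],RT([0,0,-1],ang(22.5)))
```

```text
shift m [0.049, 0.2621, -0.0859] rot [-1.3411, 0.0829, 0.783] deg 89.1 rows 13
```

```bash
python3 -m jog '[[[0.004,0.02,0],[-0.103,0.0064,0.06],1],[[0.008,0.04,0],[-0.206,0.0128,0.12],1],[[0.012,0.06,0],[-0.309,0.019,0.18],1],[[0.016,0.08,0],[-0.412,0.0255,0.24],1],[[0.02,0.1,0],[-0.516,0.032,0.301],1]]'
python3 -m jog '[[[0.006,0.03,0],[-0.103,0.0064,0.06],1],[[0.012,0.06,0],[-0.206,0.0128,0.12],1],[[0.018,0.09,0],[-0.309,0.019,0.18],1],[[0.024,0.12,0],[-0.412,0.0255,0.24],1],[[0.029,0.162,0],[-0.516,0.032,0.301],1]]'
python3 -m jog '[[[0,0,-0.02],[-0.103,0.0064,0.06],1],[[0,0,-0.05],[-0.206,0.0128,0.12],1],[[0,0,-0.08],[-0.309,0.019,0.18],1],[[0,0,-0.086],[-0.309,0.019,0.18],1]]'
python3 - <<'E'
from h import *
st();snap('wrist','w12',s=1.5);delta([477,222,150],RT([0,0,-1],ang(22.5)))
E
```

```text
time: 13.12
tool_pos: [450.0, 60.0, 239.2]
tcp_rot: [77.8, 43.5, 71.5]
ft_force: [0.2, 0.5, -0.7]
finger_gap: 85.6
time: 13.53
tool_pos: [478.7, 214.0, 241.3]
tcp_rot: [67.7, 71.0, 79.3]
ft_force: [0.6, -1.3, -1.1]
finger_gap: 85.2
time: 13.87
tool_pos: [474.9, 215.1, 148.1]
tcp_rot: [70.2, 88.9, 92.5]
ft_force: [-0.5, 0.3, -1.4]
finger_gap: 85.5
{'time': 13.87, 'tool_pos': [474.94, 215.12, 148.13], 'tcp_rot': [70.2, 88.93, 92.46], 'ft_force': [-0.5, 0.29, -1.4], 'finger_gap': 85.47, 'joint_pos': [18.02, -1.51, 104.26, 1.06, 76.97, -4.48]}
shift m [0.0024, 0.0074, 0.0018] rot [-0.0235, -0.0024, 0.0082] deg 1.4 rows 1
```

View pics/w12.png

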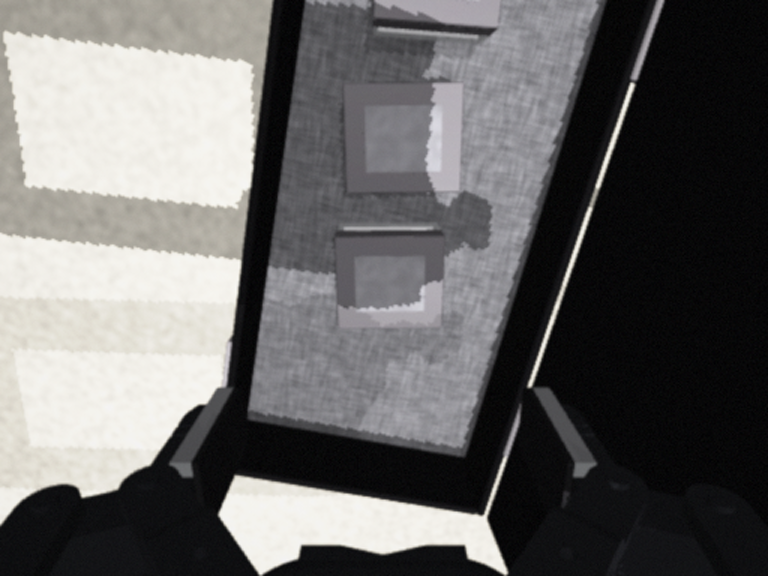

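Run:
```python
from h import *
quad('wrist',[(337,236),(443,234),(442,327),(338,326)],(0,0),1.5,45)
quad('wrist',[(345,84),(463,83),(462,191),(344,192)],(0,0),1.5,45)
delta([477.5,223,21.5],RT([0,0,-1],ang(23.3)))
```

```text
mid [476.2 224.   45. ] edges [np.float64(53.4), np.float64(50.4), np.float64(55.6), np.float64(48.7)] ang [np.float64(23.0), np.float64(23.6), np.float64(21.2), np.float64(21.0)] dir of edge0 23.0
mid [455.3 291.9  45. ] edges [np.float64(54.1), np.float64(48.8), np.float64(57.8), np.float64(48.8)] ang [np.float64(22.5), np.float64(24.3), np.float64(22.4), np.float64(20.0)] dir of edge0 22.5
shift m [0.0029, 0.0084, -0.1267] rot [-0.0235, -0.0025, 0.0221] deg 1.9 rows 4
```

```bash
python3 -m jog '[[[0.0015,0.0085,-0.03],[-0.0235,-0.0025,0.005],1],[[0.0015,0.0085,-0.06],[-0.0235,-0.0025,0.005],1],[[0.0015,0.0085,-0.09],[-0.0235,-0.0025,0.005],1],[[0.0015,0.0085,-0.115],[-0.0235,-0.0025,0.005],1],[[0.0015,0.0085,-0.128],[-0.0235,-0.0025,0.005],1]]'
python3 -m jog '[[[0,0,0],[0,0,0],0.5],[[0,0,0],[0,0,0],-0.5],[[0,0,0],[0,0,0],-1],[[0,0,0],[0,0,0],-1],[[0,0,0],[0,0,0],-1]]' 25
python3 -m jog '[[[0,0,0],[0,0,0],-1],[[0,0,0.03],[0,0,0],-1],[[0,0,0.06],[0,0,0],-1],[[0,0,0.1],[0,0,0],-1],[[0,0,0.14],[0,0,0],-1]]' 30
python3 - <<'E'
from h import *
st();snap('wrist','w13',s=1)
delta([430,-20,170],RT([0,0,-1],ang(-30)))
E
```

```text
time: 14.33
tool_pos: [478.1, 220.1, 22.1]
tcp_rot: [28.2, 89.7, 50.0]
ft_force: [0.7, 0.0, -1.1]
finger_gap: 85.7
time: 14.75
tool_pos: [480.0, 220.9, 25.3]
tcp_rot: [4.1, 89.6, 25.9]
ft_force: [-0.4, -2.8, 7.0]
finger_gap: 55.4
time: 15.17
tool_pos: [477.1, 220.3, 164.4]
tcp_rot: [22.3, 89.8, 44.2]
ft_force: [1.2, 0.0, -0.8]
finger_gap: 55.7
{'time': 15.17, 'tool_pos': [477.08, 220.27, 164.35], 'tcp_rot': [22.35, 89.83, 44.25], 'ft_force': [1.16, 0.02, -0.85], 'finger_gap': 55.71, 'joint_pos': [19.14, -1.48, 102.47, 0.07, 78.86, -2.77]}
shift m [-0.0519, -0.242, -0.0047] rot [0.0007, 0.0169, -0.9059] deg 51.9 rows 8
```

View pics/w13.png

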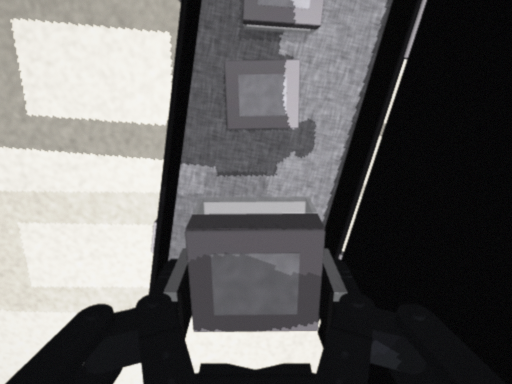

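```bash
python3 -m jog '[[[-0.008,-0.035,0.01],[0,0,-0.115],-1],[[-0.016,-0.07,0.02],[0,0,-0.23],-1],[[-0.024,-0.105,0.03],[0,0,-0.345],-1],[[-0.032,-0.14,0.03],[0,0,-0.46],-1],[[-0.04,-0.175,0.03],[0,0,-0.575],-1]]'
python3 -m jog '[[[-0.005,-0.03,0],[0,0,-0.11],-1],[[-0.01,-0.06,0],[0,0,-0.22],-1],[[-0.012,-0.067,0],[0,0,-0.331],-1],[[-0.012,-0.067,0],[0,0,-0.331],-1]]'
python3 - <<'E'
from h import *
st()
delta([430,-20,120],RA(72,60))
E
```

```text
time: 15.63
tool_pos: [438.0, 44.2, 194.3]
tcp_rot: [14.5, 89.6, 3.2]
ft_force: [1.4, -0.8, -1.9]
finger_gap: 55.3
time: 15.97
tool_pos: [425.7, -23.6, 193.4]
tcp_rot: [15.9, 89.7, -14.6]
ft_force: [0.4, 0.3, -0.7]
finger_gap: 55.6
{'time': 15.97, 'tool_pos': [425.71, -23.62, 193.38], 'tcp_rot': [15.89, 89.69, -14.61], 'ft_force': [0.44, 0.34, -0.7], 'finger_gap': 55.62, 'joint_pos': [-10.05, -19.51, 115.17, -0.02, 84.03, 20.45]}
shift m [0.0043, 0.0036, -0.0734] rot [1.0865, -0.6284, 0.0109] deg 71.9 rows 11
```

```bash
python3 -m jog '[[[0,0,0],[0.099,-0.057,0],-1],[[0,0,0],[0.198,-0.114,0],-1],[[0,0,0],[0.297,-0.171,0],-1],[[0,0,0],[0.396,-0.228,0],-1],[[0.004,0.004,0],[0.495,-0.286,0.005],-1]]'
python3 -m jog '[[[0,0,0],[0.099,-0.057,0],-1],[[0,0,0],[0.198,-0.114,0],-1],[[0,0,0],[0.297,-0.171,0],-1],[[0,0,0],[0.396,-0.228,0],-1],[[0,0,0],[0.495,-0.286,0.005],-1]]'
python3 -m jog '[[[0,0,-0.02],[0.097,-0.056,0],-1],[[0,0,-0.04],[0.097,-0.056,0],-1],[[0,0,-0.073],[0.097,-0.056,0],-1],[[0,0,-0.073],[0.097,-0.056,0],-1]]'
python3 - <<'E'
from h import *
st();snap('wrist','w14',s=1); snap('scene','s4',(150,80,350,230),4)
delta([430,-20,36],RA(72,60))
E
```

```text
time: 16.38
tool_pos: [430.7, -17.8, 194.4]
tcp_rot: [88.7, 56.9, 59.3]
ft_force: [0.1, 0.3, -2.9]
finger_gap: 55.2
time: 16.8
tool_pos: [430.5, -18.5, 193.6]
tcp_rot: [89.1, 24.2, 59.9]
ft_force: [0.5, 0.6, -0.6]
finger_gap: 55.7
time: 17.13
tool_pos: [427.7, -14.7, 113.9]
tcp_rot: [90.0, 17.9, 60.4]
ft_force: [-1.1, 1.3, -1.5]
finger_gap: 55.7
{'time': 17.13, 'tool_pos': [427.65, -14.73, 113.9], 'tcp_rot': [90.04, 17.89, 60.37], 'ft_force': [-1.14, 1.31, -1.51], 'finger_gap': 55.75, 'joint_pos': [-57.3, 12.53, 125.91, 57.62, 93.64, -53.89]}
shift m [0.0004, -0.0032, -0.0834] rot [0.0018, 0.0058, -0.0063] deg 0.5 rows 3
```

View pics/w14.png

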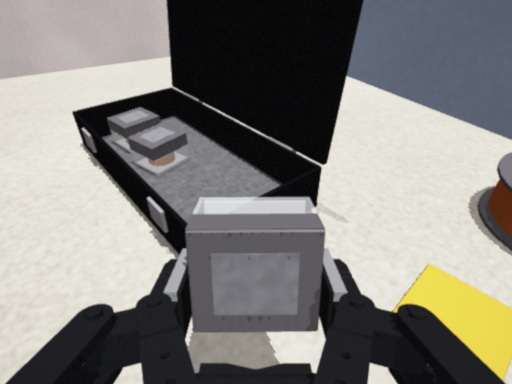

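View pics/s4.png

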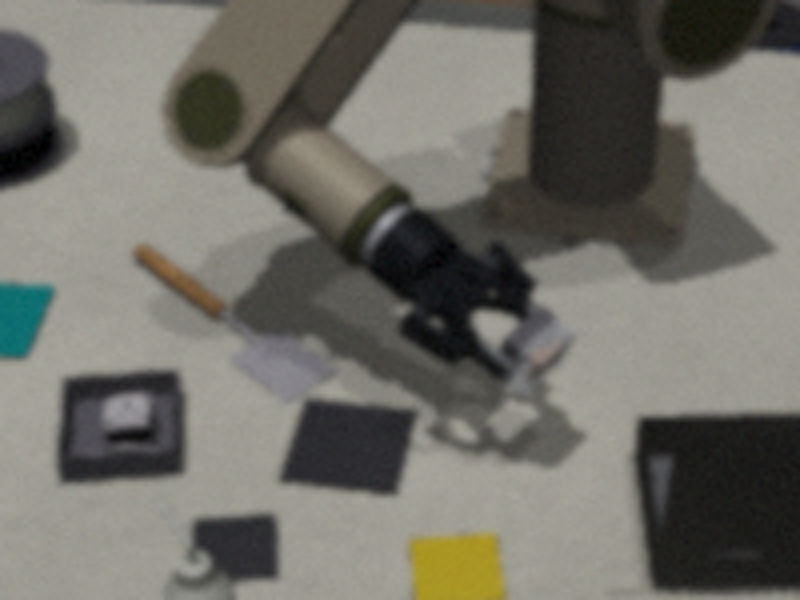

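```bash
python3 -m jog '[[[0,0,-0.03],[0,0,0],-1],[[0,0,-0.06],[0,0,0],-1],[[0,0,-0.075],[0,0,0],-1],[[0,0,-0.078],[0,0,0],-1],[[0,0,-0.078],[0,0,0],-1]]'
python3 -m jog '[[[0,0,-0.001],[0,0,0],-1],[[0,0,-0.002],[0,0,0],-1],[[0,0,-0.003],[0,0,0],-1],[[0,0,-0.003],[0,0,0],-1]]' 20
python3 - <<'E'
from h import *
st();snap('wrist','w15',s=1)
E
```

```text
time: 17.65
tool_pos: [430.7, -18.5, 42.9]
tcp_rot: [89.4, 18.1, 60.1]
ft_force: [0.1, -1.5, -1.3]
finger_gap: 55.4
time: 17.98
tool_pos: [429.9, -18.1, 38.9]
tcp_rot: [89.5, 18.1, 60.1]
ft_force: [-0.1, -0.8, -1.1]
finger_gap: 55.1
{'time': 17.98, 'tool_pos': [429.94, -18.08, 38.9], 'tcp_rot': [89.47, 18.07, 60.1], 'ft_force': [-0.08, -0.78, -1.1], 'finger_gap': 55.09, 'joint_pos': [-57.35, 25.76, 122.0, 57.57, 88.36, -62.26]}
```

View pics/w15.png

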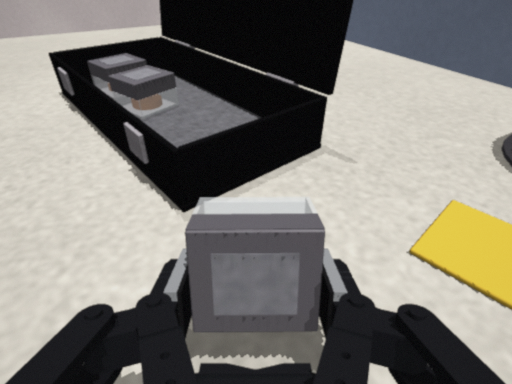

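```bash
python3 -m jog '[[[0,0,-0.002],[0,0,0],-1],[[0,0,-0.004],[0,0,0],-1],[[0,0,-0.005],[0,0,0],-1],[[0,0,-0.006],[0,0,0],-1],[[0,0,-0.006],[0,0,0],-1]]' 20
python3 -m jog '[[[0,0,-0.001],[0,0,0],-1],[[0,0,-0.001],[0,0,0],-1]]' 
python3 -m jog '[[[0,0,-0.0015],[0,0,0],-1],[[0,0,-0.0015],[0,0,0],-1]]' 
python3 -m jog '[[[0,0,-0.0015],[0,0,0],-1],[[0,0,-0.0015],[0,0,0],-1]]'
```

```text
time: 18.45
tool_pos: [429.4, -17.4, 31.9]
tcp_rot: [89.6, 18.0, 60.1]
ft_force: [0.1, 0.4, -1.6]
finger_gap: 55.4
time: 18.62
tool_pos: [429.5, -17.5, 31.1]
tcp_rot: [89.6, 18.0, 60.1]
ft_force: [0.3, 0.6, -0.5]
finger_gap: 55.5
time: 18.78
tool_pos: [429.5, -17.6, 29.5]
tcp_rot: [89.6, 18.0, 60.1]
ft_force: [-0.6, -0.6, -1.3]
finger_gap: 55.1
time: 18.95
tool_pos: [429.5, -17.5, 28.0]
tcp_rot: [89.6, 18.0, 60.1]
ft_force: [0.0, 0.4, -1.0]
finger_gap: 55.6
```

```bash
python3 -m jog '[[[0,0,-0.0015],[0,0,0],-1],[[0,0,-0.0015],[0,0,0],-1]]' 
python3 -m jog '[[[0,0,-0.0015],[0,0,0],-1],[[0,0,-0.0015],[0,0,0],-1]]'
python3 - <<'E'
from h import *
st();snap('wrist','w16',s=1); snap('scene','s5',(200,120,320,210),6)
E
```

```text
time: 19.12
tool_pos: [429.5, -17.5, 26.5]
tcp_rot: [89.6, 18.0, 60.1]
ft_force: [0.6, 0.1, -1.7]
finger_gap: 55.4
time: 19.28
tool_pos: [429.7, -17.6, 25.6]
tcp_rot: [89.6, 17.9, 60.1]
ft_force: [-1.3, -0.3, 3.2]
finger_gap: 55.4
{'time': 19.28, 'tool_pos': [429.66, -17.57, 25.65], 'tcp_rot': [89.57, 17.95, 60.13], 'ft_force': [-1.32, -0.25, 3.23], 'finger_gap': 55.37, 'joint_pos': [-57.36, 28.23, 121.18, 57.64, 87.61, -63.56]}
```

View pics/w16.png

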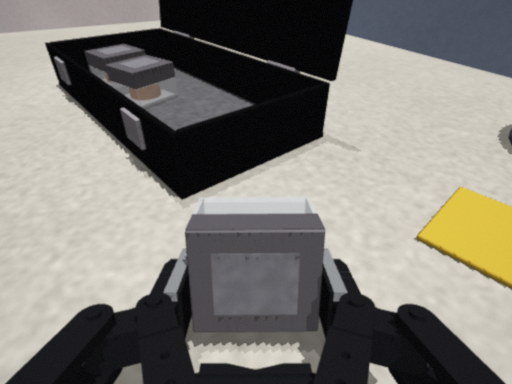

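View pics/s5.png

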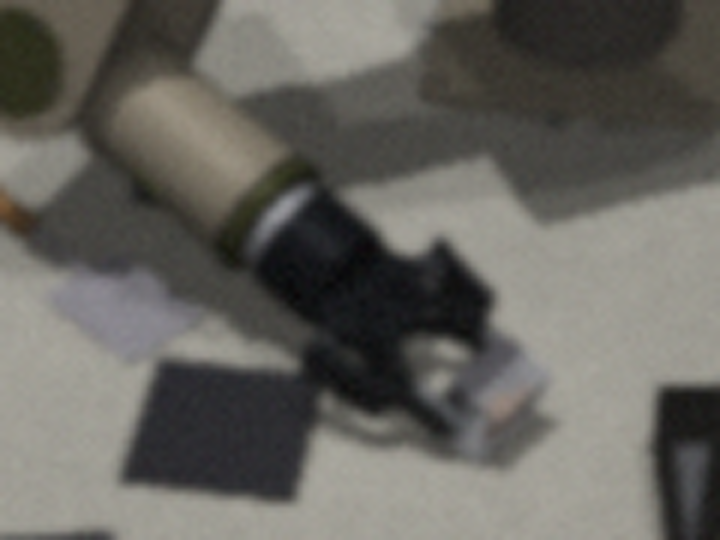

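```bash
python3 -m jog '[[[0,0,-0.001],[0,0,0],-1],[[0,0,-0.001],[0,0,0],-1]]' 20
python3 -m jog '[[[0,0,-0.001],[0,0,0],-1],[[0,0,-0.001],[0,0,0],-1]]' 20
python3 -m jog '[[[0,0,-0.001],[0,0,0],-1],[[0,0,-0.001],[0,0,0],-1]]' 20
```

```text
time: 19.55
tool_pos: [429.7, -17.6, 25.4]
tcp_rot: [89.6, 17.9, 60.1]
ft_force: [-3.9, -3.1, 11.0]
finger_gap: 55.7
time: 19.72
tool_pos: [429.7, -17.7, 25.2]
tcp_rot: [89.5, 17.8, 60.2]
ft_force: [-8.0, -4.9, 18.6]
finger_gap: 55.8
time: 19.88
tool_pos: [429.7, -17.7, 25.0]
tcp_rot: [89.5, 17.7, 60.2]
ft_force: [-10.8, -6.6, 25.1]
finger_gap: 55.4
```

```bash
python3 -m jog '[[[0,0,0.002],[0,0,0],-1],[[0,0,0.0025],[0,0,0],-1],[[0,0,0.0025],[0,0,0],-1]]' 20
python3 -m jog '[[[0,0,0],[0,0,0],0.3],[[0,0,0],[0,0,0],0.33],[[0,0,0],[0,0,0],0.36],[[0,0,0],[0,0,0],0.4],[[0,0,0],[0,0,0],0.4]]' 20
python3 - <<'E'
from h import *
st();snap('wrist','w17',s=1)
E
```

```text
time: 20.13
tool_pos: [429.7, -17.7, 25.4]
tcp_rot: [89.6, 18.0, 60.1]
ft_force: [-1.0, -1.3, 7.1]
finger_gap: 55.8
time: 20.55
tool_pos: [429.5, -17.5, 24.5]
tcp_rot: [89.6, 18.0, 60.1]
ft_force: [0.1, -0.6, 0.7]
finger_gap: 59.8
{'time': 20.55, 'tool_pos': [429.53, -17.54, 24.54], 'tcp_rot': [89.59, 18.04, 60.13], 'ft_force': [0.06, -0.6, 0.71], 'finger_gap': 59.82, 'joint_pos': [-57.35, 28.31, 121.16, 57.6, 87.48, -63.6]}
```

View pics/w17.png

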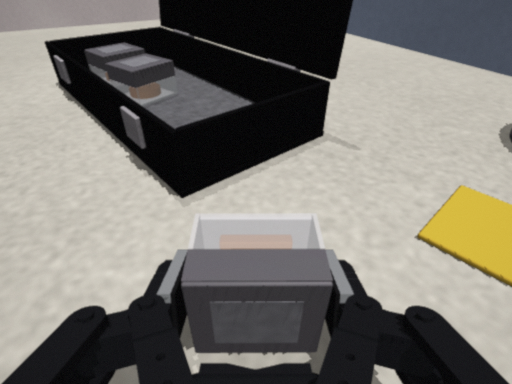

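```bash
python3 -m jog '[[[0,0,0],[0,0,0],0.7],[[0,0,0],[0,0,0],1],[[-0.007,-0.012,0.005],[0,0,0],1],[[-0.017,-0.03,0.015],[0,0,0],1],[[-0.03,-0.052,0.03],[0,0,0],1]]' 20
python3 -m jog '[[[-0.01,-0.017,0.03],[0,0,0],1],[[-0.02,-0.035,0.06],[0,0,0],1],[[-0.02,-0.035,0.1],[0,0,0],1]]' 20
python3 - <<'E'
from h import *
st();snap('wrist','w18',s=1.5);delta([430,-20,130],RA(0,60))
E
```

```text
time: 21.02
tool_pos: [398.6, -68.4, 54.4]
tcp_rot: [89.8, 17.9, 60.3]
ft_force: [0.6, -0.5, 0.1]
finger_gap: 85.1
time: 21.27
tool_pos: [378.5, -106.7, 155.1]
tcp_rot: [89.7, 18.1, 60.0]
ft_force: [1.9, -0.3, 0.0]
finger_gap: 85.3
{'time': 21.27, 'tool_pos': [378.53, -106.72, 155.15], 'tcp_rot': [89.67, 18.06, 60.03], 'ft_force': [1.88, -0.32, 0.03], 'finger_gap': 85.34, 'joint_pos': [-68.95, 11.89, 119.72, 49.61, 103.96, -53.53]}
shift m [0.0495, 0.0887, -0.0325] rot [-1.0801, 0.6359, -0.012] deg 71.8 rows 11
```

View pics/w18.png

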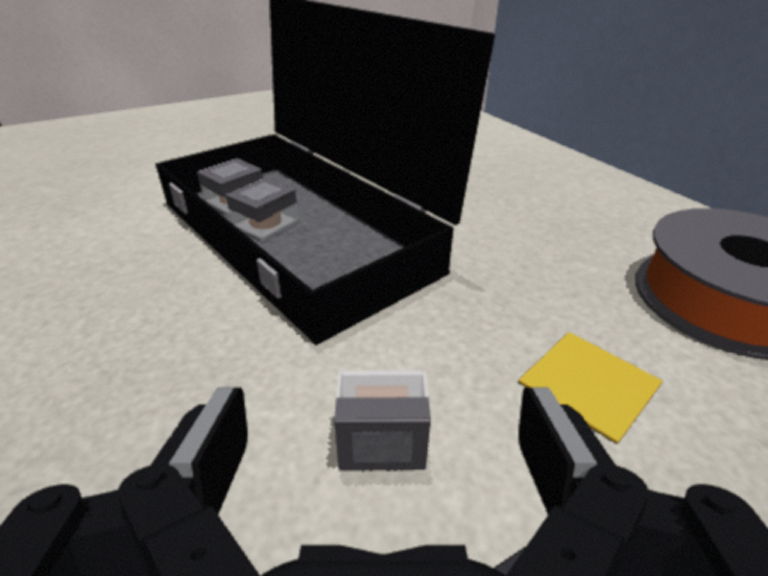

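```bash
python3 -m jog '[[[0.005,0.008,0.02],[-0.098,0.058,0],1],[[0.01,0.016,0.02],[-0.196,0.116,0],1],[[0.015,0.027,0.02],[-0.295,0.174,0],1],[[0.02,0.036,0.02],[-0.393,0.231,0],1],[[0.025,0.044,0.02],[-0.491,0.289,0],1]]'
python3 -m jog '[[[0.005,0.008,0],[-0.098,0.058,0],1],[[0.01,0.016,0],[-0.196,0.116,0],1],[[0.015,0.027,-0.02],[-0.295,0.174,0],1],[[0.02,0.036,-0.03],[-0.393,0.231,0],1],[[0.024,0.044,-0.03],[-0.491,0.289,-0.01],1]]'
python3 -m jog '[[[0,0,0],[-0.098,0.058,0],1],[[0,0,0],[-0.098,0.058,0],1],[[0,0,0],[-0.098,0.058,0],1]]'
python3 - <<'E'
from h import *
st();snap('wrist','w19',s=1.5);delta([430,-20,130],RA(0,60))
E
```

```text
time: 21.73
tool_pos: [405.0, -60.9, 175.4]
tcp_rot: [89.8, 50.9, 60.1]
ft_force: [0.5, 0.8, -0.0]
finger_gap: 85.5
time: 22.15
tool_pos: [428.3, -15.8, 143.8]
tcp_rot: [92.0, 83.6, 61.7]
ft_force: [-1.1, 0.2, -1.2]
finger_gap: 85.6
time: 22.4
tool_pos: [428.6, -14.4, 144.3]
tcp_rot: [153.0, 89.5, 122.9]
ft_force: [0.1, -0.0, 0.1]
finger_gap: 85.6
{'time': 22.4, 'tool_pos': [428.58, -14.45, 144.34], 'tcp_rot': [153.02, 89.49, 122.95], 'ft_force': [0.08, -0.03, 0.11], 'finger_gap': 85.65, 'joint_pos': [-9.11, -16.05, 117.66, 0.39, 78.74, 20.88]}
shift m [0.0018, -0.0045, -0.0142] rot [-0.0084, -0.0048, 0.004] deg 0.6 rows 1
```

View pics/w19.png

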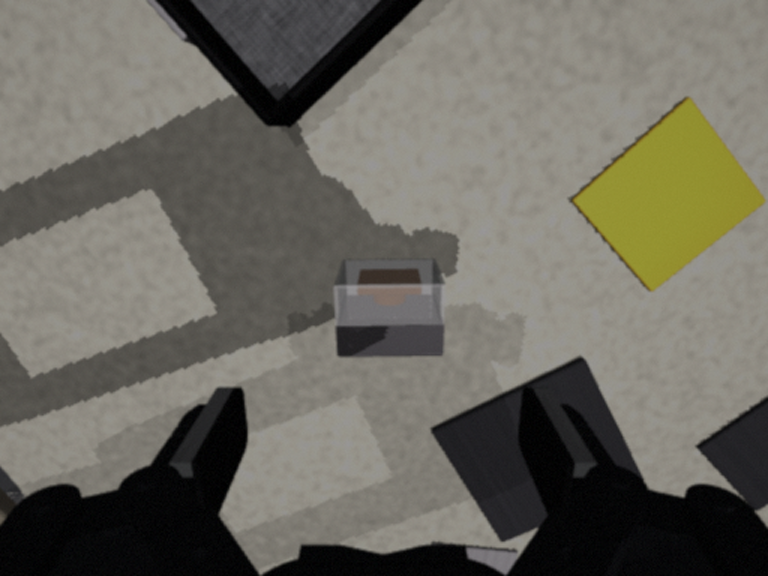

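Run:
```python
from h import *
quad('wrist',[(334,284),(445,284),(444,356),(336,356)],(0,0),1.5,50)
print(p2w('wrist',335/1.5,325/1.5,50),p2w('wrist',444/1.5,325/1.5,50))
```

```text
mid [426.4 -26.9  50. ] edges [np.float64(55.4), np.float64(39.8), np.float64(56.8), np.float64(39.8)] ang [np.float64(-30.1), np.float64(-28.6), np.float64(-30.0), np.float64(-30.6)] dir of edge0 -30.1
[400.9871746  -14.89809632  50.        ] [449.48679322 -42.97188879  50.        ]
```

```bash
python3 -m jog '[[[-0.0025,-0.014,-0.03],[-0.008,-0.005,0.004],1],[[-0.0025,-0.014,-0.06],[-0.008,-0.005,0.004],1],[[-0.0025,-0.014,-0.09],[-0.008,-0.005,0.004],1],[[-0.0025,-0.014,-0.11],[-0.008,-0.005,0.004],1],[[-0.0025,-0.014,-0.1165],[-0.008,-0.005,0.004],1]]'
python3 -m jog '[[[0,0,0],[0,0,0],0.6],[[0,0,0],[0,0,0],0.4],[[0,0,0],[0,0,0],-1],[[0,0,0],[0,0,0],-1],[[0,0,0],[0,0,0],-1]]' 25
python3 - <<'E'
from h import *
st();snap('wrist','w20',s=1.5)
E
```

```text
time: 22.87
tool_pos: [422.3, -31.6, 24.4]
tcp_rot: [-160.6, 89.7, 169.0]
ft_force: [-0.3, 0.3, -0.7]
finger_gap: 85.3
time: 23.28
tool_pos: [427.4, -31.0, 29.8]
tcp_rot: [-5.4, 89.7, -35.6]
ft_force: [-1.2, -1.3, 4.2]
finger_gap: 55.2
{'time': 23.28, 'tool_pos': [427.42, -30.99, 29.8], 'tcp_rot': [-5.43, 89.73, -35.6], 'ft_force': [-1.18, -1.31, 4.16], 'finger_gap': 55.24, 'joint_pos': [-10.92, -7.24, 123.2, -0.12, 63.79, 19.31]}
```

View pics/w20.png

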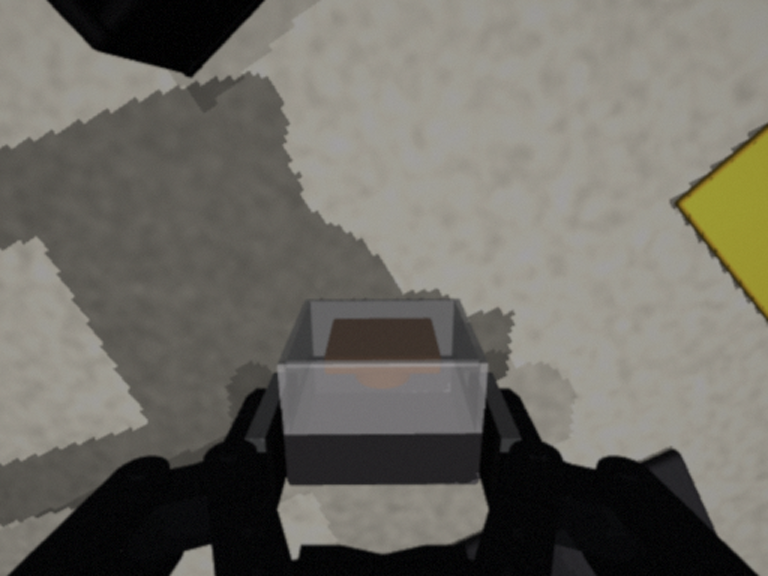

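Run:
```python
from h import *
p=cur()[0]; a=p2w('wrist',386/1.5,433/1.5,50); print('seam',a,'tcp',p, 'along az60:', (a-p)[:2]@ang(60)[:2])
a=p2w('wrist',386/1.5,364/1.5,50); print((a-p)[:2]@ang(60)[:2]);a=p2w('wrist',386/1.5,484/1.5,50); print((a-p)[:2]@ang(60)[:2])
```

```text
seam [430.73300696 -29.79681294  50.        ] tcp [427.43343488 -30.97697212  29.78427631] along az60: 2.6718338777399437
24.186478533057958
-14.82781717045246
```

```bash
python3 -m jog '[[[0,0,0.0],[0,0,0],-1],[[0,0,0.03],[0,0,0],-1],[[0,0,0.06],[0,0,0],-1],[[0,0,0.1],[0,0,0],-1],[[0,0,0.14],[0,0,0],-1]]' 30
python3 - <<'E'
from h import *
st();snap('wrist','w21',s=1)
delta([445,-178,170],RA(72,60))
E
```

```text
time: 23.75
tool_pos: [425.0, -30.1, 169.3]
tcp_rot: [-87.1, 89.9, -117.2]
ft_force: [0.5, -0.3, -1.5]
finger_gap: 55.0
{'time': 23.75, 'tool_pos': [425.02, -30.13, 169.27], 'tcp_rot': [-87.06, 89.89, -117.19], 'ft_force': [0.47, -0.28, -1.46], 'finger_gap': 55.04, 'joint_pos': [-10.87, -18.14, 116.65, -0.1, 81.52, 19.28]}
shift m [0.0152, -0.147, -0.0089] rot [1.0908, -0.6191, 0.0096] deg 71.9 rows 11
```

View pics/w21.png

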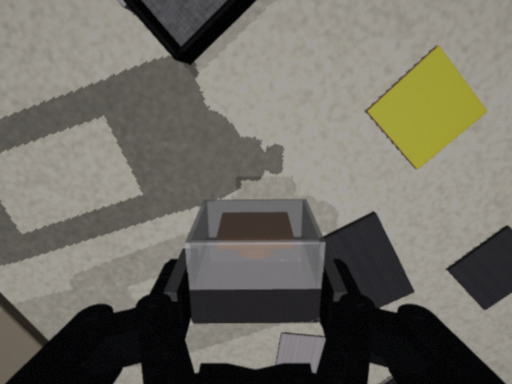

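```bash
python3 - <<'E'
from h import *
print(p2w('wrist',375,212,6),p2w('wrist',414,290,6))
E
python3 -m jog '[[[0.002,-0.03,0.01],[0.099,-0.056,0],-1],[[0.004,-0.06,0.02],[0.198,-0.113,0],-1],[[0.007,-0.09,0.03],[0.297,-0.169,0],-1],[[0.01,-0.12,0.03],[0.396,-0.225,0],-1],[[0.015,-0.147,0.03],[0.495,-0.281,0.005],-1]]'
python3 -m jog '[[[0,0,0],[0.099,-0.056,0],-1],[[0,0,0],[0.198,-0.113,0],-1],[[0,0,0],[0.297,-0.169,0],-1],[[0,0,-0.02],[0.396,-0.225,0],-1],[[0,0,-0.04],[0.495,-0.281,0.005],-1]]'
python3 -m jog '[[[0,0,-0.02],[0.099,-0.056,0],-1],[[0,0,-0.04],[0.099,-0.056,0],-1],[[0,0,-0.06],[0.099,-0.056,0],-1],[[0,0,-0.06],[0.099,-0.056,0],-1]]'
python3 - <<'E'
from h import *
st();snap('wrist','w22',s=1);snap('scene','s6',(150,80,350,230),4);snap('top','t4',(200,130,400,280),4)
delta([445,-178,60],RA(72,60))
E
```

```text
[ 519.26699829 -131.80938391    6.        ] [ 519.69341234 -242.90920941    6.        ]
time: 24.22
tool_pos: [442.5, -180.2, 201.6]
tcp_rot: [89.2, 59.3, 59.5]
ft_force: [0.5, 0.8, -1.7]
finger_gap: 55.4
time: 24.63
tool_pos: [441.8, -180.0, 159.2]
tcp_rot: [89.9, 26.8, 60.3]
ft_force: [-0.1, -0.3, -1.4]
finger_gap: 55.6
time: 24.97
tool_pos: [439.8, -175.7, 94.0]
tcp_rot: [90.7, 20.2, 60.7]
ft_force: [0.3, 0.7, -1.4]
finger_gap: 55.4
{'time': 24.97, 'tool_pos': [439.81, -175.75, 94.01], 'tcp_rot': [90.69, 20.2, 60.74], 'ft_force': [0.29, 0.66, -1.44], 'finger_gap': 55.38, 'joint_pos': [-64.86, 29.07, 104.09, 50.65, 99.34, -52.37]}
shift m [0.0035, 0.0, -0.0393] rot [0.0346, -0.0234, -0.0097] deg 2.5 rows 1
```

View pics/w22.png

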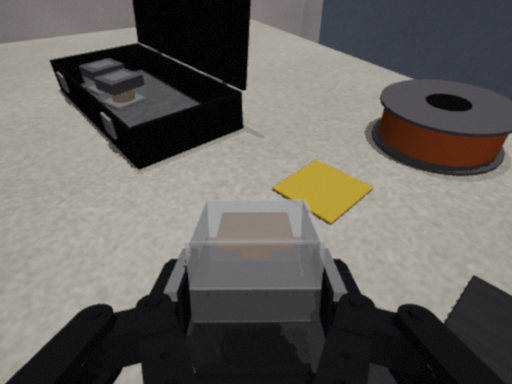

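View pics/s6.png

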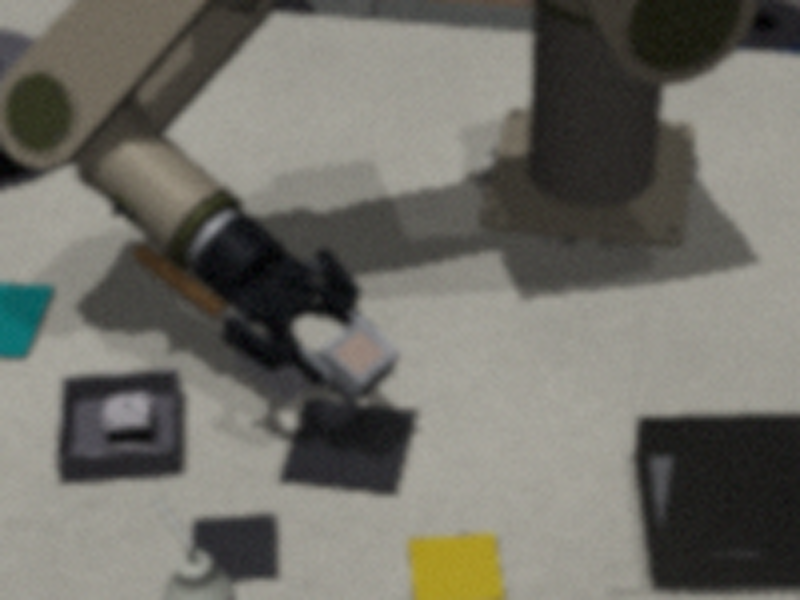

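View pics/t4.png

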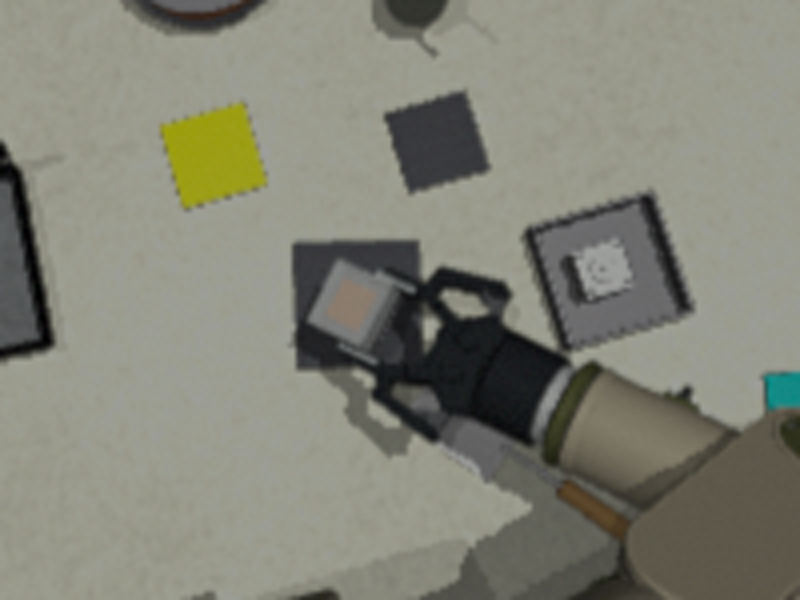

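Run:
```python
from h import *
quad('scene',[(303,402),(415,410),(396,493),(282,482)],(150,80),4,6)
quad('top',[(293,241),(419,240),(424,366),(297,370)],(200,130),4,6)
for z in(100,110,120): print(z,p2w('top',200+353/4,130+303/4,z), p2w('scene',150+360/4,80+353/4,z))
delta([445,-178,60],RA(72,60))
```

```text
mid [ 462.8 -176.8    6. ] edges [np.float64(108.0), np.float64(109.2), np.float64(105.4), np.float64(106.2)] ang [np.float64(3.2), np.float64(1.0), np.float64(1.7), np.float64(2.4)] dir of edge0 93.2
mid [ 452.8 -178.3    6. ] edges [np.float64(109.2), np.float64(108.8), np.float64(108.8), np.float64(111.7)] ang [np.float64(-1.1), np.float64(-0.1), np.float64(0.4), np.float64(0.1)] dir of edge0 -91.1
100 [ 444.86928712 -170.3292273   100.        ] [ 438.01722354 -166.15617393  100.        ]
110 [ 444.07136689 -169.81970111  110.        ] [ 448.78197377 -163.5899951   110.        ]
120 [ 443.27344665 -169.31017492  120.        ] [ 459.54672401 -161.02381626  120.        ]
shift m [0.0035, 0.0, -0.0393] rot [0.0346, -0.0234, -0.0097] deg 2.5 rows 1
```

```bash
python3 -m jog '[[[0.009,-0.011,-0.02],[0.02,-0.013,0],-1],[[0.009,-0.011,-0.035],[0.02,-0.013,-0.01],-1],[[0.009,-0.011,-0.045],[0.02,-0.013,-0.01],-1],[[0.009,-0.011,-0.045],[0.02,-0.013,-0.01],-1]]' 25
python3 -m jog '[[[0,0,-0.002],[0,0,0],-1],[[0,0,-0.004],[0,0,0],-1],[[0,0,-0.006],[0,0,0],-1],[[0,0,-0.008],[0,0,0],-1],[[0,0,-0.008],[0,0,0],-1]]'
python3 - <<'E'
from h import *
st();snap('wrist','w23',s=1);snap('scene','s7',(200,140,300,215),8)
E
```

```text
time: 25.45
tool_pos: [450.0, -188.4, 53.1]
tcp_rot: [90.2, 19.0, 60.1]
ft_force: [0.7, 0.2, -1.3]
finger_gap: 55.4
time: 25.87
tool_pos: [450.1, -188.7, 45.3]
tcp_rot: [90.2, 19.0, 60.0]
ft_force: [0.4, -0.3, -1.6]
finger_gap: 55.5
{'time': 25.87, 'tool_pos': [450.1, -188.65, 45.33], 'tcp_rot': [90.16, 19.01, 60.03], 'ft_force': [0.36, -0.33, -1.62], 'finger_gap': 55.55, 'joint_pos': [-64.92, 37.64, 99.73, 51.38, 97.31, -55.8]}
```

View pics/s7.png

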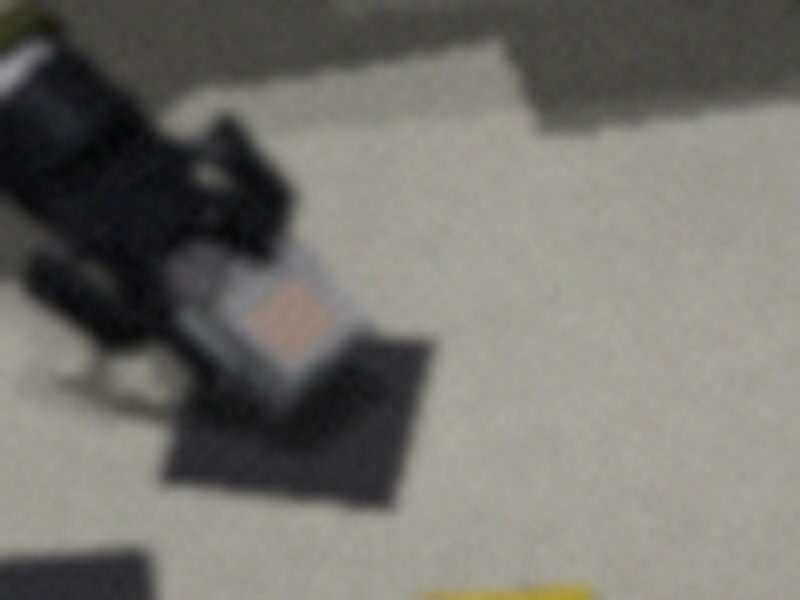

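Still ~10 mm above. Creep down watching the force.

```bash
python3 -m jog '[[[0,0,-0.002],[0,0,0],-1],[[0,0,-0.004],[0,0,0],-1],[[0,0,-0.005],[0,0,0],-1],[[0,0,-0.005],[0,0,0],-1]]' 
python3 -m jog '[[[0,0,-0.0015],[0,0,0],-1],[[0,0,-0.003],[0,0,0],-1],[[0,0,-0.003],[0,0,0],-1]]' 
python3 -m jog '[[[0,0,-0.0015],[0,0,0],-1],[[0,0,-0.002],[0,0,0],-1],[[0,0,-0.002],[0,0,0],-1]]' 
python3 -m jog '[[[0,0,-0.0015],[0,0,0],-1],[[0,0,-0.002],[0,0,0],-1],[[0,0,-0.002],[0,0,0],-1]]'
```

```text
time: 26.3
tool_pos: [450.0, -188.4, 39.9]
tcp_rot: [90.2, 19.0, 60.0]
ft_force: [0.2, 0.2, -1.5]
finger_gap: 55.4
time: 26.55
tool_pos: [450.0, -188.5, 36.9]
tcp_rot: [90.2, 19.0, 60.0]
ft_force: [0.2, -0.2, -0.2]
finger_gap: 55.4
time: 26.8
tool_pos: [450.0, -188.5, 35.1]
tcp_rot: [90.2, 19.0, 60.0]
ft_force: [0.5, -0.1, -1.7]
finger_gap: 55.6
time: 27.05
tool_pos: [450.0, -188.5, 33.1]
tcp_rot: [90.2, 19.0, 60.0]
ft_force: [-0.0, -0.4, -1.3]
finger_gap: 55.7
```

```bash
python3 -m jog '[[[0,0,-0.0015],[0,0,0],-1],[[0,0,-0.002],[0,0,0],-1],[[0,0,-0.002],[0,0,0],-1]]' 
python3 -m jog '[[[0,0,-0.0015],[0,0,0],-1],[[0,0,-0.0015],[0,0,0],-1]]' 
python3 -m jog '[[[0,0,-0.0015],[0,0,0],-1],[[0,0,-0.0015],[0,0,0],-1]]'
python3 - <<'E'
from h import *
snap('scene','s8',(200,140,300,215),8)
E
```

```text
time: 27.3
tool_pos: [450.0, -188.5, 31.1]
tcp_rot: [90.2, 19.0, 60.0]
ft_force: [0.6, 0.4, -1.1]
finger_gap: 55.3
time: 27.47
tool_pos: [450.1, -188.7, 30.0]
tcp_rot: [90.2, 19.0, 60.0]
ft_force: [-0.5, -1.5, 1.3]
finger_gap: 55.4
time: 27.63
tool_pos: [450.1, -188.8, 29.6]
tcp_rot: [90.1, 18.9, 60.0]
ft_force: [-4.4, -1.8, 9.5]
finger_gap: 55.3
```

View pics/s8.png

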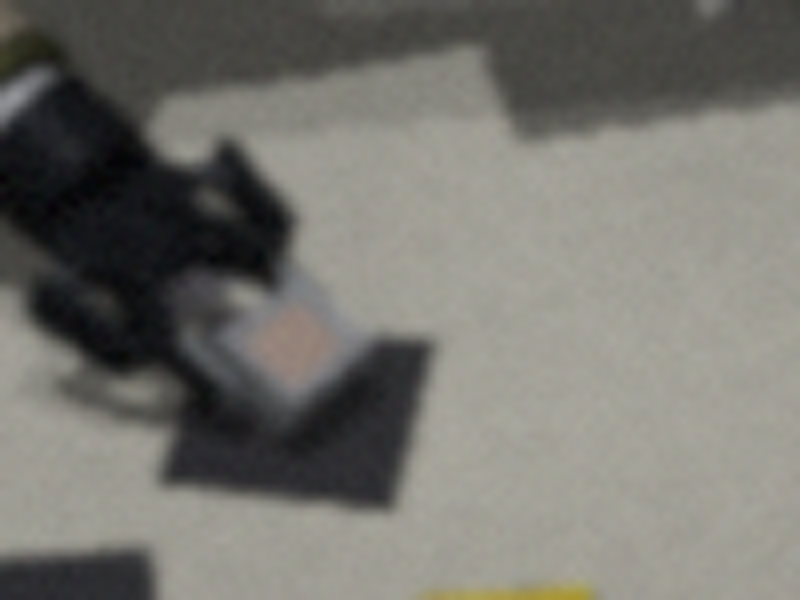

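Run:
```python
from h import *
snap('top','t5',(240,160,320,220),8)
for z in(45,55): print(p2w('scene',200+285/8,140+348/8,z))
```

```text
[ 462.87080135 -179.7126285    45.        ]
[ 472.8534917  -177.15163671   55.        ]
```

View pics/t5.png

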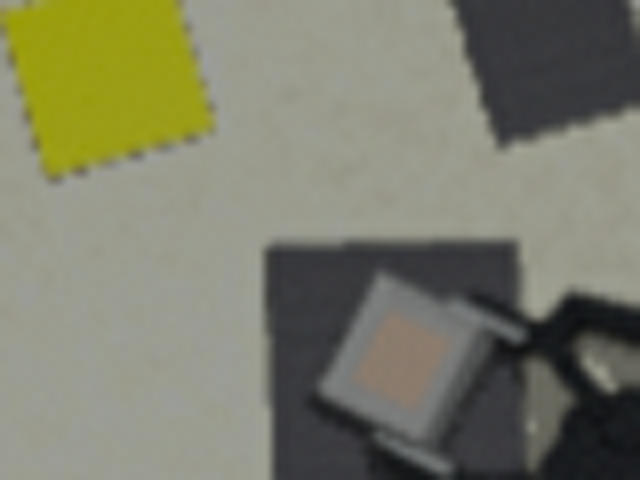

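```bash
python3 -m jog '[[[0,0,0.001],[0,0,0],-1],[[0,0,0.001],[0,0,0],0.3],[[0,0,0.001],[0,0,0],0.33],[[0,0,0.001],[0,0,0],0.36],[[0,0,0.001],[0,0,0],0.4]]' 20
python3 -m jog '[[[0,0,0],[0,0,0],0.45],[[0,0,0],[0,0,0],0.8],[[0,0,0],[0,0,0],1]]' 20
python3 - <<'E'
from h import *
st();snap('wrist','w24',s=1)
E
```

```text
time: 28.15
tool_pos: [450.0, -188.5, 28.9]
tcp_rot: [90.2, 19.0, 60.0]
ft_force: [0.8, 0.1, 0.9]
finger_gap: 59.8
time: 28.4
tool_pos: [450.1, -188.5, 29.1]
tcp_rot: [90.2, 19.0, 60.0]
ft_force: [0.7, -0.1, 0.7]
finger_gap: 83.1
{'time': 28.4, 'tool_pos': [450.06, -188.52, 29.09], 'tcp_rot': [90.19, 18.99, 60.03], 'ft_force': [0.73, -0.12, 0.71], 'finger_gap': 83.13, 'joint_pos': [-64.92, 39.77, 98.96, 51.26, 96.47, -56.85]}
```

View pics/w24.png

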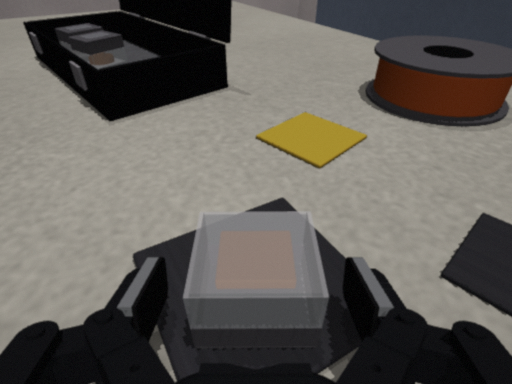

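```bash
python3 -m jog '[[[-0.007,-0.012,0.005],[0,0,0],1],[[-0.017,-0.03,0.015],[0,0,0],1],[[-0.03,-0.052,0.03],[0,0,0],1],[[-0.04,-0.069,0.06],[0,0,0],1],[[-0.05,-0.08,0.1],[0,0,0],1]]' 20
python3 -m jog '[[[0,0,0.03],[0,0,0],1],[[0,0,0.06],[0,0,0],1]]' 20
python3 - <<'E'
from h import *
st();snap('wrist','w25',s=1);snap('top','t6',(240,160,320,220),8)
delta([455,289,200],RT([0,0,-1],ang(22)))
E
```

```text
time: 28.87
tool_pos: [398.7, -269.4, 128.0]
tcp_rot: [90.4, 18.9, 60.0]
ft_force: [0.6, -1.1, 0.8]
finger_gap: 85.2
time: 29.03
tool_pos: [399.3, -270.2, 190.4]
tcp_rot: [90.1, 19.1, 59.9]
ft_force: [-0.8, -1.2, 0.3]
finger_gap: 85.3
{'time': 29.03, 'tool_pos': [399.34, -270.16, 190.38], 'tcp_rot': [90.13, 19.06, 59.91], 'ft_force': [-0.76, -1.16, 0.29], 'finger_gap': 85.29, 'joint_pos': [-72.55, 26.58, 94.87, 48.75, 111.96, -47.14]}
shift m [0.0545, 0.5605, 0.0069] rot [-1.2693, 0.0934, 0.7849] deg 85.7 rows 14
```

View pics/w25.png

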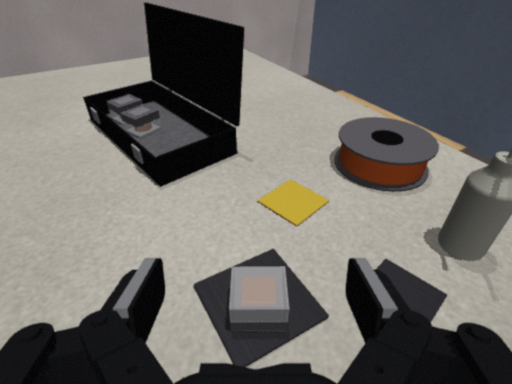

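View pics/t6.png

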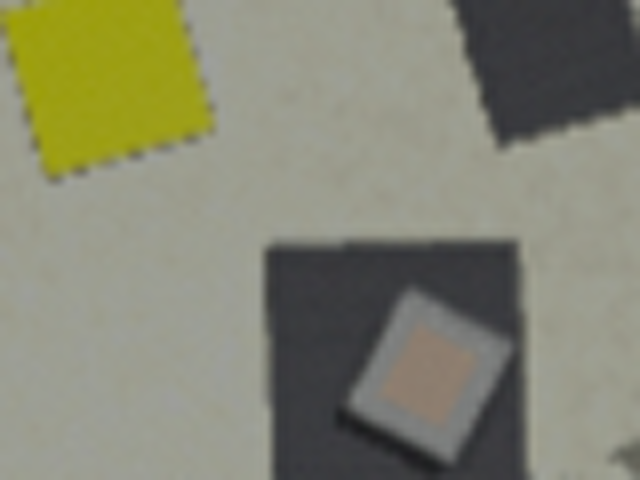

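Run:
```python
from h import *
quad('top',[(415,287),(514,347),(450,468),(346,406)],(240,160),8,46)
show('t6','t6b',(240,160,320,235),8)
snap('scene','s9',(200,140,300,215),8)
```

```text
mid [ 445.7 -190.4   46. ] edges [np.float64(48.2), np.float64(57.3), np.float64(50.1), np.float64(57.9)] ang [np.float64(-33.1), np.float64(-29.9), np.float64(-32.4), np.float64(-31.9)] dir of edge0 -123.1
```

View pics/s9.png

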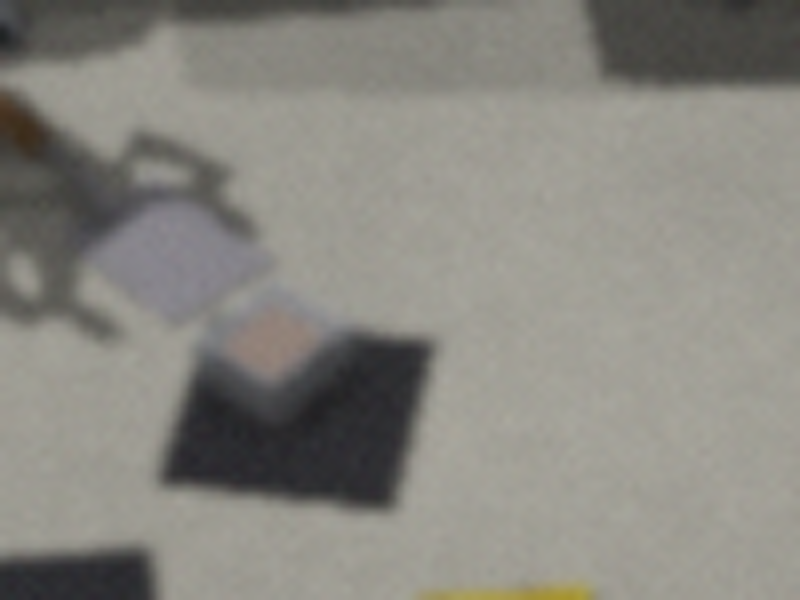

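```bash
python3 -m jog '[[[0.004,0.04,0.01],[-0.09,0.0067,0.056],1],[[0.008,0.08,0.02],[-0.181,0.0134,0.112],1],[[0.012,0.12,0.03],[-0.272,0.02,0.168],1],[[0.016,0.16,0.03],[-0.363,0.0267,0.224],1],[[0.02,0.2,0.03],[-0.453,0.0334,0.28],1]]'
python3 -m jog '[[[0.004,0.04,0],[-0.09,0.0067,0.056],1],[[0.008,0.08,0],[-0.181,0.0134,0.112],1],[[0.012,0.12,0],[-0.272,0.02,0.168],1],[[0.016,0.16,0],[-0.363,0.0267,0.224],1],[[0.02,0.2,0],[-0.453,0.0334,0.28],1]]'
python3 -m jog '[[[0.004,0.04,0],[-0.09,0.0067,0.056],1],[[0.008,0.08,-0.01],[-0.181,0.0134,0.112],1],[[0.012,0.12,-0.02],[-0.272,0.02,0.168],1],[[0.015,0.16,-0.04],[-0.363,0.0267,0.224],1],[[0.015,0.16,-0.06],[-0.363,0.0267,0.224],1]]'
python3 - <<'E'
from h import *
st();delta([455,286,150],RT([0,0,-1],ang(22)))
E
```

```text
time: 29.6
tool_pos: [420.0, -67.6, 217.7]
tcp_rot: [79.6, 43.6, 70.8]
ft_force: [1.3, 0.8, 1.3]
finger_gap: 85.5
time: 30.02
tool_pos: [438.1, 112.1, 217.6]
tcp_rot: [72.1, 67.5, 79.7]
ft_force: [0.8, 0.3, 0.2]
finger_gap: 85.2
time: 30.43
tool_pos: [454.5, 277.4, 160.1]
tcp_rot: [67.0, 88.2, 88.0]
ft_force: [2.4, 1.4, 0.6]
finger_gap: 85.5
{'time': 30.43, 'tool_pos': [454.49, 277.41, 160.14], 'tcp_rot': [66.96, 88.25, 87.97], 'ft_force': [2.42, 1.42, 0.63], 'finger_gap': 85.52, 'joint_pos': [24.83, -0.94, 102.41, 1.6, 77.75, 3.48]}
shift m [0.0005, 0.0086, -0.0101] rot [-0.0306, 0.0008, 0.0172] deg 2.0 rows 1
```

```bash
python3 -m jog '[[[0.001,0.009,-0.01],[-0.0306,0,0.017],1],[[0.001,0.009,-0.01],[-0.0306,0,0.017],1],[[0.001,0.009,-0.01],[-0.0306,0,0.017],1]]'
python3 - <<'E'
from h import *
st();snap('wrist','w26',s=1.5)
E
```

```text
time: 30.68
tool_pos: [452.9, 279.8, 145.4]
tcp_rot: [158.2, 89.4, 179.7]
ft_force: [0.1, 0.4, 0.1]
finger_gap: 85.2
{'time': 30.68, 'tool_pos': [452.93, 279.79, 145.44], 'tcp_rot': [158.17, 89.44, 179.69], 'ft_force': [0.06, 0.43, 0.15], 'finger_gap': 85.25, 'joint_pos': [26.02, 1.19, 101.85, 0.25, 77.46, 4.44]}
```

View pics/w26.png

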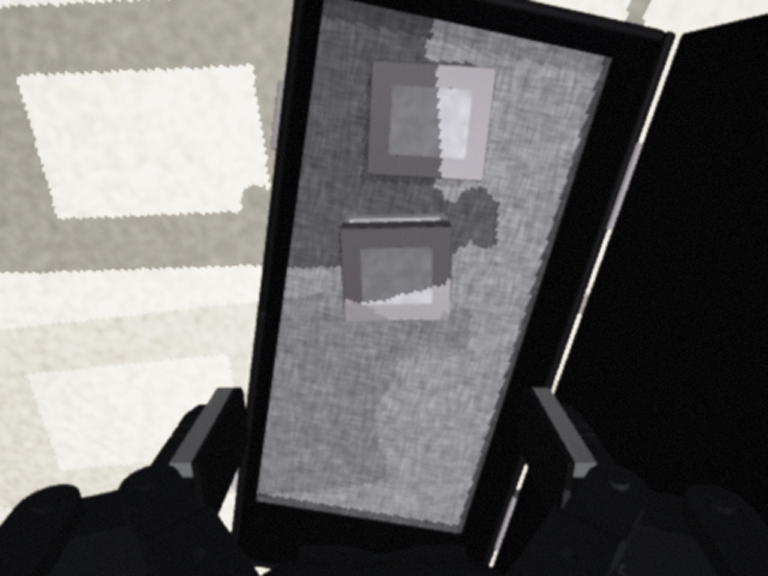

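Run:
```python
from h import *
c=quad('wrist',[(341,227),(451,224),(449,320),(345,320)],(0,0),1.5,45).mean(0)
quad('wrist',[(371,63),(495,68),(484,180),(369,177)],(0,0),1.5,45)
delta([c[0],c[1]-1,21.5],RT([0,0,-1],ang(21.5)))
```

```text
mid [456.5 291.9  45. ] edges [np.float64(54.5), np.float64(51.3), np.float64(55.1), np.float64(49.8)] ang [np.float64(23.0), np.float64(22.8), np.float64(21.5), np.float64(22.2)] dir of edge0 23.0
mid [443.6 365.1  45. ] edges [np.float64(55.5), np.float64(49.1), np.float64(55.2), np.float64(49.8)] ang [np.float64(19.2), np.float64(19.5), np.float64(19.9), np.float64(19.8)] dir of edge0 19.2
shift m [0.0025, 0.0117, -0.1253] rot [-0.0015, -0.0076, 0.0016] deg 0.5 rows 4
```

```bash
python3 -m jog '[[[0.0025,0.0115,-0.03],[0,0,0.006],1],[[0.0025,0.0115,-0.06],[0,-0.007,0.006],1],[[0.0025,0.0115,-0.09],[0,-0.007,0.006],1],[[0.0025,0.0115,-0.115],[0,-0.007,0.006],1],[[0.0025,0.0115,-0.124],[0,-0.007,0.006],1]]'
python3 -m jog '[[[0,0,0],[0,0,0],0.5],[[0,0,0],[0,0,0],-0.5],[[0,0,0],[0,0,0],-1],[[0,0,0],[0,0,0],-1],[[0,0,0],[0,0,0],-1]]' 25
python3 -m jog '[[[0,0,0],[0,0,0],-1],[[0,0,0.03],[0,0,0],-1],[[0,0,0.06],[0,0,0],-1],[[0,0,0.1],[0,0,0],-1],[[0,0,0.14],[0,0,0],-1]]' 30
python3 - <<'E'
from h import *
st();snap('wrist','w27',s=1)
delta([430,-20,195],RT([0,0,-1],ang(-30)))
E
```

```text
time: 31.15
tool_pos: [455.6, 288.5, 20.8]
tcp_rot: [141.7, 89.9, 163.2]
ft_force: [-1.0, -0.3, -0.9]
finger_gap: 85.3
time: 31.57
tool_pos: [458.7, 291.9, 26.0]
tcp_rot: [16.3, 89.6, 38.1]
ft_force: [0.1, -2.8, 7.6]
finger_gap: 55.6
time: 31.98
tool_pos: [456.0, 291.1, 165.1]
tcp_rot: [62.3, 89.9, 84.1]
ft_force: [0.3, 0.4, -1.4]
finger_gap: 55.7
{'time': 31.98, 'tool_pos': [456.01, 291.12, 165.07], 'tcp_rot': [62.34, 89.89, 84.09], 'ft_force': [0.26, 0.36, -1.43], 'finger_gap': 55.7, 'joint_pos': [27.06, 1.0, 99.92, 0.1, 79.02, 5.29]}
shift m [-0.0305, -0.3135, 0.0194] rot [-0.0021, 0.0152, -0.9033] deg 51.8 rows 8
```

View pics/w27.png

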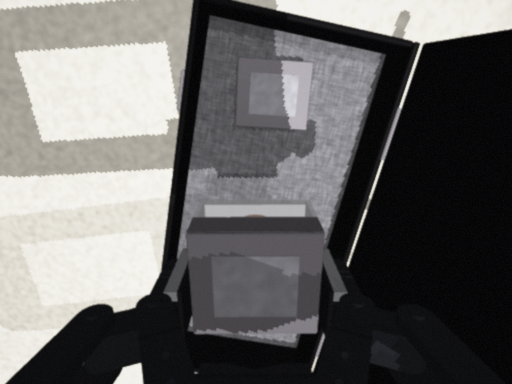

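```bash
python3 -m jog '[[[-0.004,-0.04,0.01],[0,0,-0.115],-1],[[-0.008,-0.08,0.02],[0,0,-0.23],-1],[[-0.012,-0.12,0.02],[0,0,-0.345],-1],[[-0.016,-0.16,0.02],[0,0,-0.46],-1],[[-0.02,-0.2,0.02],[0,0,-0.575],-1]]'
python3 -m jog '[[[-0.003,-0.04,0],[0,0,-0.11],-1],[[-0.006,-0.08,0],[0,0,-0.22],-1],[[-0.01,-0.113,0],[0,0,-0.33],-1],[[-0.01,-0.113,0],[0.099,-0.057,-0.33],-1]]'
python3 - <<'E'
from h import *
st()
delta([430,-20,120],RA(72,60))
E
```

```text
time: 32.45
tool_pos: [436.7, 90.1, 184.6]
tcp_rot: [29.6, 89.7, 18.1]
ft_force: [-0.1, -0.2, -1.5]
finger_gap: 55.3
time: 32.78
tool_pos: [427.2, -25.2, 184.3]
tcp_rot: [78.8, 83.5, 48.1]
ft_force: [0.6, 1.0, -0.5]
finger_gap: 55.6
{'time': 32.78, 'tool_pos': [427.17, -25.23, 184.33], 'tcp_rot': [78.79, 83.52, 48.15], 'ft_force': [0.55, 0.97, -0.49], 'finger_gap': 55.63, 'joint_pos': [-15.13, -22.79, 118.84, 5.85, 81.08, 14.74]}
shift m [0.0028, 0.0052, -0.0643] rot [0.9985, -0.5622, 0.0235] deg 65.7 rows 10
```

```bash
python3 -m jog '[[[0,0,0],[0.1,-0.056,0.002],-1],[[0,0,0],[0.2,-0.112,0.005],-1],[[0,0,0],[0.3,-0.168,0.007],-1],[[0.002,0.003,0],[0.4,-0.224,0.01],-1],[[0.003,0.005,0],[0.5,-0.281,0.012],-1]]'
python3 -m jog '[[[0,0,0],[0.1,-0.056,0.002],-1],[[0,0,0],[0.2,-0.112,0.005],-1],[[0,0,-0.02],[0.3,-0.168,0.007],-1],[[0,0,-0.05],[0.4,-0.224,0.01],-1],[[0,0,-0.08],[0.5,-0.281,0.012],-1]]'
python3 -m jog '[[[0,0,-0.03],[0,0,0],-1],[[0,0,-0.055],[0,0,0],-1],[[0,0,-0.065],[0,0,0],-1],[[0,0,-0.068],[0,0,0],-1],[[0,0,-0.068],[0,0,0],-1]]'
python3 - <<'E'
from h import *
st()
delta([430,-20,30],RA(72,60))
E
```

```text
time: 33.2
tool_pos: [430.9, -17.8, 185.6]
tcp_rot: [88.3, 50.3, 58.6]
ft_force: [-0.4, -0.5, -3.2]
finger_gap: 55.3
time: 33.62
tool_pos: [430.6, -18.7, 119.1]
tcp_rot: [89.4, 21.7, 60.2]
ft_force: [-0.4, -0.4, -1.1]
finger_gap: 55.4
time: 34.03
tool_pos: [430.2, -17.2, 51.3]
tcp_rot: [89.7, 21.9, 60.4]
ft_force: [-0.2, -1.2, -0.4]
finger_gap: 55.2
{'time': 34.03, 'tool_pos': [430.24, -17.23, 51.26], 'tcp_rot': [89.72, 21.87, 60.45], 'ft_force': [-0.22, -1.17, -0.36], 'finger_gap': 55.16, 'joint_pos': [-56.09, 19.51, 124.07, 56.25, 86.93, -58.14]}
shift m [-0.0002, -0.0028, -0.0213] rot [0.0608, -0.0296, -0.0095] deg 3.9 rows 1
```

```bash
python3 -m jog '[[[0,-0.002,-0.008],[0.06,-0.03,-0.009],-1],[[0,-0.002,-0.016],[0.06,-0.03,-0.009],-1],[[0,-0.002,-0.021],[0.06,-0.03,-0.009],-1],[[0,-0.002,-0.021],[0.06,-0.03,-0.009],-1]]'
python3 -m jog '[[[0,0,-0.0015],[0,0,0],-1],[[0,0,-0.003],[0,0,0],-1],[[0,0,-0.003],[0,0,0],-1]]' 20
python3 -m jog '[[[0,0,-0.0015],[0,0,0],-1],[[0,0,-0.0015],[0,0,0],-1]]' 20
```

```text
time: 34.37
tool_pos: [430.2, -19.2, 30.2]
tcp_rot: [89.9, 18.1, 60.0]
ft_force: [-0.1, -0.0, -1.5]
finger_gap: 55.4
time: 34.62
tool_pos: [430.4, -19.3, 27.9]
tcp_rot: [89.8, 18.1, 60.0]
ft_force: [-0.7, 0.4, -1.0]
finger_gap: 55.4
time: 34.78
tool_pos: [430.5, -19.4, 27.4]
tcp_rot: [89.8, 17.9, 60.0]
ft_force: [-3.3, -2.6, 7.7]
finger_gap: 55.3
```

Contact. Release gently, then retreat.

```bash
python3 -m jog '[[[0,0,0.001],[0,0,0],-1],[[0,0,0.001],[0,0,0],0.3],[[0,0,0.001],[0,0,0],0.33],[[0,0,0.001],[0,0,0],0.36],[[0,0,0.001],[0,0,0],0.4]]' 20
python3 -m jog '[[[0,0,0],[0,0,0],0.45],[[0,0,0],[0,0,0],0.8],[[0,0,0],[0,0,0],1]]' 20
python3 - <<'E'
from h import *
st();snap('wrist','w28',s=1)
E
```

```text
time: 35.2
tool_pos: [430.2, -19.1, 27.0]
tcp_rot: [89.9, 18.0, 60.0]
ft_force: [-0.7, -0.1, -0.7]
finger_gap: 59.6
time: 35.45
tool_pos: [430.2, -19.1, 27.0]
tcp_rot: [89.9, 18.0, 60.0]
ft_force: [-1.0, 0.7, -0.5]
finger_gap: 83.0
{'time': 35.45, 'tool_pos': [430.15, -19.07, 26.98], 'tcp_rot': [89.92, 18.02, 60.0], 'ft_force': [-0.95, 0.74, -0.45], 'finger_gap': 82.96, 'joint_pos': [-57.44, 27.97, 121.19, 57.63, 87.65, -62.99]}
```

View pics/w28.png

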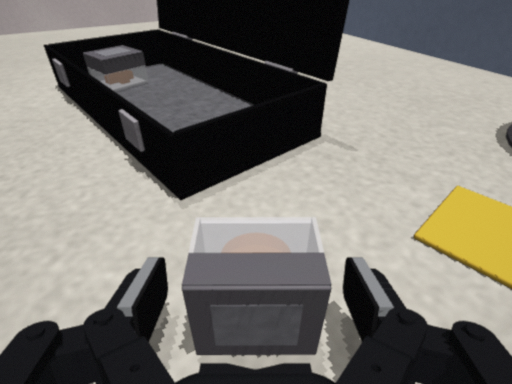

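```bash
python3 -m jog '[[[-0.007,-0.012,0.005],[0,0,0],1],[[-0.017,-0.03,0.015],[0,0,0],1],[[-0.03,-0.052,0.03],[0,0,0],1],[[-0.03,-0.052,0.065],[-0.09,0.055,0],1],[[-0.03,-0.052,0.1],[-0.18,0.11,0],1]]' 20
python3 -m jog '[[[0.005,0.008,0.02],[-0.098,0.058,0],1],[[0.01,0.016,0.03],[-0.196,0.116,0],1],[[0.015,0.027,0.03],[-0.295,0.174,0],1],[[0.02,0.036,0.03],[-0.393,0.231,0],1],[[0.025,0.044,0.03],[-0.491,0.289,0],1]]'
python3 -m jog '[[[0.005,0.008,-0.01],[-0.098,0.058,0],1],[[0.005,0.008,-0.01],[-0.196,0.116,0],1],[[0.005,0.008,-0.01],[-0.295,0.174,0],1],[[0.005,0.008,-0.01],[-0.393,0.231,0],1],[[0.005,0.008,-0.01],[-0.4,0.231,0],1]]'
python3 - <<'E'
from h import *
st();delta([428,-22,135],RA(0,60))
E
```

```text
time: 35.92
tool_pos: [399.6, -72.3, 103.9]
tcp_rot: [90.7, 26.1, 60.3]
ft_force: [-0.8, -1.1, 1.4]
finger_gap: 85.4
time: 36.33
tool_pos: [426.7, -28.6, 136.9]
tcp_rot: [90.5, 59.1, 60.3]
ft_force: [0.2, -0.2, 0.5]
finger_gap: 85.5
time: 36.75
tool_pos: [432.1, -17.8, 126.5]
tcp_rot: [94.3, 85.5, 64.3]
ft_force: [1.3, 0.4, 0.4]
finger_gap: 85.6
{'time': 36.75, 'tool_pos': [432.07, -17.83, 126.49], 'tcp_rot': [94.32, 85.53, 64.33], 'ft_force': [1.26, 0.36, 0.42], 'finger_gap': 85.63, 'joint_pos': [-12.8, -16.42, 120.01, 4.51, 75.45, 16.1]}
shift m [-0.0041, -0.0042, 0.0085] rot [-0.0704, 0.0338, -0.0002] deg 4.5 rows 1
```

```bash
python3 -m jog '[[[-0.003,-0.004,0.008],[-0.07,0.034,0],1],[[-0.003,-0.004,0.008],[-0.07,0.034,0],1],[[-0.003,-0.004,0.008],[-0.07,0.034,0],1]]'
python3 - <<'E'
from h import *
st();snap('wrist','w29',s=1.5)
E
```

```text
time: 37.0
tool_pos: [427.6, -23.4, 132.8]
tcp_rot: [117.4, 89.5, 87.3]
ft_force: [-0.8, -0.4, -0.8]
finger_gap: 85.6
{'time': 37.0, 'tool_pos': [427.63, -23.39, 132.78], 'tcp_rot': [117.44, 89.49, 87.27], 'ft_force': [-0.79, -0.44, -0.75], 'finger_gap': 85.62, 'joint_pos': [-10.42, -15.78, 118.7, 0.52, 77.16, 19.63]}
```

View pics/w29.png

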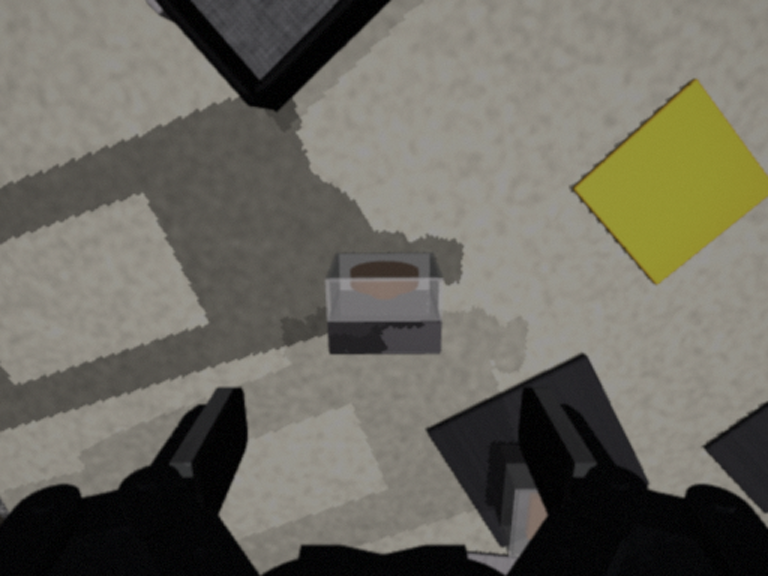

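Run:
```python
from h import *
c=quad('wrist',[(326,279),(440,279),(440,354),(329,354)],(0,0),1.5,50).mean(0)
print(p2w('wrist',330/1.5,321/1.5,50),p2w('wrist',440/1.5,321/1.5,50))
for q in ((427,429),(585,355)): print(p2w('wrist',q[0]/1.5,q[1]/1.5,6))
delta([427,-28,28],RA(0,60))
```

```text
mid [426.7 -27.9  50. ] edges [np.float64(53.8), np.float64(39.1), np.float64(55.3), np.float64(39.1)] ang [np.float64(-30.2), np.float64(-28.1), np.float64(-30.2), np.float64(-30.3)] dir of edge0 -30.2
[403.20275948 -16.49197784  50.        ] [449.4597311  -43.39801943  50.        ]
[ 403.2123654  -122.66941782    6.        ]
[ 509.71678687 -124.62789817    6.        ]
shift m [-0.0003, -0.0042, -0.1045] rot [-0.0092, -0.0, 0.0045] deg 0.6 rows 3
```

```bash
python3 -m jog '[[[-0.001,-0.0045,-0.03],[-0.009,0,0.004],1],[[-0.001,-0.0045,-0.06],[-0.009,0,0.004],1],[[-0.001,-0.0045,-0.085],[-0.009,0,0.004],1],[[-0.001,-0.0045,-0.1],[-0.009,0,0.004],1],[[-0.001,-0.0045,-0.1045],[-0.009,0,0.004],1]]'
python3 -m jog '[[[0,0,0],[0,0,0],0.6],[[0,0,0],[0,0,0],0.4],[[0,0,0],[0,0,0],-1],[[0,0,0],[0,0,0],-1],[[0,0,0],[0,0,0],-1]]' 25
python3 - <<'E'
from h import *
st();snap('wrist','w30',s=1.5)
E
```

```text
time: 37.47
tool_pos: [423.3, -28.9, 24.9]
tcp_rot: [-152.1, 89.7, 177.7]
ft_force: [-1.5, -0.4, 0.5]
finger_gap: 85.5
time: 37.88
tool_pos: [427.8, -28.8, 29.9]
tcp_rot: [-26.5, 89.8, -56.6]
ft_force: [-0.1, -1.7, 3.3]
finger_gap: 55.5
{'time': 37.88, 'tool_pos': [427.79, -28.84, 29.89], 'tcp_rot': [-26.52, 89.76, -56.58], 'ft_force': [-0.06, -1.73, 3.3], 'finger_gap': 55.47, 'joint_pos': [-10.57, -7.13, 123.09, -0.19, 63.87, 19.57]}
```

View pics/w30.png

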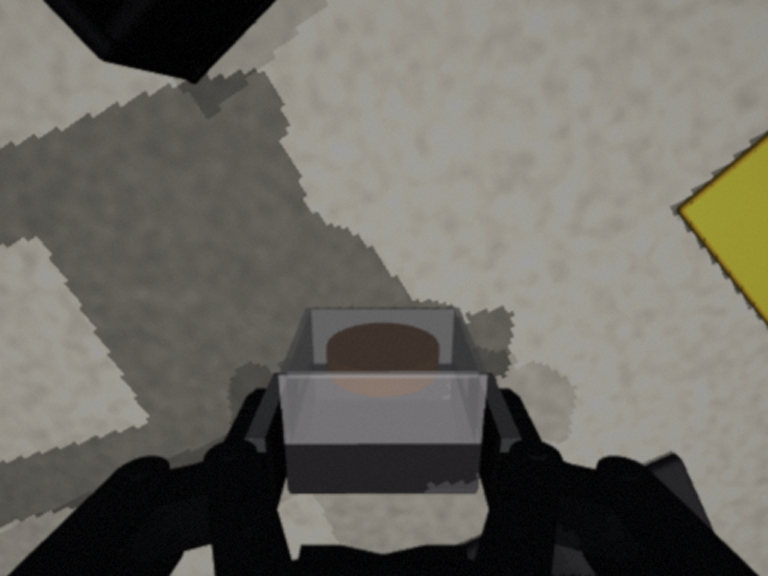

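```bash
python3 -m jog '[[[0,0,0.0],[0,0,0],-1],[[0,0,0.03],[0,0,0],-1],[[0,0,0.06],[0,0,0],-1],[[0,0,0.1],[0,0,0],-1],[[0,-0.01,0.14],[0,0,0],-1]]' 30
python3 -m jog '[[[-0.004,-0.04,0.02],[0,0,0],-1],[[-0.008,-0.08,0.03],[0,0,0],-1],[[-0.012,-0.12,0.03],[0,0,0],-1],[[-0.016,-0.16,0.03],[0,0,0],-1],[[-0.02,-0.2,0.03],[0,0,0],-1]]'
python3 -m jog '[[[-0.004,-0.04,0],[0,0,0],-1],[[-0.004,-0.04,0],[0,0,0],-1],[[-0.004,-0.04,0],[0,0,0],-1],[[-0.004,-0.04,0],[0,0,0],-1]]'
python3 - <<'E'
from h import *
st();snap('wrist','w31',s=1.5); st()
E
```

```text
time: 38.35
tool_pos: [425.5, -37.2, 169.4]
tcp_rot: [-111.4, 89.8, -141.3]
ft_force: [1.3, -0.7, -1.2]
finger_gap: 55.5
time: 38.77
tool_pos: [406.4, -240.5, 199.4]
tcp_rot: [-42.5, 89.8, -72.5]
ft_force: [1.7, 0.1, -2.0]
finger_gap: 55.9
time: 39.1
tool_pos: [402.5, -278.2, 198.3]
tcp_rot: [-74.2, 89.9, -104.3]
ft_force: [0.6, 0.7, -1.6]
finger_gap: 55.2
{'time': 39.1, 'tool_pos': [402.46, -278.24, 198.31], 'tcp_rot': [-74.24, 89.87, -104.35], 'ft_force': [0.58, 0.69, -1.59], 'finger_gap': 55.19, 'joint_pos': [-40.58, -8.67, 105.59, -0.11, 83.02, -10.46]}
{'time': 39.15, 'tool_pos': [402.68, -277.68, 198.38], 'tcp_rot': [-70.99, 89.87, -101.02], 'ft_force': [0.52, 0.05, -2.29], 'finger_gap': 55.41, 'joint_pos': [-40.51, -8.7, 105.62, -0.12, 83.02, -10.46]}
```

View pics/w31.png

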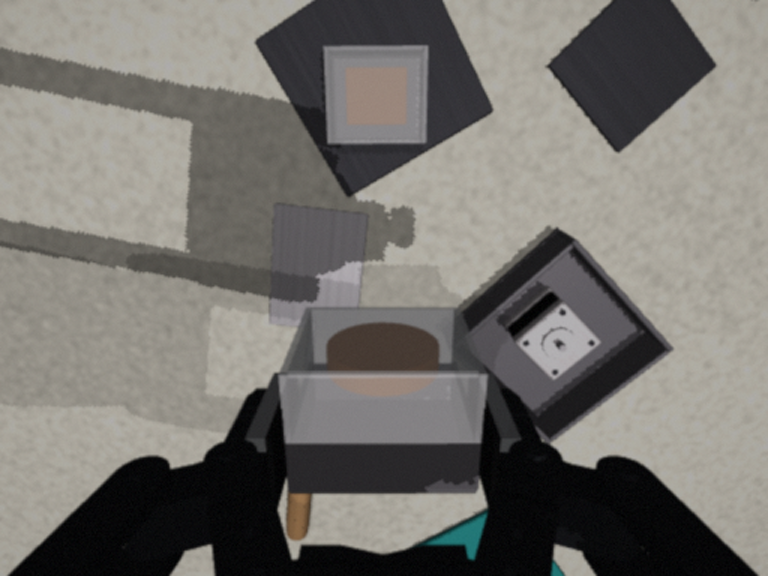

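Run:
```python
from h import *
quad('wrist',[(324,46),(428,46),(427,143),(328,143)],(0,0),1.5,46)
P=[p2w('wrist',a/1.5,b/1.5,6) for a,b in((257,41),(350,195),(492,110))];print(np.round(P,1),(P[0]+P[2])/2)
delta([450,-188,130],RA(88,60))
```

```text
mid [ 450.5 -191.5   46. ] edges [np.float64(55.6), np.float64(49.6), np.float64(56.3), np.float64(49.6)] ang [np.float64(-30.1), np.float64(-28.9), np.float64(-30.1), np.float64(-29.7)] dir of edge0 -30.1
[[ 403.9 -126.6    6. ]
 [ 404.5 -234.     6. ]
 [ 510.3 -233.6    6. ]] [ 457.08682699 -180.06456915    6.        ]
shift m [0.0473, 0.0897, -0.0684] rot [1.3321, -0.7689, 0.001] deg 88.1 rows 13
```

```bash
python3 -m jog '[[[0,0,0],[0.1,-0.058,0],-1],[[0,0,0],[0.2,-0.116,0],-1],[[0,0,0],[0.3,-0.173,0],-1],[[0,0,0],[0.4,-0.231,0],-1],[[0,0,0],[0.5,-0.289,0],-1]]'
python3 -m jog '[[[0,0,0],[0.1,-0.058,0],-1],[[0.01,0.02,0],[0.2,-0.116,0],-1],[[0.02,0.04,0],[0.3,-0.173,0],-1],[[0.03,0.06,0],[0.4,-0.231,0],-1],[[0.04,0.07,0],[0.5,-0.289,0],-1]]'
python3 -m jog '[[[0.005,0.01,0],[0.1,-0.058,0],-1],[[0.005,0.01,-0.03],[0.2,-0.116,0],-1],[[0.005,0.01,-0.05],[0.33,-0.19,0],-1],[[0.005,0.01,-0.068],[0.33,-0.19,0],-1],[[0.005,0.01,-0.068],[0.33,-0.19,0],-1]]'
python3 - <<'E'
from h import *
st();snap('scene','s10',(150,80,350,230),4);delta([448,-195.8,72],RA(88,60))
E
```

```text
time: 39.57
tool_pos: [403.8, -277.9, 200.3]
tcp_rot: [89.5, 56.8, 59.6]
ft_force: [0.2, 0.6, -1.3]
finger_gap: 55.3
time: 39.98
tool_pos: [443.4, -206.3, 199.5]
tcp_rot: [89.9, 23.7, 60.0]
ft_force: [0.4, 0.3, -1.4]
finger_gap: 55.7
time: 40.4
tool_pos: [446.6, -193.8, 125.0]
tcp_rot: [90.8, 1.7, 60.1]
ft_force: [0.6, 1.1, -1.9]
finger_gap: 55.1
{'time': 40.4, 'tool_pos': [446.57, -193.83, 124.96], 'tcp_rot': [90.76, 1.71, 60.06], 'ft_force': [0.56, 1.06, -1.86], 'finger_gap': 55.1, 'joint_pos': [-67.05, 42.22, 96.38, 59.37, 112.11, -54.54]}
shift m [0.0007, -0.0002, -0.0561] rot [-0.0049, -0.0069, -0.0007] deg 0.5 rows 2
```

View pics/s10.png

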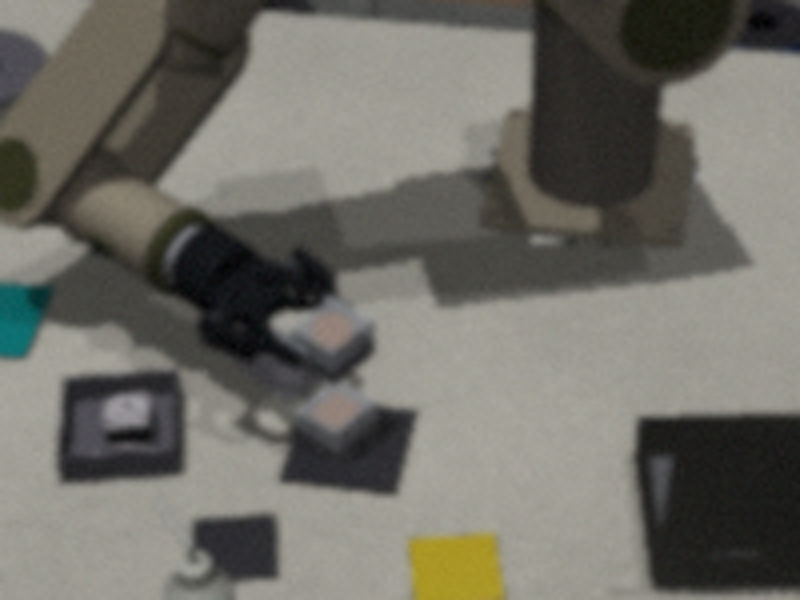

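Run:
```python
from h import *
delta([449.9,-192.6,76],RA(80,60))
```

```text
shift m [0.0026, 0.003, -0.0521] rot [-0.1259, 0.0629, -0.0001] deg 8.1 rows 2
```

```bash
python3 -m jog '[[[0.0025,0.003,0],[-0.08,0.04,0],-1],[[0.0025,0.003,-0.02],[-0.126,0.063,0],-1],[[0.0025,0.003,-0.04],[-0.126,0.063,0],-1],[[0.0025,0.003,-0.05],[-0.126,0.063,0],-1],[[0.0025,0.003,-0.05],[-0.126,0.063,0],-1]]'
python3 - <<'E'
from h import *
snap('scene','s11',(200,140,300,215),8);st();delta([449.9,-192.6,72],RA(80,60))
E
```

```text
time: 40.87
tool_pos: [450.6, -195.4, 81.5]
tcp_rot: [89.5, 10.4, 59.9]
ft_force: [0.8, -0.2, -1.8]
finger_gap: 55.5
{'time': 40.92, 'tool_pos': [450.63, -195.58, 82.05], 'tcp_rot': [89.48, 10.29, 59.89], 'ft_force': [-1.2, -0.53, -0.82], 'finger_gap': 55.07, 'joint_pos': [-66.35, 40.86, 96.95, 55.22, 104.97, -56.43]}
shift m [-0.0007, 0.003, -0.0101] rot [0.0089, 0.0052, 0.0003] deg 0.6 rows 1
```

View pics/s11.png

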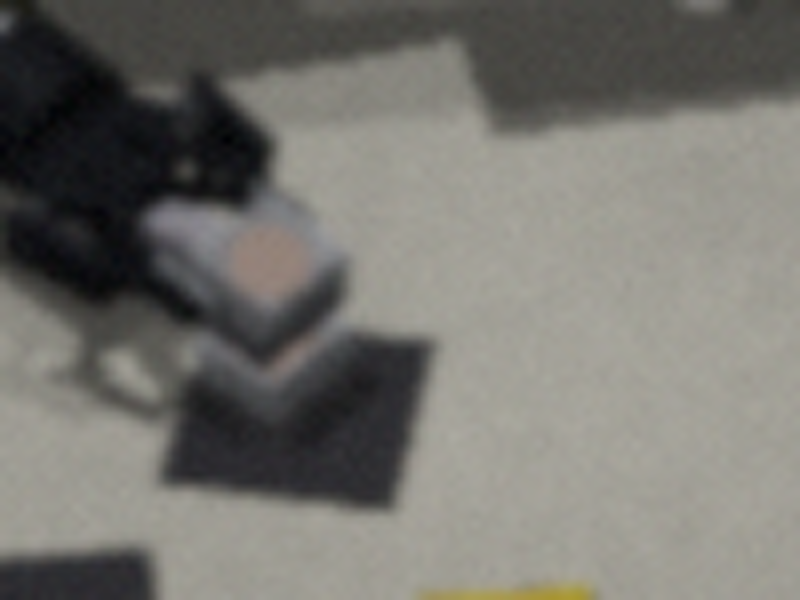

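```bash
python3 -m jog '[[[-0.0007,0.002,-0.004],[0,0,0],-1],[[-0.0007,0.002,-0.007],[0,0,0],-1],[[-0.0007,0.002,-0.009],[0,0,0],-1],[[-0.0007,0.002,-0.009],[0,0,0],-1]]' 22
python3 -m jog '[[[0,0,-0.0015],[0,0,0],-1],[[0,0,-0.002],[0,0,0],-1],[[0,0,-0.002],[0,0,0],-1]]' 
python3 -m jog '[[[0,0,-0.0015],[0,0,0],-1],[[0,0,-0.0015],[0,0,0],-1]]' 
python3 -m jog '[[[0,0,-0.0015],[0,0,0],-1],[[0,0,-0.0015],[0,0,0],-1]]'
```

```text
time: 41.25
tool_pos: [449.4, -193.5, 71.5]
tcp_rot: [89.6, 10.2, 59.8]
ft_force: [-0.6, -0.2, -1.2]
finger_gap: 55.1
time: 41.5
tool_pos: [449.5, -193.6, 69.6]
tcp_rot: [89.6, 10.2, 59.8]
ft_force: [-0.7, -0.2, -0.9]
finger_gap: 55.3
time: 41.67
tool_pos: [449.5, -193.6, 69.0]
tcp_rot: [89.5, 10.1, 59.8]
ft_force: [-0.9, 0.6, 4.6]
finger_gap: 55.5
time: 41.83
tool_pos: [449.5, -193.6, 67.9]
tcp_rot: [89.5, 10.1, 59.9]
ft_force: [-1.7, -0.7, 7.6]
finger_gap: 55.5
```

```bash
python3 -m jog '[[[0,0,0.001],[0,0,0],-1],[[0,0,0.001],[0,0,0],0.3],[[0,0,0.001],[0,0,0],0.33],[[0,0,0.001],[0,0,0],0.36],[[0,0,0.001],[0,0,0],0.4]]' 20
python3 -m jog '[[[0,0,0],[0,0,0],0.45],[[0,0,0],[0,0,0],0.8],[[0,0,0],[0,0,0],1]]' 20
python3 - <<'E'
from h import *
st();snap('wrist','w32',s=1);snap('top','t7',(240,160,320,220),8)
E
```

```text
time: 42.25
tool_pos: [449.4, -193.5, 67.4]
tcp_rot: [89.6, 10.2, 59.8]
ft_force: [-0.5, 0.1, -0.9]
finger_gap: 59.4
time: 42.5
tool_pos: [449.5, -193.5, 67.5]
tcp_rot: [89.6, 10.2, 59.8]
ft_force: [-0.6, 0.2, -0.6]
finger_gap: 83.0
{'time': 42.5, 'tool_pos': [449.46, -193.51, 67.53], 'tcp_rot': [89.56, 10.22, 59.84], 'ft_force': [-0.59, 0.24, -0.56], 'finger_gap': 83.02, 'joint_pos': [-66.4, 42.57, 96.6, 54.97, 104.24, -57.49]}
```

View pics/w32.png

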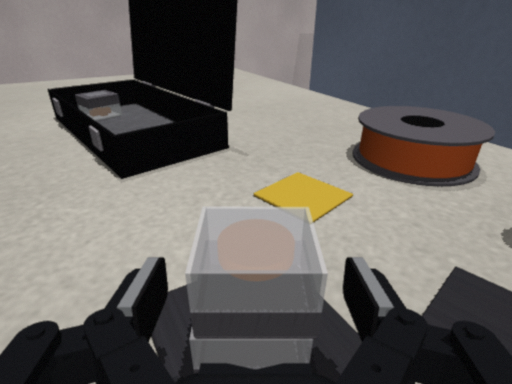

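View pics/t7.png

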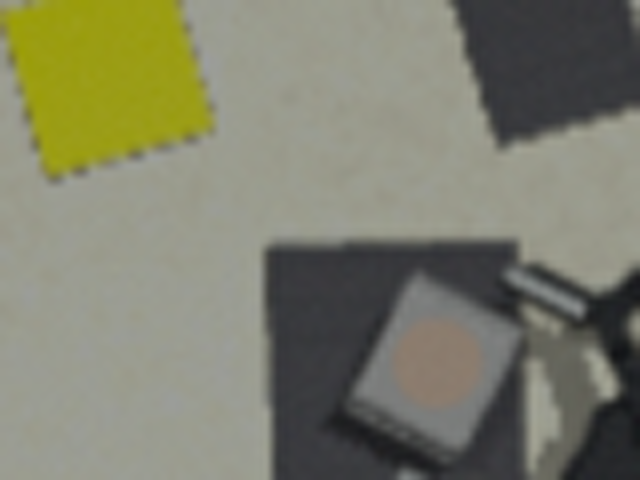

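```bash
python3 -m jog '[[[-0.007,-0.012,0.002],[0,0,0],1],[[-0.02,-0.034,0.006],[0,0,0],1],[[-0.035,-0.06,0.01],[0,0,0],1],[[-0.045,-0.08,0.04],[0,0,0],1],[[-0.05,-0.085,0.08],[0,0,0],1]]' 20
python3 -m jog '[[[0,0,0.04],[0,0,0],1],[[0,0.01,0.08],[0,0,0],1],[[0,0.03,0.08],[0,0,0],1]]' 20
python3 - <<'E'
from h import *
st()
delta([442,355,220],RT([0,0,-1],ang(19.5)))
E
```

```text
time: 43.02
tool_pos: [397.6, -280.6, 146.5]
tcp_rot: [89.8, 10.1, 59.7]
ft_force: [1.1, -0.5, 0.2]
finger_gap: 85.1
time: 43.27
tool_pos: [399.9, -253.2, 234.7]
tcp_rot: [88.9, 10.6, 59.6]
ft_force: [0.2, -0.2, 1.1]
finger_gap: 85.7
{'time': 43.27, 'tool_pos': [399.91, -253.24, 234.68], 'tcp_rot': [88.9, 10.62, 59.62], 'ft_force': [0.2, -0.19, 1.07], 'finger_gap': 85.68, 'joint_pos': [-73.08, 26.14, 96.32, 54.6, 117.61, -46.69]}
shift m [0.0421, 0.6082, -0.0147] rot [-1.4144, 0.1484, 0.7076] deg 91.0 rows 15
```

```bash
python3 -m jog '[[[0.003,0.04,0],[-0.094,0.01,0.047],1],[[0.006,0.08,0],[-0.188,0.02,0.094],1],[[0.009,0.12,0],[-0.283,0.03,0.142],1],[[0.012,0.16,0],[-0.377,0.04,0.189],1],[[0.015,0.2,0],[-0.471,0.05,0.236],1]]'
python3 -m jog '[[[0.003,0.04,0],[-0.094,0.01,0.047],1],[[0.006,0.08,0],[-0.188,0.02,0.094],1],[[0.009,0.12,0],[-0.283,0.03,0.142],1],[[0.012,0.16,0],[-0.377,0.04,0.189],1],[[0.015,0.2,0],[-0.471,0.05,0.236],1]]'
python3 -m jog '[[[0.003,0.04,0],[-0.094,0.01,0.047],1],[[0.006,0.08,-0.01],[-0.188,0.02,0.094],1],[[0.009,0.12,-0.03],[-0.283,0.03,0.142],1],[[0.012,0.16,-0.05],[-0.377,0.04,0.189],1],[[0.012,0.205,-0.07],[-0.471,0.05,0.236],1]]'
python3 - <<'E'
from h import *
st()
delta([442,360,150],RT([0,0,-1],ang(19.5)))
E
```

```text
time: 43.68
tool_pos: [414.3, -48.2, 227.9]
tcp_rot: [79.8, 36.1, 69.7]
ft_force: [2.5, 0.3, 0.8]
finger_gap: 85.1
time: 44.1
tool_pos: [428.1, 130.2, 228.4]
tcp_rot: [73.2, 60.8, 77.4]
ft_force: [0.8, -0.6, -0.2]
finger_gap: 85.6
time: 44.52
tool_pos: [440.5, 294.4, 177.1]
tcp_rot: [72.3, 87.3, 89.8]
ft_force: [1.3, -1.7, 0.1]
finger_gap: 85.4
{'time': 44.52, 'tool_pos': [440.52, 294.41, 177.12], 'tcp_rot': [72.3, 87.33, 89.77], 'ft_force': [1.26, -1.72, 0.05], 'finger_gap': 85.42, 'joint_pos': [26.6, -2.65, 102.28, 2.42, 79.18, 8.7]}
shift m [0.0015, 0.0656, -0.0271] rot [-0.0466, -0.0006, 0.0354] deg 3.4 rows 2
```

```bash
python3 -m jog '[[[0.001,0.033,-0.01],[-0.0466,0,0.035],1],[[0.0015,0.064,-0.027],[-0.0466,0,0.035],1],[[0.0015,0.064,-0.027],[-0.0466,0,0.035],1],[[0.0015,0.064,-0.027],[-0.0466,0,0.035],1]]'
python3 - <<'E'
from h import *
st();snap('wrist','w33',s=1.5)
E
```

```text
time: 44.85
tool_pos: [438.8, 357.9, 146.1]
tcp_rot: [158.6, 89.4, 178.2]
ft_force: [-0.6, -0.1, -0.3]
finger_gap: 85.2
{'time': 44.85, 'tool_pos': [438.79, 357.86, 146.07], 'tcp_rot': [158.62, 89.39, 178.21], 'ft_force': [-0.6, -0.08, -0.25], 'finger_gap': 85.16, 'joint_pos': [33.79, 6.32, 96.42, 0.37, 77.76, 14.12]}
```

View pics/w33.png

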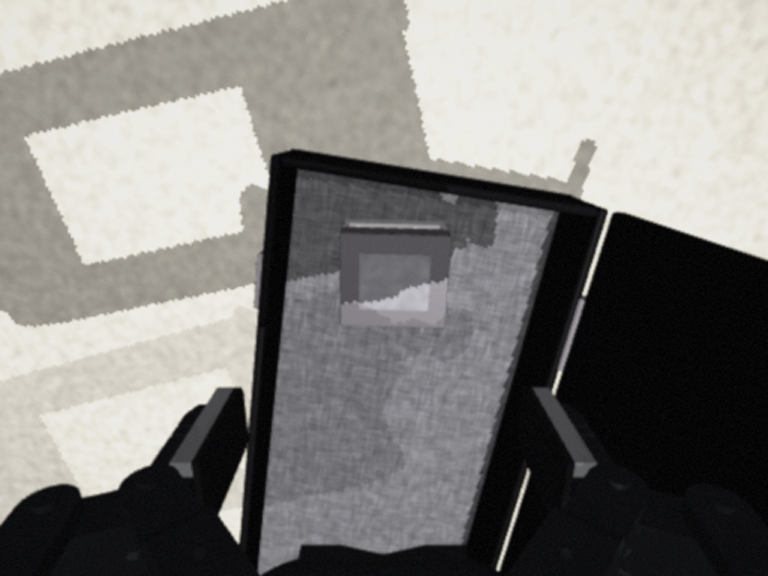

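Run:
```python
from h import *
c=quad('wrist',[(341,232),(449,229),(446,326),(342,325)],(0,0),1.5,45).mean(0)
delta([c[0],c[1]-1,21.5],RT([0,0,-1],ang(19.5)))
```

```text
mid [442.6 366.3  45. ] edges [np.float64(53.8), np.float64(52.3), np.float64(55.4), np.float64(50.3)] ang [np.float64(21.1), np.float64(20.2), np.float64(19.0), np.float64(18.4)] dir of edge0 21.1
shift m [0.0028, 0.0085, -0.1259] rot [-0.0014, -0.0088, 0.0003] deg 0.5 rows 4
```

```bash
python3 -m jog '[[[0.0035,0.009,-0.03],[0,-0.008,0],0.7],[[0.0035,0.009,-0.06],[0,-0.008,0],0.7],[[0.0035,0.009,-0.085],[0,-0.008,0],0.7],[[0.0035,0.009,-0.115],[0,-0.008,0],0.7],[[0.0035,0.009,-0.1255],[0,-0.008,0],0.7]]'
python3 -m jog '[[[0,0,0],[0,0,0],0.5],[[0,0,0],[0,0,0],-0.5],[[0,0,0],[0,0,0],-1],[[0,0,0],[0,0,0],-1],[[0,0,0],[0,0,0],-1]]' 25
python3 -m jog '[[[0,0,0],[0,0,0],-1],[[0,0,0.03],[0,0,0],-1],[[0,0,0.06],[0,0,0],-1],[[0,0,0.1],[0,0,0],-1],[[0,-0.01,0.14],[0,0,0],-1]]' 30
python3 - <<'E'
from h import *
st();snap('wrist','w34',s=1)
delta([430,-20,195],RT([0,0,-1],ang(-30)))
E
```

```text
time: 45.32
tool_pos: [442.7, 363.0, 19.7]
tcp_rot: [149.5, 89.9, 168.7]
ft_force: [-0.5, -1.0, -0.8]
finger_gap: 72.7
time: 45.73
tool_pos: [444.8, 366.9, 24.4]
tcp_rot: [36.4, 89.7, 55.8]
ft_force: [-0.2, -0.5, -1.6]
finger_gap: 55.7
time: 46.15
tool_pos: [442.6, 356.9, 163.6]
tcp_rot: [80.9, 89.8, 100.4]
ft_force: [0.4, -0.0, -1.0]
finger_gap: 55.3
{'time': 46.15, 'tool_pos': [442.61, 356.88, 163.64], 'tcp_rot': [80.85, 89.83, 100.36], 'ft_force': [0.4, -0.04, -0.99], 'finger_gap': 55.3, 'joint_pos': [33.62, 5.29, 95.62, 0.16, 79.03, 14.08]}
shift m [-0.017, -0.3775, 0.0208] rot [-0.0036, 0.0138, -0.8636] deg 49.5 rows 10
```

View pics/w34.png

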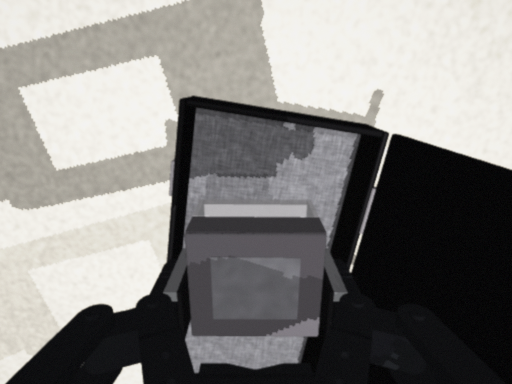

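```bash
python3 -m jog '[[[-0.002,-0.04,0.01],[0,0,-0.1],-1],[[-0.004,-0.08,0.02],[0,0,-0.2],-1],[[-0.006,-0.12,0.02],[0,0,-0.3],-1],[[-0.008,-0.16,0.02],[0,0,-0.4],-1],[[-0.01,-0.2,0.02],[0,0,-0.5],-1]]'
python3 -m jog '[[[-0.002,-0.04,0],[0,0,-0.1],-1],[[-0.004,-0.08,0],[0,0,-0.2],-1],[[-0.006,-0.12,0],[0,0,-0.3],-1],[[-0.007,-0.16,0],[0,0,-0.365],-1],[[-0.007,-0.177,0],[0,0,-0.365],-1]]'
python3 - <<'E'
from h import *
st()
delta([430,-20,120],RA(72,60))
E
```

```text
time: 46.62
tool_pos: [433.3, 154.8, 183.2]
tcp_rot: [44.5, 89.7, 35.1]
ft_force: [1.2, -0.7, -1.3]
finger_gap: 55.2
time: 47.03
tool_pos: [426.2, -24.7, 183.2]
tcp_rot: [22.0, 89.8, -8.5]
ft_force: [0.5, 0.0, -1.9]
finger_gap: 55.8
{'time': 47.03, 'tool_pos': [426.19, -24.66, 183.15], 'tcp_rot': [21.97, 89.77, -8.52], 'ft_force': [0.49, 0.02, -1.92], 'finger_gap': 55.76, 'joint_pos': [-10.21, -18.92, 115.79, 0.01, 82.9, 20.29]}
shift m [0.0038, 0.0047, -0.0632] rot [1.0859, -0.6294, 0.0098] deg 71.9 rows 11
```

```bash
python3 -m jog '[[[0,0,0],[0.099,-0.057,0],-1],[[0,0,0],[0.198,-0.115,0],-1],[[0,0,0],[0.297,-0.172,0],-1],[[0,0,0],[0.396,-0.229,0],-1],[[0.004,0.004,0],[0.495,-0.286,0.005],-1]]'
python3 -m jog '[[[0,0,0],[0.099,-0.057,0],-1],[[0,0,0],[0.198,-0.115,0],-1],[[0,0,0],[0.297,-0.172,0],-1],[[0,0,-0.02],[0.396,-0.229,0],-1],[[0,0,-0.05],[0.495,-0.286,0.005],-1]]'
python3 -m jog '[[[0,0,-0.03],[0.096,-0.056,0],-1],[[0,0,-0.06],[0.096,-0.056,0],-1],[[0,0,-0.085],[0.096,-0.056,0],-1],[[0,0,-0.095],[0.096,-0.056,0],-1],[[0,0,-0.095],[0.096,-0.056,0],-1]]'
python3 - <<'E'
from h import *
st()
delta([430,-20,31],RA(72,60))
E
```

```text
time: 47.45
tool_pos: [431.3, -17.9, 184.3]
tcp_rot: [89.2, 56.8, 59.4]
ft_force: [-0.7, 1.2, -2.2]
finger_gap: 55.3
time: 47.87
tool_pos: [431.7, -19.2, 141.2]
tcp_rot: [89.4, 25.9, 59.9]
ft_force: [0.3, -0.6, -2.7]
finger_gap: 55.5
time: 48.28
tool_pos: [429.8, -16.0, 43.1]
tcp_rot: [90.0, 19.6, 60.4]
ft_force: [-0.7, 0.4, -1.9]
finger_gap: 55.4
{'time': 48.28, 'tool_pos': [429.8, -16.03, 43.07], 'tcp_rot': [90.03, 19.64, 60.36], 'ft_force': [-0.66, 0.38, -1.9], 'finger_gap': 55.35, 'joint_pos': [-56.7, 23.25, 122.97, 57.08, 87.64, -60.26]}
shift m [0.0002, -0.004, -0.0121] rot [0.0246, -0.0147, -0.006] deg 1.7 rows 1
```

```bash
python3 -m jog '[[[0,-0.002,-0.006],[0.025,-0.015,-0.006],-1],[[0,-0.003,-0.01],[0.025,-0.015,-0.006],-1],[[0,-0.003,-0.012],[0.025,-0.015,-0.006],-1],[[0,-0.003,-0.013],[0.025,-0.015,-0.006],-1]]'
python3 -m jog '[[[0,0,-0.0015],[0,0,0],-1],[[0,0,-0.002],[0,0,0],-1],[[0,0,-0.002],[0,0,0],-1]]' 20
python3 -m jog '[[[0,0,-0.0015],[0,0,0],-1],[[0,0,-0.0015],[0,0,0],-1]]' 20
python3 -m jog '[[[0,0,-0.0015],[0,0,0],-1],[[0,0,-0.0015],[0,0,0],-1]]' 20
```

```text
time: 48.62
tool_pos: [431.1, -20.6, 32.7]
tcp_rot: [89.6, 18.1, 59.9]
ft_force: [-0.8, -0.5, -1.1]
finger_gap: 55.3
time: 48.87
tool_pos: [430.8, -20.0, 30.6]
tcp_rot: [89.7, 18.1, 59.9]
ft_force: [-0.6, 0.1, -1.5]
finger_gap: 55.5
time: 49.03
tool_pos: [430.7, -19.9, 28.8]
tcp_rot: [89.7, 18.0, 59.9]
ft_force: [0.2, 0.6, -1.7]
finger_gap: 55.5
time: 49.2
tool_pos: [430.7, -19.8, 27.1]
tcp_rot: [89.7, 18.0, 59.9]
ft_force: [-0.8, 0.5, -2.2]
finger_gap: 55.4
```

```bash
python3 -m jog '[[[0,0,-0.001],[0,0,0],-1],[[0,0,-0.001],[0,0,0],-1]]' 20
python3 -m jog '[[[0,0,-0.001],[0,0,0],-1],[[0,0,-0.001],[0,0,0],-1]]' 20
python3 -m jog '[[[0,0,-0.001],[0,0,0],-1],[[0,0,-0.001],[0,0,0],-1]]' 20
```

```text
time: 49.37
tool_pos: [430.6, -19.8, 26.1]
tcp_rot: [89.8, 18.0, 59.9]
ft_force: [0.6, 0.6, -2.0]
finger_gap: 55.6
time: 49.53
tool_pos: [430.7, -19.9, 25.6]
tcp_rot: [89.7, 18.0, 59.9]
ft_force: [-3.1, -1.9, 2.4]
finger_gap: 55.9
time: 49.7
tool_pos: [430.7, -19.9, 25.3]
tcp_rot: [89.7, 17.9, 59.9]
ft_force: [-5.7, -2.5, 9.6]
finger_gap: 55.7
```

```bash
python3 -m jog '[[[0,0,0.001],[0,0,0],-1],[[0,0,0.001],[0,0,0],0.3],[[0,0,0.001],[0,0,0],0.33],[[0,0,0.001],[0,0,0],0.36],[[0,0,0.001],[0,0,0],0.4]]' 20
python3 -m jog '[[[0,0,0],[0,0,0],0.45],[[0,0,0],[0,0,0],0.8],[[0,0,0],[0,0,0],1]]' 20
python3 - <<'E'
from h import *
st();snap('wrist','w35',s=1);snap('top','t8',(240,160,320,220),8)
E
```

```text
time: 50.12
tool_pos: [430.7, -19.9, 25.1]
tcp_rot: [89.7, 18.0, 59.9]
ft_force: [-0.2, 0.0, 0.2]
finger_gap: 59.8
time: 50.37
tool_pos: [430.7, -19.9, 25.2]
tcp_rot: [89.7, 18.0, 59.9]
ft_force: [-0.3, 0.6, 0.5]
finger_gap: 83.0
{'time': 50.37, 'tool_pos': [430.71, -19.89, 25.23], 'tcp_rot': [89.73, 18.02, 59.92], 'ft_force': [-0.29, 0.57, 0.52], 'finger_gap': 82.99, 'joint_pos': [-57.47, 28.33, 121.0, 57.68, 87.54, -63.31]}
```

View pics/w35.png

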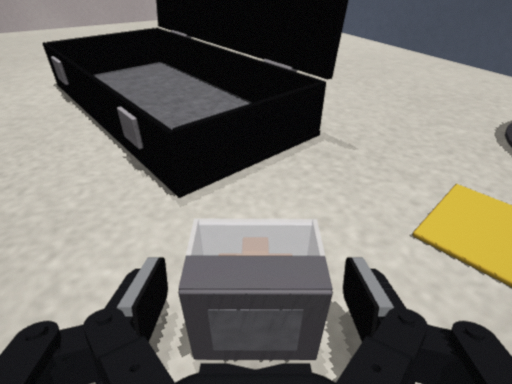

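View pics/t8.png

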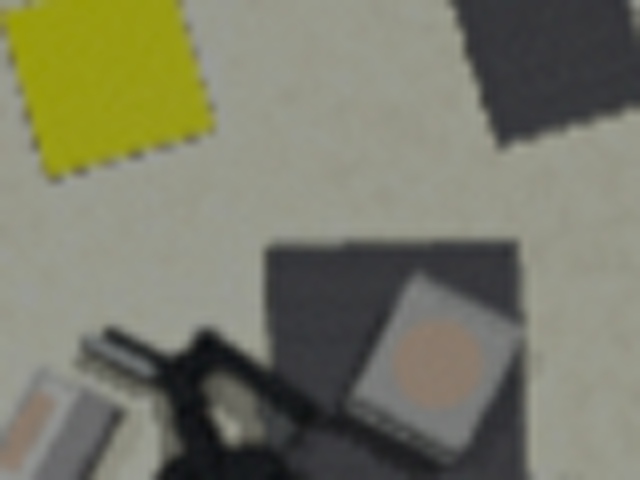

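```bash
python3 -m jog '[[[-0.007,-0.012,0.005],[0,0,0],1],[[-0.017,-0.03,0.015],[0,0,0],1],[[-0.03,-0.052,0.03],[0,0,0],1],[[-0.03,-0.052,0.065],[-0.09,0.055,0],1],[[-0.03,-0.052,0.1],[-0.18,0.11,0],1]]' 20
python3 -m jog '[[[0.005,0.008,0.02],[-0.098,0.058,0],1],[[0.01,0.016,0.03],[-0.196,0.116,0],1],[[0.015,0.027,0.03],[-0.295,0.174,0],1],[[0.02,0.036,0.03],[-0.393,0.231,0],1],[[0.025,0.044,0.03],[-0.491,0.289,0],1]]'
python3 -m jog '[[[0.002,0.004,-0.01],[-0.098,0.058,0],1],[[0.002,0.004,-0.01],[-0.196,0.116,0],1],[[0.002,0.004,-0.01],[-0.295,0.174,0],1],[[0.002,0.004,0],[-0.393,0.231,0],1],[[0.002,0.004,0],[-0.465,0.265,0],1]]'
python3 -m jog '[[[0,0,0],[0,0,0],1],[[0,0,0],[0,0,0],1]]'
python3 - <<'E'
from h import *
st();snap('wrist','w36',s=1.5);delta([428,-27,135],RA(0,60))
E
```

```text
time: 50.88
tool_pos: [400.2, -73.1, 102.2]
tcp_rot: [90.5, 26.1, 60.2]
ft_force: [0.5, -1.0, 0.8]
finger_gap: 85.5
time: 51.3
tool_pos: [427.2, -29.4, 135.2]
tcp_rot: [90.2, 59.1, 60.1]
ft_force: [-0.2, -0.1, -1.8]
finger_gap: 85.4
time: 51.72
tool_pos: [430.0, -24.6, 136.1]
tcp_rot: [77.0, 89.7, 47.0]
ft_force: [0.4, 0.4, -0.4]
finger_gap: 85.3
time: 51.88
tool_pos: [428.1, -23.3, 133.0]
tcp_rot: [117.3, 89.3, 87.4]
ft_force: [-0.1, 0.2, 1.0]
finger_gap: 85.5
{'time': 51.88, 'tool_pos': [428.13, -23.34, 133.05], 'tcp_rot': [117.32, 89.31, 87.45], 'ft_force': [-0.07, 0.16, 1.04], 'finger_gap': 85.52, 'joint_pos': [-10.55, -15.71, 118.61, 0.7, 77.2, 19.16]}
shift m [0.0003, -0.0029, 0.0023] rot [-0.0127, 0.0001, -0.0003] deg 0.7 rows 1
```

View pics/w36.png

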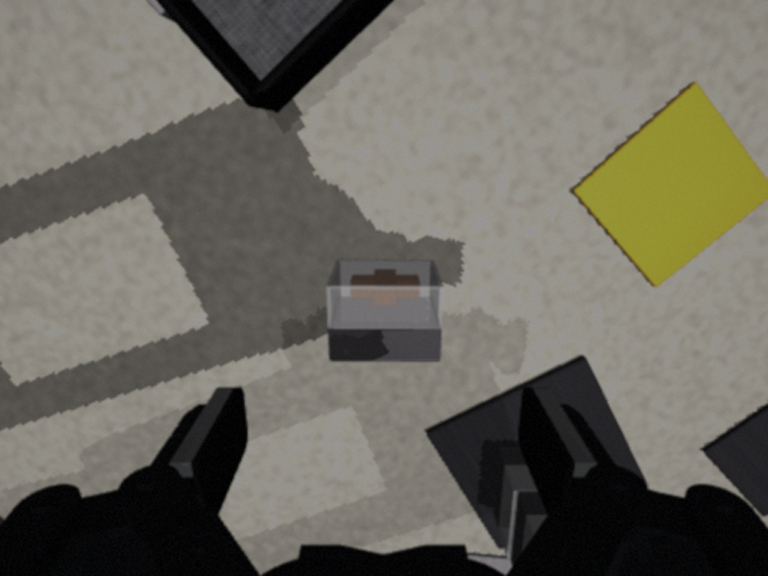

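Run:
```python
from h import *
quad('wrist',[(326,286),(440,286),(440,361),(329,361)],(0,0),1.5,50)
print(p2w('wrist',330/1.5,328/1.5,50),p2w('wrist',440/1.5,328/1.5,50))
```

```text
mid [425.2 -31.1  50. ] edges [np.float64(54.2), np.float64(39.5), np.float64(55.6), np.float64(39.5)] ang [np.float64(-29.9), np.float64(-27.9), np.float64(-29.8), np.float64(-30.0)] dir of edge0 -29.9
[401.47454257 -19.72734244  50.        ] [448.15068128 -46.53350861  50.        ]
```

```bash
python3 -m jog '[[[-0.003,-0.008,-0.03],[-0.012,0,0],1],[[-0.003,-0.008,-0.06],[-0.012,0,0],1],[[-0.003,-0.008,-0.085],[-0.012,0,0],1],[[-0.003,-0.008,-0.1],[-0.012,0,0],1],[[-0.003,-0.008,-0.1045],[-0.012,0,0],1]]'
python3 -m jog '[[[0,0,0],[0,0,0],0.6],[[0,0,0],[0,0,0],0.4],[[0,0,0],[0,0,0],-1],[[0,0,0],[0,0,0],-1],[[0,0,0],[0,0,0],-1]]' 25
python3 - <<'E'
from h import *
st();snap('wrist','w37',s=1.5)
E
```

```text
time: 52.35
tool_pos: [421.5, -33.3, 25.1]
tcp_rot: [-164.4, 89.7, 165.3]
ft_force: [-0.3, 0.0, -0.2]
finger_gap: 85.5
time: 52.77
tool_pos: [426.2, -33.2, 30.1]
tcp_rot: [-2.2, 89.8, -32.3]
ft_force: [-0.1, -1.3, 3.2]
finger_gap: 55.5
{'time': 52.77, 'tool_pos': [426.24, -33.18, 30.11], 'tcp_rot': [-2.15, 89.78, -32.25], 'ft_force': [-0.1, -1.29, 3.16], 'finger_gap': 55.46, 'joint_pos': [-11.26, -7.41, 123.32, -0.09, 63.89, 18.87]}
```

View pics/w37.png

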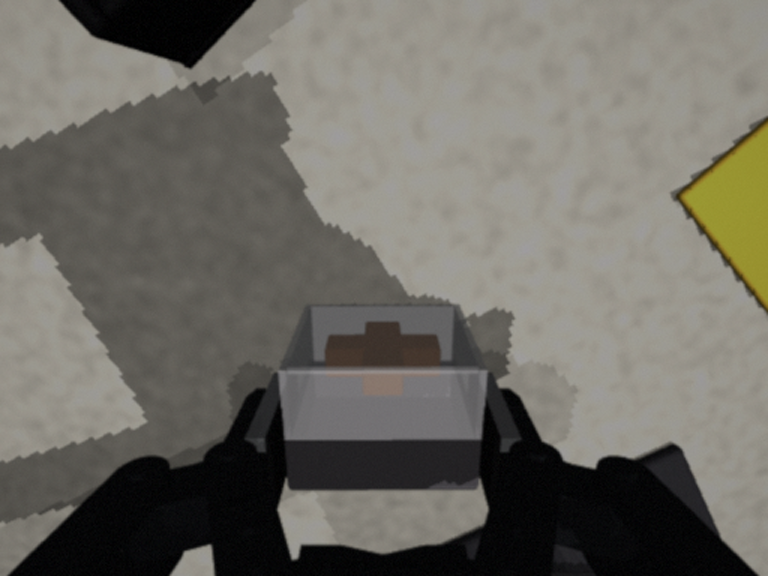

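```bash
python3 -m jog '[[[0,0,0.0],[0,0,0],-1],[[0,0,0.035],[0,0,0],-1],[[0,0,0.07],[0,0,0],-1],[[0,0,0.11],[0,0,0],-1],[[0,0,0.15],[0,0,0],-1]]' 30
python3 -m jog '[[[-0.004,-0.04,0.02],[0,0,0],-1],[[-0.008,-0.08,0.04],[0,0,0],-1],[[-0.012,-0.12,0.05],[0,0,0],-1],[[-0.016,-0.16,0.05],[0,0,0],-1],[[-0.02,-0.2,0.05],[0,0,0],-1]]'
python3 -m jog '[[[-0.004,-0.04,0],[0,0,0],-1],[[-0.006,-0.06,0],[0,0,0],-1],[[-0.006,-0.06,0],[0,0,0],-1],[[-0.006,-0.06,0],[0,0,0],-1],[[-0.006,-0.06,0],[0,0,0],-1]]'
python3 - <<'E'
from h import *
st();snap('wrist','w38',s=1.5); st()
E
```

```text
time: 53.23
tool_pos: [424.2, -32.4, 180.0]
tcp_rot: [-84.0, 89.9, -114.0]
ft_force: [1.3, -0.3, -0.5]
finger_gap: 55.4
time: 53.65
tool_pos: [405.7, -231.8, 230.6]
tcp_rot: [-11.2, 89.7, -41.3]
ft_force: [0.8, 0.1, -1.5]
finger_gap: 55.5
time: 54.07
tool_pos: [399.4, -289.2, 228.5]
tcp_rot: [-17.5, 90.0, -47.6]
ft_force: [0.4, 0.9, -2.0]
finger_gap: 55.5
{'time': 54.07, 'tool_pos': [399.41, -289.23, 228.52], 'tcp_rot': [-17.45, 89.95, -47.55], 'ft_force': [0.42, 0.91, -1.97], 'finger_gap': 55.52, 'joint_pos': [-41.87, -9.05, 102.76, -0.0, 86.24, -11.77]}
{'time': 54.12, 'tool_pos': [399.61, -288.91, 228.63], 'tcp_rot': [-18.95, 89.93, -49.0], 'ft_force': [0.43, 0.6, -1.15], 'finger_gap': 55.26, 'joint_pos': [-41.82, -9.08, 102.77, -0.01, 86.24, -11.77]}
```

View pics/w38.png

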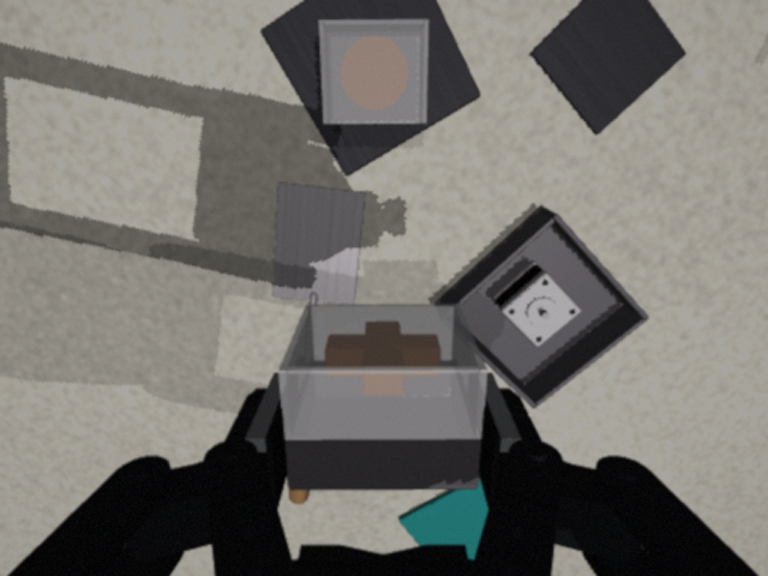

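Run:
```python
from h import *
quad('wrist',[(319,19),(428,19),(427,124),(325,124)],(0,0),1.5,86)
P=[p2w('wrist',a/1.5,b/1.5,6) for a,b in((262,31),(348,175),(480,96))];print(np.round(P,1),(P[0]+P[2])/2)
```

```text
mid [ 452.2 -192.9   86. ] edges [np.float64(55.4), np.float64(50.5), np.float64(55.4), np.float64(50.5)] ang [np.float64(-30.1), np.float64(-28.9), np.float64(-30.1), np.float64(-28.9)] dir of edge0 -30.1
[[ 403.4 -126.9    6. ]
 [ 404.1 -234.7    6. ]
 [ 510.3 -234.9    6. ]] [ 456.84492572 -180.88071507    6.        ]
```

Run:
```python
from h import *
delta([449.8,-194.9,150],RA(85,60))
```

```text
shift m [0.0502, 0.094, -0.0786] rot [1.2852, -0.7417, 0.0015] deg 85.0 rows 12
```

```bash
python3 -m jog '[[[0,0,0],[0.1,-0.058,0],-1],[[0,0,0],[0.2,-0.116,0],-1],[[0,0,0],[0.3,-0.173,0],-1],[[0,0,0],[0.4,-0.231,0],-1],[[0,0,0],[0.5,-0.289,0],-1]]'
python3 -m jog '[[[0,0,0],[0.1,-0.058,0],-1],[[0.01,0.02,0],[0.2,-0.116,0],-1],[[0.02,0.04,0],[0.3,-0.173,0],-1],[[0.03,0.06,0],[0.4,-0.231,0],-1],[[0.04,0.075,0],[0.5,-0.289,0],-1]]'
python3 -m jog '[[[0.01,0.019,0],[0.1,-0.058,0],-1],[[0.01,0.019,-0.02],[0.2,-0.116,0],-1],[[0.01,0.019,-0.05],[0.285,-0.164,0],-1],[[0.01,0.019,-0.075],[0.285,-0.164,0],-1],[[0.01,0.019,-0.075],[0.285,-0.164,0],-1]]'
python3 - <<'E'
from h import *
st();delta([449.8,-194.9,114],RA(85,60))
E
```

```text
time: 54.53
tool_pos: [400.5, -289.4, 230.5]
tcp_rot: [89.5, 56.7, 59.6]
ft_force: [-0.5, 0.1, -2.1]
finger_gap: 55.7
time: 54.95
tool_pos: [440.2, -213.5, 229.7]
tcp_rot: [89.9, 23.6, 59.9]
ft_force: [0.2, 0.5, -2.9]
finger_gap: 55.4
time: 55.37
tool_pos: [448.4, -191.7, 148.0]
tcp_rot: [90.8, 4.7, 60.1]
ft_force: [0.5, 0.5, -2.0]
finger_gap: 55.7
{'time': 55.37, 'tool_pos': [448.43, -191.68, 148.04], 'tcp_rot': [90.76, 4.72, 60.07], 'ft_force': [0.46, 0.5, -2.01], 'finger_gap': 55.71, 'joint_pos': [-66.7, 36.71, 98.56, 58.88, 111.18, -52.05]}
shift m [0.0014, -0.0032, -0.034] rot [-0.0107, -0.009, -0.0002] deg 0.8 rows 1
```

```bash
python3 -m jog '[[[0.0014,-0.001,-0.015],[-0.01,-0.009,0],-1],[[0.0014,-0.001,-0.025],[-0.01,-0.009,0],-1],[[0.0014,-0.001,-0.032],[-0.01,-0.009,0],-1],[[0.0014,-0.001,-0.032],[-0.01,-0.009,0],-1],[[0.0014,-0.001,-0.032],[-0.01,-0.009,0],-1]]'
python3 - <<'E'
from h import *
snap('scene','s12',(200,140,300,215),8);st();delta([449.8,-194.9,110],RA(85,60))
E
```

```text
time: 55.78
tool_pos: [451.2, -197.2, 123.0]
tcp_rot: [89.3, 5.3, 59.9]
ft_force: [0.8, -0.5, -1.2]
finger_gap: 55.3
{'time': 55.83, 'tool_pos': [451.21, -197.31, 123.14], 'tcp_rot': [89.25, 5.34, 59.84], 'ft_force': [0.37, -0.9, -2.26], 'finger_gap': 55.7, 'joint_pos': [-66.73, 39.86, 96.85, 58.21, 109.81, -54.92]}
shift m [-0.0014, 0.0024, -0.0131] rot [0.0117, 0.0082, 0.0016] deg 0.8 rows 1
```

View pics/s12.png

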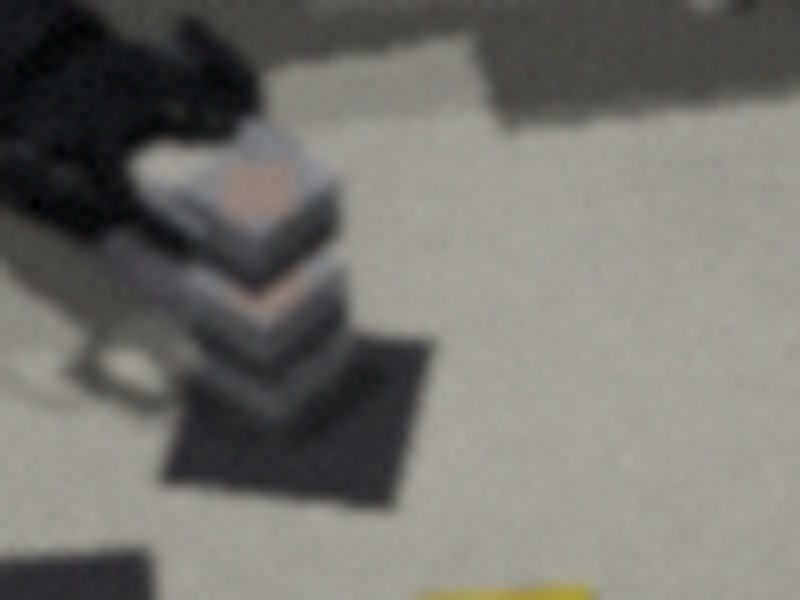

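```bash
python3 -m jog '[[[-0.0014,0.002,-0.006],[0,0,0],-1],[[-0.0014,0.002,-0.01],[0,0,0],-1],[[-0.0014,0.002,-0.013],[0,0,0],-1],[[-0.0014,0.002,-0.013],[0,0,0],-1]]' 22
python3 -m jog '[[[0,0,-0.0015],[0,0,0],-1],[[0,0,-0.002],[0,0,0],-1],[[0,0,-0.002],[0,0,0],-1]]' 
python3 -m jog '[[[0,0,-0.0015],[0,0,0],-1],[[0,0,-0.0015],[0,0,0],-1]]' 
python3 -m jog '[[[0,0,-0.001],[0,0,0],-1],[[0,0,-0.001],[0,0,0],-1]]'
```

```text
time: 56.17
tool_pos: [449.3, -194.6, 108.3]
tcp_rot: [89.4, 5.3, 59.8]
ft_force: [0.2, 0.7, -2.7]
finger_gap: 55.6
time: 56.42
tool_pos: [449.5, -194.9, 106.7]
tcp_rot: [89.4, 5.3, 59.8]
ft_force: [-0.6, -0.0, -2.3]
finger_gap: 55.3
time: 56.58
tool_pos: [449.5, -194.9, 105.9]
tcp_rot: [89.3, 5.2, 59.8]
ft_force: [-0.1, -0.5, 3.0]
finger_gap: 55.3
time: 56.75
tool_pos: [449.5, -194.8, 105.3]
tcp_rot: [89.3, 5.2, 59.8]
ft_force: [0.6, 0.5, 6.3]
finger_gap: 55.4
```

```bash
python3 -m jog '[[[0,0,0.001],[0,0,0],-1],[[0,0,0.001],[0,0,0],0.3],[[0,0,0.001],[0,0,0],0.33],[[0,0,0.001],[0,0,0],0.36],[[0,0,0.001],[0,0,0],0.4]]' 20
python3 -m jog '[[[0,0,0],[0,0,0],0.45],[[0,0,0],[0,0,0],0.8],[[0,0,0],[0,0,0],1]]' 20
python3 - <<'E'
from h import *
st();snap('wrist','w39',s=1);snap('top','t9',(240,160,320,220),8)
E
```

```text
time: 57.17
tool_pos: [449.5, -195.0, 105.1]
tcp_rot: [89.4, 5.3, 59.8]
ft_force: [0.2, -0.4, 0.1]
finger_gap: 60.1
time: 57.42
tool_pos: [449.5, -194.9, 105.3]
tcp_rot: [89.4, 5.3, 59.8]
ft_force: [0.0, -0.3, -0.8]
finger_gap: 83.0
{'time': 57.42, 'tool_pos': [449.48, -194.88, 105.27], 'tcp_rot': [89.36, 5.28, 59.82], 'ft_force': [0.03, -0.28, -0.84], 'finger_gap': 83.04, 'joint_pos': [-66.8, 41.93, 96.45, 57.71, 109.01, -56.32]}
```

View pics/w39.png

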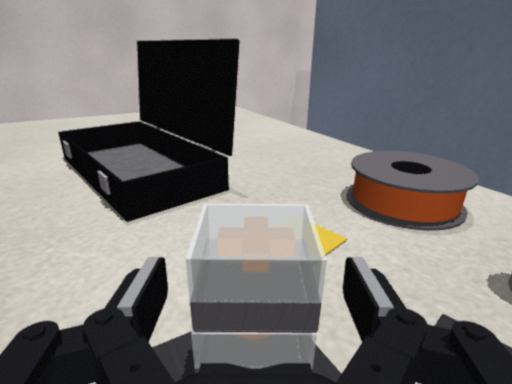

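View pics/t9.png

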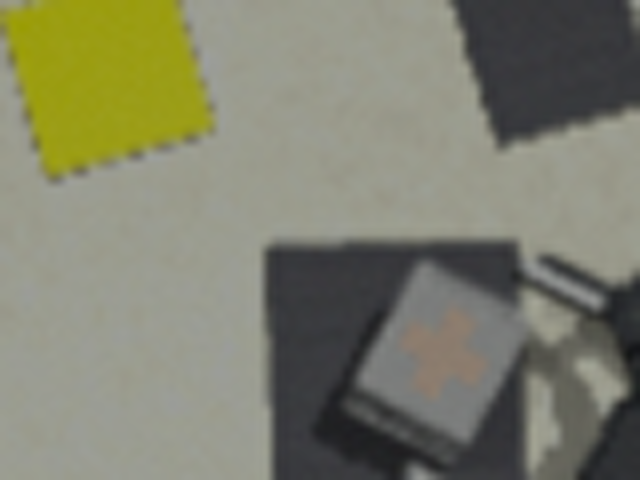

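```bash
python3 -m jog '[[[-0.007,-0.012,0.001],[0,0,0],1],[[-0.02,-0.034,0.003],[0,0,0],1],[[-0.04,-0.069,0.006],[0,0,0],1],[[-0.05,-0.085,0.04],[0,0,0],1],[[-0.05,-0.085,0.08],[0,0,0],1]]' 20
python3 -m jog '[[[0,0,0.04],[0,0,0],1],[[0,0,0.08],[0,0,0],1],[[0,0.02,0.12],[0,0,0],1],[[0,0.04,0.14],[0,0,0],1]]' 20
python3 - <<'E'
from h import *
st();snap('top','t10',s=1.5)
delta([560,200,340],RT([0,0,-1],ang(99.6)))
for a in(99.6,-80.4):
  R=np.column_stack([[0,0,-1],np.cross(ang(a),[0,0,-1]),ang(a)]); delta([560,200,340],R)
E
```

```text
time: 57.93
tool_pos: [397.1, -282.5, 183.9]
tcp_rot: [89.6, 5.1, 59.6]
ft_force: [1.2, -1.0, 0.5]
finger_gap: 85.5
time: 58.27
tool_pos: [399.1, -241.5, 329.2]
tcp_rot: [89.1, 5.5, 59.7]
ft_force: [0.6, -0.2, 1.0]
finger_gap: 85.4
{'time': 58.27, 'tool_pos': [399.12, -241.5, 329.16], 'tcp_rot': [89.07, 5.46, 59.73], 'ft_force': [0.56, -0.21, 0.99], 'finger_gap': 85.39, 'joint_pos': [-73.1, 19.25, 97.42, 61.96, 124.19, -38.52]}
shift m [0.1609, 0.4386, 0.0083] rot [-0.8535, 1.2546, -0.7236] deg 96.3 rows 14
shift m [0.1609, 0.4386, 0.0083] rot [-1.4608, -0.9938, 1.7527] deg 142.6 rows 20
shift m [0.1609, 0.4386, 0.0083] rot [-0.8535, 1.2546, -0.7236] deg 96.3 rows 14
```

View pics/t10.png

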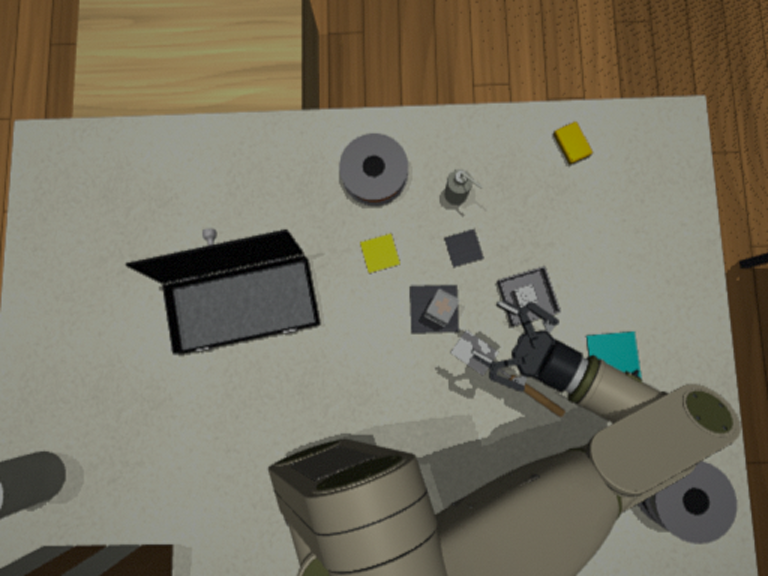

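```bash
python3 -m jog '[[[0,0.02,0.01],[-0.061,0.0896,-0.0517],1],[[0,0.05,0.02],[-0.122,0.179,-0.103],1],[[0.01,0.08,0.03],[-0.183,0.269,-0.155],1],[[0.02,0.11,0.03],[-0.244,0.358,-0.207],1],[[0.03,0.14,0.03],[-0.305,0.448,-0.258],1]]'
python3 -m jog '[[[0.01,0.03,0],[-0.061,0.0896,-0.0517],1],[[0.02,0.06,0],[-0.122,0.179,-0.103],1],[[0.04,0.09,0],[-0.183,0.269,-0.155],1],[[0.06,0.12,0],[-0.244,0.358,-0.207],1],[[0.08,0.15,0],[-0.305,0.448,-0.258],1]]'
python3 -m jog '[[[0.01,0.03,0],[-0.061,0.0896,-0.0517],1],[[0.02,0.06,0],[-0.122,0.179,-0.103],1],[[0.04,0.09,0],[-0.183,0.269,-0.155],1],[[0.05,0.12,0],[-0.244,0.358,-0.207],1],[[0.05,0.15,0],[-0.244,0.358,-0.207],1]]'
python3 - <<'E'
from h import *
st();delta([609,286,340],RT([0,0,-1],ang(99.6)))
E
```

```text
time: 58.73
tool_pos: [427.5, -107.0, 355.7]
tcp_rot: [99.0, 29.7, 50.2]
ft_force: [1.4, 0.5, 0.3]
finger_gap: 85.1
time: 59.15
tool_pos: [494.3, 23.4, 355.6]
tcp_rot: [107.0, 55.6, 43.2]
ft_force: [-0.9, -1.0, -0.8]
finger_gap: 85.2
time: 59.57
tool_pos: [545.5, 175.3, 353.0]
tcp_rot: [115.6, 80.5, 39.2]
ft_force: [0.6, 0.0, 0.2]
finger_gap: 84.9
{'time': 59.57, 'tool_pos': [545.52, 175.29, 353.04], 'tcp_rot': [115.58, 80.48, 39.19], 'ft_force': [0.62, 0.02, 0.2], 'finger_gap': 84.92, 'joint_pos': [9.77, -6.31, 87.9, 4.66, 90.09, 86.5]}
shift m [0.0635, 0.1107, -0.013] rot [-0.1005, 0.1325, -0.0698] deg 10.3 rows 4
```

```bash
python3 -m jog '[[[0.02,0.035,0],[-0.06,0.08,-0.04],1],[[0.04,0.07,0],[-0.1,0.1325,-0.07],1],[[0.0635,0.11,-0.013],[-0.1,0.1325,-0.07],1],[[0.0635,0.11,-0.013],[-0.1,0.1325,-0.07],1],[[0.0635,0.11,-0.013],[-0.1,0.1325,-0.07],1]]'
python3 - <<'E'
from h import *
st();snap('wrist','w40',s=1.5);delta([609,286,330],RT([0,0,-1],ang(99.6)))
E
```

```text
time: 59.98
tool_pos: [607.7, 286.1, 335.9]
tcp_rot: [-155.0, 89.7, 125.0]
ft_force: [0.9, -0.4, -1.0]
finger_gap: 85.4
{'time': 59.98, 'tool_pos': [607.65, 286.06, 335.92], 'tcp_rot': [-154.96, 89.72, 124.96], 'ft_force': [0.87, -0.37, -0.98], 'finger_gap': 85.41, 'joint_pos': [20.69, 17.93, 63.3, 0.27, 98.83, 100.81]}
shift m [0.0016, 0.0019, -0.0075] rot [-0.0038, -0.0014, -0.0045] deg 0.3 rows 1
```

View pics/w40.png

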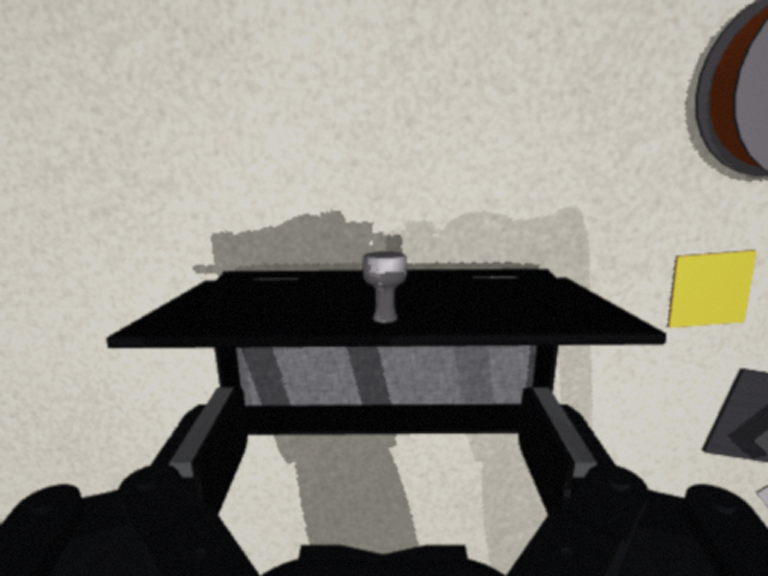

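Run:
```python
from h import *
for z in(170,180,190): print(z,p2w('wrist',385/1.5,268/1.5,z))
for z in(205,214): print(z,p2w('wrist',108/1.5,343/1.5,z),p2w('wrist',665/1.5,340/1.5,z))
for z in(54.5,): print(z,p2w('wrist',215/1.5,272/1.5,z),p2w('wrist',552/1.5,270/1.5,z))
```

```text
170 [604.22935231 281.38857607 170.        ]
180 [607.13850234 281.90037626 180.        ]
190 [610.04765236 282.41217646 190.        ]
205 [538.31388287 441.63788126 205.        ] [598.8310244  108.28334783 205.        ]
214 [543.50034502 436.75067561 214.        ] [601.97508337 114.64658035 214.        ]
54.5 [540.42293977 426.56720588  54.5       ] [594.66922679 126.83135651  54.5       ]
```

```bash
python3 -m jog '[[[0.001,-0.002,-0.04],[0,0,0],1],[[0.001,-0.002,-0.08],[0,0,0],1],[[0.001,-0.002,-0.12],[0,0,0],1],[[0.001,-0.002,-0.15],[0,0,0],1],[[0.001,-0.002,-0.163],[0,0,0],1]]'
python3 - <<'E'
from h import *
st();snap('wrist','w41',s=1)
E
```

```text
time: 60.45
tool_pos: [605.8, 278.1, 172.4]
tcp_rot: [-136.9, 89.7, 142.8]
ft_force: [-0.7, -0.5, -1.1]
finger_gap: 85.6
{'time': 60.45, 'tool_pos': [605.8, 278.14, 172.41], 'tcp_rot': [-136.87, 89.74, 142.79], 'ft_force': [-0.69, -0.47, -1.11], 'finger_gap': 85.56, 'joint_pos': [20.14, 19.87, 77.92, 0.22, 82.35, 100.45]}
```

View pics/w41.png

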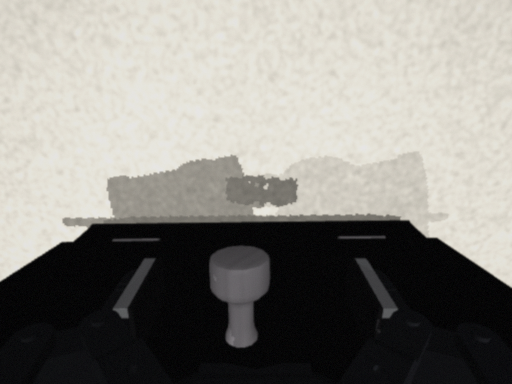

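```bash
python3 -m jog '[[[0,0.001,0],[0,0,0],1],[[0,0.001,0],[0,0,0],0.2],[[0,0.001,0],[0,0,0],-0.2],[[0,0.001,0],[0,0,0],-1],[[0,0.001,0],[0,0,0],-1]]' 25
python3 -m jog '[[[0,0,0],[0,0,0],-1],[[0,0,0],[0,0,0],-1],[[0,0,0],[0,0,0],-1]]' 25
python3 - <<'E'
from h import *
st();snap('wrist','w42',s=1)
E
```

```text
time: 60.92
tool_pos: [609.4, 282.3, 180.0]
tcp_rot: [127.2, 89.5, 46.9]
ft_force: [0.3, 0.3, -1.0]
finger_gap: 38.6
time: 61.17
tool_pos: [609.0, 285.7, 180.3]
tcp_rot: [139.6, 89.2, 59.5]
ft_force: [-0.1, 10.6, 4.7]
finger_gap: 26.6
{'time': 61.17, 'tool_pos': [609.03, 285.67, 180.3], 'tcp_rot': [139.6, 89.21, 59.47], 'ft_force': [-0.08, 10.58, 4.67], 'finger_gap': 26.57, 'joint_pos': [20.5, 19.77, 77.21, 0.5, 82.41, 100.56]}
```

View pics/w42.png

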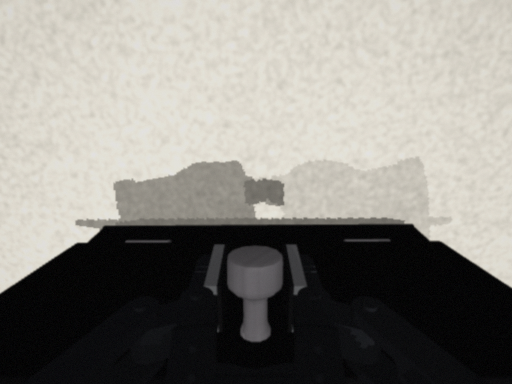

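```bash
python3 -m jog '[[[-0.011,-0.0015,0.0043],[0,0,0],-1],[[-0.0281,-0.004,0.0088],[0,0,0],-1],[[-0.0457,-0.006,0.011],[0,0,0],-1],[[-0.0633,-0.009,0.0108],[0,0,0],-1],[[-0.0809,-0.012,0.0084],[0,0,0],-1]]' 25
python3 - <<'E'
from h import *
st();snap('wrist','w43',s=1);snap('scene','s13',(280,100,500,250),3.5)
E
```

```text
time: 61.63
tool_pos: [529.1, 271.1, 189.7]
tcp_rot: [121.2, 89.2, 41.0]
ft_force: [1.8, 1.8, 6.4]
finger_gap: 26.8
{'time': 61.63, 'tool_pos': [529.06, 271.1, 189.69], 'tcp_rot': [121.24, 89.23, 41.02], 'ft_force': [1.78, 1.84, 6.41], 'finger_gap': 26.84, 'joint_pos': [22.04, 7.48, 90.48, 0.25, 81.32, 102.22]}
```

View pics/w43.png

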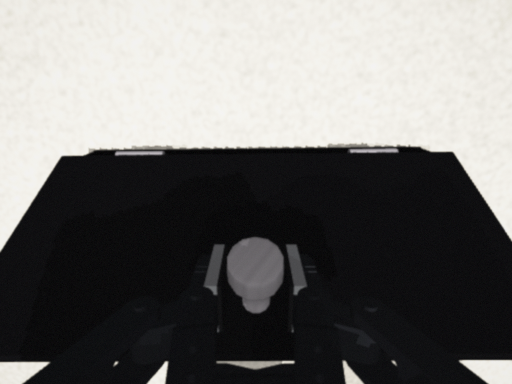

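View pics/s13.png

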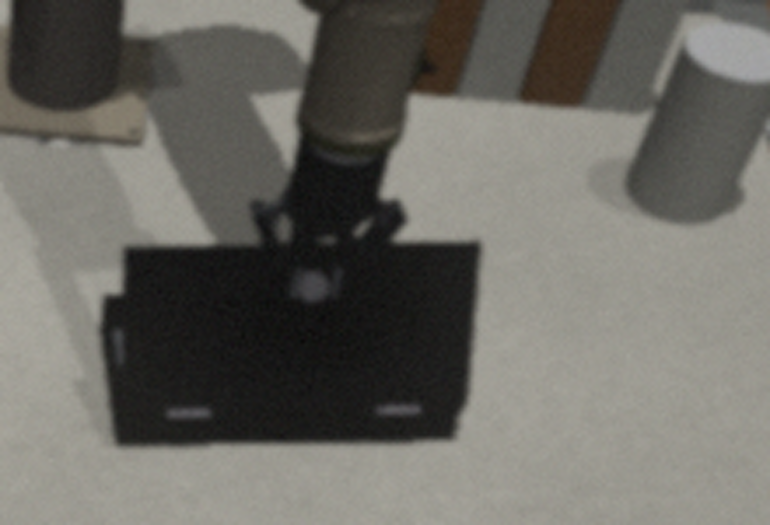

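```bash
python3 -m jog '[[[-0.0171,-0.0029,-0.0048],[0,0,0],-1],[[-0.0333,-0.0056,-0.0118],[0,0,0],-1],[[-0.0485,-0.0082,-0.0209],[0,0,0],-1],[[-0.0624,-0.0106,-0.0319],[0,0,0],-1],[[-0.0748,-0.0127,-0.0447],[0,0,0],-1]]' 25
python3 -m jog '[[[-0.0106,-0.0018,-0.0143],[0,0,0],-1],[[-0.0193,-0.0033,-0.0299],[0,0,0],-1],[[-0.0259,-0.0044,-0.0465],[0,0,0],-1],[[-0.0259,-0.0044,-0.0465],[0,0,0],-1]]' 25
python3 - <<'E'
from h import *
st();snap('wrist','w44',s=1);snap('scene','s14',(280,100,500,250),3.5)
E
```

```text
time: 62.15
tool_pos: [452.9, 257.1, 143.7]
tcp_rot: [124.9, 89.5, 44.7]
ft_force: [-2.0, -3.9, 5.1]
finger_gap: 26.8
time: 62.48
tool_pos: [425.5, 252.0, 93.5]
tcp_rot: [142.9, 89.7, 62.7]
ft_force: [0.4, -2.9, -4.1]
finger_gap: 26.8
{'time': 62.48, 'tool_pos': [425.49, 252.0, 93.51], 'tcp_rot': [142.89, 89.72, 62.66], 'ft_force': [0.43, -2.93, -4.13], 'finger_gap': 26.85, 'joint_pos': [24.57, -2.12, 110.92, 0.18, 70.98, 104.73]}
```

View pics/s14.png

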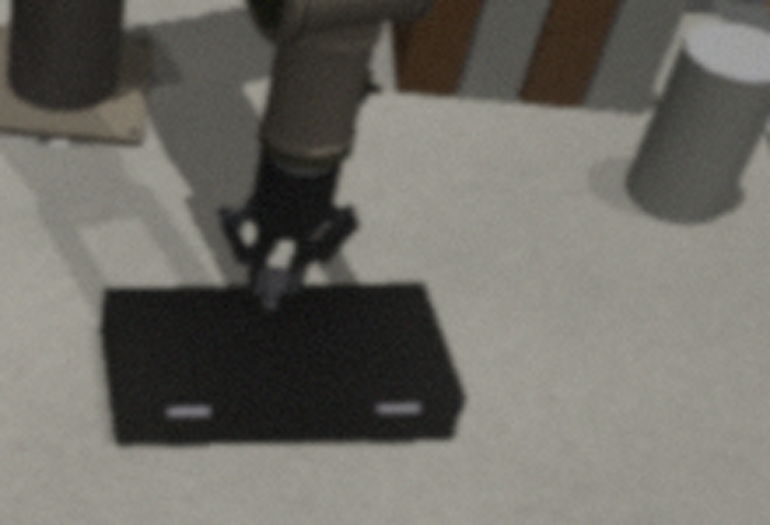

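```bash
python3 -m jog '[[[0,0,-0.003],[0,0,0],-1],[[0,0,-0.003],[0,0,0],-1]]' 30
python3 -m jog '[[[0,0,-0.003],[0,0,0],-1],[[0,0,-0.003],[0,0,0],-1]]' 30
python3 -m jog '[[[0,0,-0.003],[0,0,0],-1],[[0,0,-0.003],[0,0,0],-1]]' 30
```

```text
time: 62.75
tool_pos: [425.7, 252.1, 92.7]
tcp_rot: [167.2, 89.8, 86.9]
ft_force: [-11.6, -8.6, 11.6]
finger_gap: 26.3
time: 62.92
tool_pos: [426.8, 252.3, 91.6]
tcp_rot: [142.1, 89.7, 61.9]
ft_force: [-15.0, -11.4, 24.7]
finger_gap: 26.6
time: 63.08
tool_pos: [428.1, 252.5, 90.0]
tcp_rot: [124.6, 89.6, 44.4]
ft_force: [-14.0, -13.2, 31.6]
finger_gap: 26.4
```

```bash
python3 -m jog '[[[0,0,0.006],[0,0,0],-1],[[0,0,0.006],[0,0,0],0],[[0,0,0.006],[0,0,0],1],[[0,0,0.006],[0,0,0],1],[[0,0,0.006],[0,0,0],1]]' 
python3 -m jog '[[[0,0,0.04],[0,0,0],1],[[0,0,0.08],[0,0,0],1],[[0,0,0.12],[0,0,0],1],[[0,0,0.15],[0,0,0],1]]'
python3 - <<'E'
from h import *
st();snap('wrist','w45',s=1);snap('scene','s15',s=1.5)
E
```

```text
time: 63.5
tool_pos: [426.6, 252.9, 91.6]
tcp_rot: [145.1, 89.6, 64.9]
ft_force: [0.1, 0.4, 0.5]
finger_gap: 73.7
time: 63.83
tool_pos: [427.0, 253.1, 245.0]
tcp_rot: [134.2, 89.5, 53.9]
ft_force: [0.7, 0.2, 0.4]
finger_gap: 85.2
{'time': 63.83, 'tool_pos': [427.03, 253.12, 244.96], 'tcp_rot': [134.16, 89.52, 53.93], 'ft_force': [0.7, 0.21, 0.36], 'finger_gap': 85.25, 'joint_pos': [24.57, -9.35, 101.32, 0.24, 87.61, 104.79]}
```

View pics/w45.png

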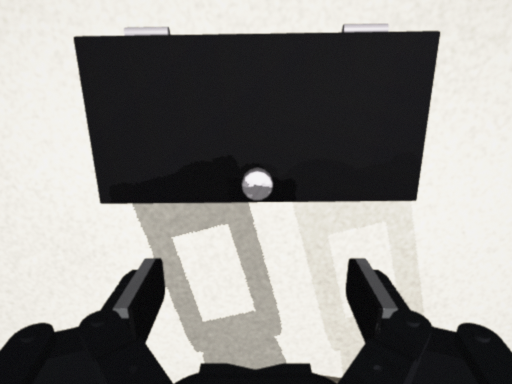

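View pics/s15.png

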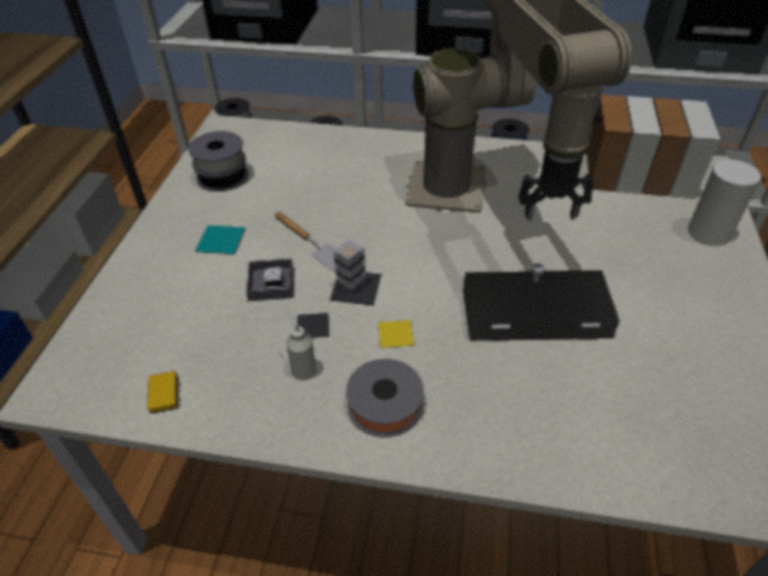

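Run:
```python
from h import *
a=np.load('pics/s0.npy');b=np.load('pics/s15.npy')
c=np.concatenate([a[165:230,300:420],b[165:230,300:420]],0)
cv2.imwrite('pics/cmp.png',cv2.resize(c,None,fx=6,fy=4.5,interpolation=cv2.INTER_CUBIC)[:,:,::-1])
show('s15','s15b',(205,150,265,210),10)
snap('top','t11',(200,130,380,265),4.4)
g=lambda im:cv2.cvtColor(im[165:230,300:420],cv2.COLOR_RGB2GRAY).astype(np.float32)
print(cv2.phaseCorrelate(g(a),g(b)), np.abs(g(a)-g(b)).mean())
```

```text
((-0.09877325379617474, 0.02320091839108329), 0.8715738006212094) 6.5961537
```

View pics/cmp.png

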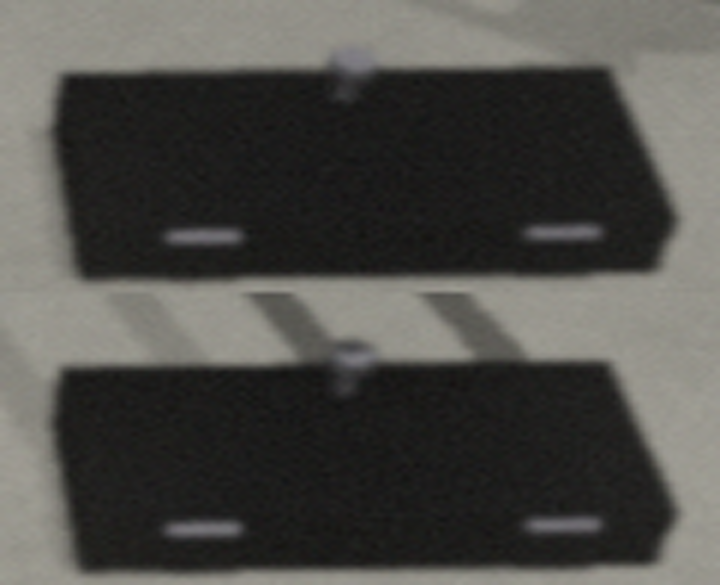

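View pics/s15b.png

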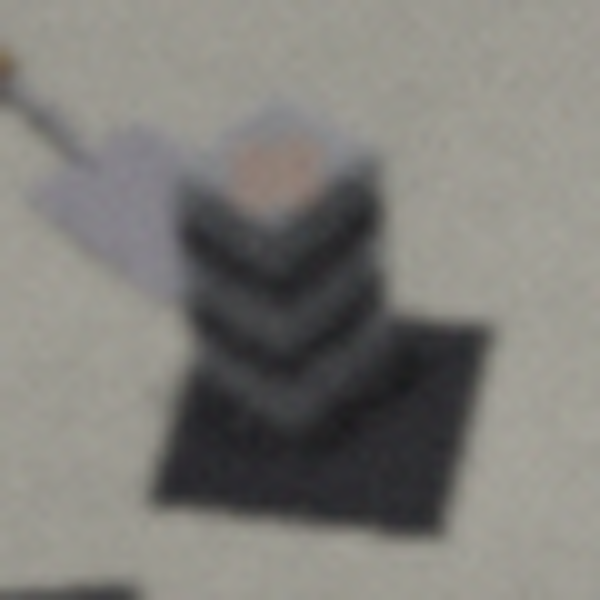

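View pics/t11.png

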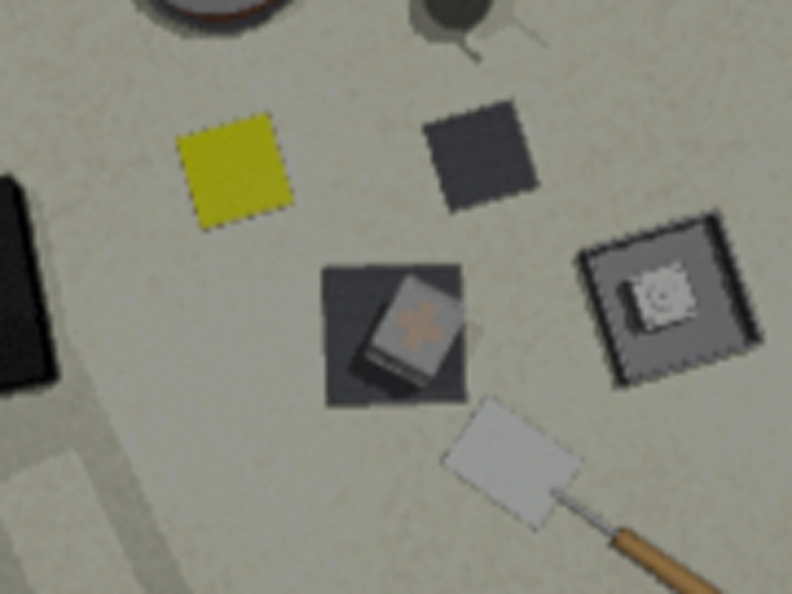

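Run:
```python
from h import *
st(); print(order.hand_in())
```

```text
{'time': 63.98, 'tool_pos': [428.35, 253.71, 245.07], 'tcp_rot': [124.67, 89.31, 44.44], 'ft_force': [-0.34, 0.26, -0.62], 'finger_gap': 85.51, 'joint_pos': [24.57, -9.35, 101.31, 0.24, 87.39, 104.79]}
the job is handed in; nothing more can be done
None
```

The job is done and handed in at about 64 s. All three sample boxes are stacked upside down on the large dark plate, the motor is in the grey tray, and the case is empty and shut. I opened the lid by its knob and moved the motor first. I flipped each box by laying it on its side, regripping it across the seam and setting it down inverted.

**Last checks, from the pictures:**
- **Pile:** It is clear base up, and box 3 looked level in the last views. The lower two boxes measured within about 2 mm of each other and square within about 1°. I placed box 3 using the same positions and checked it by eye only, not by measurement.
- **Position on the plate:** The pile sits about 12 mm from the plate's centre, inside the 35 mm limit. It shifted there when the first box settled, and I left it.
- **Box lids:** None looked slid off in the views, but I had no direct reading of the lid gaps.
- **Case lid:** It matched the picture from the start to a fraction of a pixel, so it looks fully shut. The case was seen empty before I closed it.
- **Motor:** It stands in the tray, near the middle.
- **Bystanders:** The spool, wash bottle and scraper looked unmoved. No knock to any box or the motor was noticed.
- **Camera disagreement:** The cameras disagreed by up to 10 mm on where things lie in x. I used the wrist camera for the box positions and the pile.

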